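# Mount the keyed tool caddy and load its screwdrivers

### The arm

A 7-joint arm with a two-finger parallel gripper is mounted at the origin on a cart in front of the work surface, level with it; the furniture and walls round the work are solid. World frame = base frame: x ahead of the robot, y to its left, z up, the work surface at z = 0. Lengths are in m, angles in rad, forces in N, time in s.
With the tool pointing down it reaches from about 0.425 to 0.875 m from the base axis. Payload 4.7 kg.
Tool frame: the origin (TCP) lies on the mounting face of the last link; the fingertips stand 182 mm ahead of it and the grasp point (between the pads) lies 164 mm ahead of it; z points along the fingers, y is the direction in which the jaws open and shut (so a half turn about z gives the same grasp; the last joint's range is limited). The gripper opens to 87 mm and grips with 3 to 60 N. Pads are 19 mm wide; open, the fingers measure 117 mm over their backs; the gripper's body (75 mm by 190 mm) begins 51 mm behind the grasp point.
Start: joints at [-1.283, 0.321, -0.07, 1.45, 0.023, 1.371, -0.057], TCP at [0.176, 0.626, 0.405] pointing down, gripper open.
Joint ranges: [-2.86, 2.86], [-0.3, 2.09], [-1.38, 1.24], [0.06, 2.45], [-1.56, 4.7], [0.09, 2.05], [-2.69, 2.69]. Speed limits (rad/s): [2.57, 2.57, 3.14, 3.14, 3.14, 3.14, 3.14].

### API

Orientations are given as a rotation vector (axis times angle).
In Python, from bench import ctrl gives the robot as it stands. The module is installed in compiled form; this text tells all that it offers.
- The arm moves only by the tool play_rows, never from a script. Its argument "targets" is text: rows parted by semicolons, each of 7 numbers parted by spaces: the shift along the tool's x, y, z in cm, then the turn, a rotation vector about the tool's x, y, z in rad, then the opening, from -1 (shut) to 1 (fully open). In form: x y z ax ay az grip; .... A call has 1 to 20 rows; each row shifts and turns the pose as measured when the row begins, along the tool's axes as they then stand; what a row does not reach is not made up. A row lasts 1/8 s, in which the tool goes at most 62.5 mm and 10.7 degrees, less where a joint would pass 70% of its speed; a pose out of reach is approached as far as the arm can. A call is refused whole if a number of a shift passes 6.25 or a number of a turn 0.188, either way. A call with a gripper value outside its range is refused whole. The fingers move at their own pace and stop on an object; "newtons" is the grip in N (left out, the last holds). Time passes only in rows, so rows that do not move let the fingers close. It gives the time, the measured TCP pose, the force and the opening at its end, in the units of the state.
- ctrl.get_state(): the state, without advancing time (a new reading comes with each control period).
- ctrl.get_image(name): name is "scene" or "top"; returns a dict with "pixels" (480x640x3 uint8, blue, green, red), "depth" (480x640 float32, m along the optical axis (not along the pixel's ray), 0 where there is no reading), "intrinsics" (3x3 intrinsics, pixels), "R" (3x3) and "t" (3): a world point X has camera coordinates R X + t. Camera axes: x right, y down, z forward; pixel columns grow to the right and rows downward; lengths in m; the calibration is good to about 2 mm. A picture is of the moment at which its call begins.
- ctrl.close_job(): hands the job in, once; it reports no verdict.
The state is a dict: "time": time; "joint_positions": joint angles; "qd": joint speeds; "joint_torque": joint torques, N m; "position": TCP position; "tool_rot": TCP orientation; "ft_force": force on the tool from outside, world axes, zero at the start; "torque": the same for the moment, N m; "grip_width": opening from 0.0 (shut) to 1.0 (fully open).
Only numpy, scipy, OpenCV 4.12 (cv2) and the standard library are available. Lean on these libraries where they do the work, as an engineer would, in place of code of your own. Each camera call takes 0.05 s, during which the arm holds its last target.

### The job

Pick up the tool caddy by its orange handle, set it on the aluminium socket block and turn it there, without ramming it, until its two keys drop into the slots and the plate sits flat on the block. Then stand every screwdriver that lies on the bench upright in the caddy, tip down, one to a pocket. Leave the other things on the bench where they are.

Things in the scene. Friction and masses are not known exactly. Their poses are not given: they have to be found in the camera images.
- driver_red_grip (a point): red-handled (the first of two alike) screwdriver, 200 mm long, about 90 g, lying on the bench (may be absent). This point is the middle of its handle, on the handle's axis; the handle is 91 mm long and 28 to 32 mm thick. y axis: along the tool towards the butt of the handle; z up when it lies as at the start. The tip lies 153 mm along -y and 11 mm along -z from here
- driver_red_tip (a point): tip of the red-handled (the first of two alike) screwdriver's bare shaft (same axes as its handle point)
- driver_red_b_grip (a point): red-handled (the second of two alike) screwdriver, 200 mm long, about 90 g, lying on the bench (may be absent). This point is the middle of its handle, on the handle's axis; the handle is 91 mm long and 28 to 32 mm thick. y axis: along the tool towards the butt of the handle; z up when it lies as at the start. The tip lies 153 mm along -y and 11 mm along -z from here
- driver_red_b_tip (a point): tip of the red-handled (the second of two alike) screwdriver's bare shaft (same axes as its handle point)
- driver_amber_grip (a point): amber-handled screwdriver, 230 mm long, about 130 g, lying on the bench (may be absent). This point is the middle of its handle, on the handle's axis; the handle is 92 mm long and 32 to 35 mm thick. y axis: along the tool towards the butt of the handle; z up when it lies as at the start. The tip lies 181 mm along -y and 12.5 mm along -z from here
- driver_amber_tip (a point): tip of the amber-handled screwdriver's bare shaft (same axes as its handle point)
- tool_caddy: loose tool caddy, about 0.5 kg, origin at the middle between the soles of its feet: green square plate 136x136x6 mm on four 28 mm feet, four grey square pockets, and in the middle an upright orange bar handle. z up; x axis along the two keys underneath (red marks on the plate above them). The same every half turn
- caddy_grip (a point): centre of the caddy's orange grip, which is 16 mm thick along the caddy's x, 46 mm along its y and 38 mm high; 146 mm above the soles of the feet, 16 mm below the top of the grip; axes as the caddy
- caddy_seat (a point): centre of the underside of the caddy's plate, 28 mm above the soles. A round spigot, diameter 41 mm, reaches 24 mm down from here, tapered over its last 7 mm to 30 mm. Two keys, 12 mm wide and 12 mm deep below the plate, stand out from it along +x and -x to 40 mm from the axis. Axes as the caddy
- socket_block: fixed aluminium socket block, 104x104x36 mm, origin at the centre of its underside, z up; dark flange out to 64 mm along +x and -x. In its top a 45 mm round bore, 30 mm deep, and two key slots 16 mm wide that reach 42 mm from the axis along +x and -x (red marks). A fixed spray gun on a stand, up to 0.34 m high, stands at about x 0.43 to 0.57, y 0.06 to 0.17
- socket_top (a point): centre of the block's top face, axes as the block. The caddy's spigot enters the bore at any angle until the keys lie on the top face (plate 12 mm above it); once keys and slots line up within about 3 degrees, either way round, the caddy drops until its plate lies flat on the block
- pocket_0 (a point): centre of the floor of one of the caddy's four pockets (45 mm along x and 45 mm along y from the caddy's axis, 6 mm above the underside of the plate; same axes as the caddy): inside 26x26 mm and 84 mm deep, walls 3 mm, open at the top, rim 90 mm above the underside of the plate
- pocket_1 (a point): centre of the floor of one of the caddy's four pockets (45 mm along x and 45 mm along y from the caddy's axis, 6 mm above the underside of the plate; same axes as the caddy): inside 26x26 mm and 84 mm deep, walls 3 mm, open at the top, rim 90 mm above the underside of the plate
- pocket_2 (a point): centre of the floor of one of the caddy's four pockets (45 mm along x and 45 mm along y from the caddy's axis, 6 mm above the underside of the plate; same axes as the caddy): inside 26x26 mm and 84 mm deep, walls 3 mm, open at the top, rim 90 mm above the underside of the plate
- pocket_3 (a point): centre of the floor of one of the caddy's four pockets (45 mm along x and 45 mm along y from the caddy's axis, 6 mm above the underside of the plate; same axes as the caddy): inside 26x26 mm and 84 mm deep, walls 3 mm, open at the top, rim 90 mm above the underside of the plate
- hardener_tube: red and blue squeezed tube lying flat, 40x146x26 mm: a bystander, to be left where it is; origin at the centre of its underside
- bulb_box: small white and green cardboard box, 56x90x46 mm: a bystander, to be left where it is; origin at the centre of its underside
- pliers: red-handled pliers lying flat, 58x177x13 mm: a bystander, to be left where it is; origin at the centre of its underside
- sanding_block: brown sanding block, 63x112x35 mm: a bystander, to be left where it is; origin at the centre of its underside
- driver_red: the same red screwdriver as a whole; origin underneath the middle of its length, axes as its handle point
- driver_amber: the same amber screwdriver as a whole; origin underneath the middle of its length, axes as its handle point
- driver_red_b: the same red screwdriver as a whole; origin underneath the middle of its length, axes as its handle point

How it is judged:
By the outcome, as a careful person would: the job done as asked, in the order asked, and still so for the second after the job is handed in, with the robot touching nothing.
Of driver_red, driver_amber, driver_red_b only 2 to 3 are there at a start; the rules pass over those that are not, and their reading is None.
At some moment in a run one of tool_caddy may be knocked a few centimetres aside while the robot is not near it.
It also fails if it takes over 210 s, if anything falls off the work surface, if the arm or the gripper's body presses on something with over 40 N, if the wrist force passes 120 N, or if a joint passes its speed limit or range.

## Working session

There is one attempt and no reset: what is moved stays moved. The work goes in short steps, Python scripts to look and compute and a tool call to move; the robot and the scene stay as the last step left them, time stands still between calls to the robot, and variables do not carry over. Pictures are saved under pics/ and viewed, and the job is handed in when it is done.

Besides the shell and the picture viewer there is one more tool, called after ">>>" in YAML: its name, and indented under it one key for each argument. play_rows: Moves the arm, as the interface text tells. Its arguments: {"type":"object","properties":{"targets":{"type":"string"},"newtons":{"type":"number"}},"required":["targets"]}

```bash
mkdir -p pics; cat > h.py <<'E'
import numpy as np, cv2
from bench import ctrl
from scipy.spatial.transform import Rotation as Ro
def snap(name,tag):
    im=ctrl.get_image(name); cv2.imwrite(f'pics/{tag}_{name}.png',im['pixels'])
    np.savez(f'{tag}_{name}.npz',**im); return im
def cloud(im):
    d=im['depth'];K=im['intrinsics'];v,u=np.mgrid[:480,:640]
    P=np.stack([(u-K[0,2])/K[0,0]*d,(v-K[1,2])/K[1,1]*d,d],-1)
    return (P-im['t'])@im['R']
def ray(im,u,v,z):
    K=im['intrinsics'];d=np.array([(u-K[0,2])/K[0,0],(v-K[1,2])/K[1,1],1])@im['R']
    c=-im['R'].T@im['t'];return c+d*(z-c[2])/d[2]
E
python3 - <<'E'
from h import *
for n in('scene','top'):
    im=snap(n,'a'); print(n,im['intrinsics'],im['R'],-im['R'].T@im['t'])
print(ctrl.get_state())
E
```

```text
scene [[497.2426604    0.         330.63695624]
 [  0.         497.2426604  231.18411095]
 [  0.           0.           1.        ]] [[ 0.75003538 -0.6613923  -0.00267354]
 [-0.36711372 -0.41294693 -0.83348806]
 [ 0.55015856  0.62612703 -0.552531  ]] [-0.38440449 -0.99946897  1.0514873 ]
top [[485.30854342   0.         316.95848256]
 [  0.         485.30854342 235.21785668]
 [  0.           0.           1.        ]] [[ 0.03000193 -0.99954886 -0.00139686]
 [-0.99737663 -0.02984457 -0.0659481 ]
 [ 0.06587666  0.00337176 -0.99782208]] [0.47225354 0.07601815 1.35047394]
{'time': 0.1, 'joint_positions': array([-1.28290675,  0.32176308, -0.07005393,  1.45153457,  0.02262041,
        1.37079968, -0.0568886 ]), 'qd': array([ 2.79544177e-05, -8.08479572e-04,  7.42847461e-04, -2.95750022e-03,
        4.33510198e-04,  1.38485434e-03,  8.56086830e-05]), 'joint_torque': array([-8.43468843e-04, -4.92566657e+01, -4.06274842e-01, -3.13401711e+01,
       -6.41403836e-02,  3.93008755e-02,  6.23902747e-05]), 'position': array([0.1757517 , 0.62560707, 0.40377041]), 'tool_rot': array([-4.28688741e-01, -3.11209120e+00,  2.69374935e-03]), 'ft_force': array([-0.25035957, -0.34057672,  0.38910548]), 'torque': array([0.01832139, 0.01389554, 0.01159867]), 'grip_width': 0.9983037519191843}
```

View pics/a_scene.png

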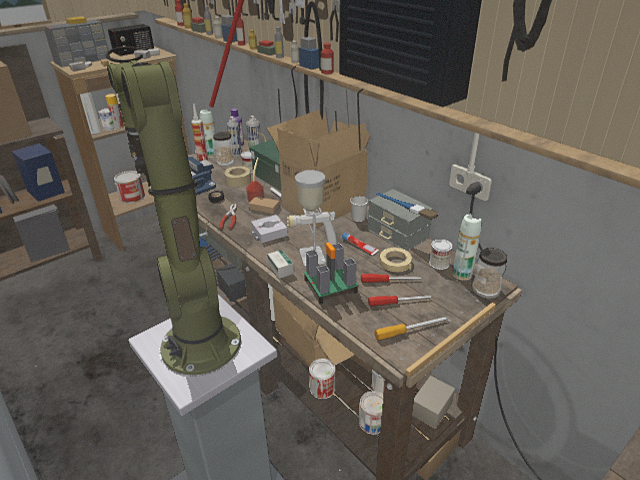

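View pics/a_top.png

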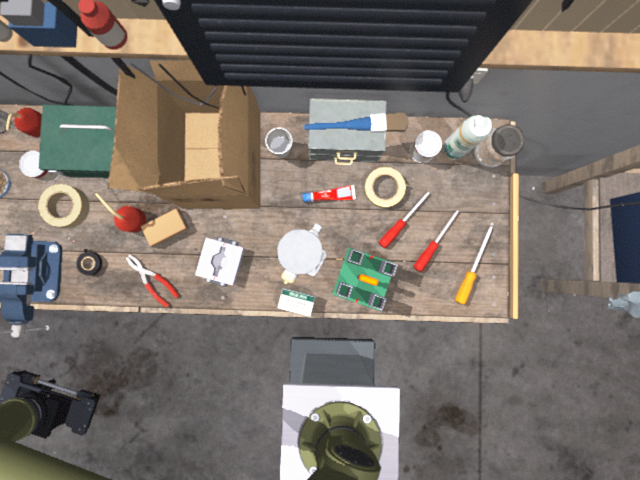

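The scene view shows the caddy at about (330,275), the block at (268,228) and three drivers at about (390,278), (398,299) and (410,327). In the top view the caddy is at (367,279), the block at (219,261), and the driver handles are at (392,237), (425,260) and (466,288). The spray gun stands between the block and the caddy.

```bash
cat > m.py <<'E'
from h import *
def mask(im,lo,hi,box=None,minv=0):
    hsv=cv2.cvtColor(im['pixels'],cv2.COLOR_BGR2HSV)
    m=cv2.inRange(hsv,lo,hi)
    if box is not None:
        z=np.zeros_like(m);z[box[1]:box[3],box[0]:box[2]]=255;m&=z
    return m
def load(tag,n): return dict(np.load(f'{tag}_{n}.npz'))
E
python3 - <<'E'
from m import *
im=load('a','top');C=cloud(im);px=im['pixels']
cv2.imwrite('pics/z1.png',cv2.resize(px[180:320,180:520],None,fx=2.35,fy=2.35,interpolation=cv2.INTER_CUBIC))
sc=load('a','scene');Cs=cloud(sc)
cv2.imwrite('pics/z2.png',cv2.resize(sc['pixels'][180:350,210:460],None,fx=3.2,fy=3.2,interpolation=cv2.INTER_CUBIC))
# heights map
for name,I,c in(('top',im,C),('scene',sc,Cs)):
    for nm,lo,hi in(('orange',(10,170,150),(22,255,255)),('red',(0,150,80),(6,255,255)),('green',(60,100,40),(90,255,200))):
        m=mask(I,lo,hi)
        n,l,s,cc=cv2.connectedComponentsWithStats(m)
        for i in range(1,n):
            if s[i,4]>25:
                p=c[(l==i)&(I['depth']>0)]
                p=p[(p[:,0]<1)&(p[:,0]>.2)]
                if len(p)>10: print(name,nm,cc[i].round(1),s[i,4],np.median(p,0).round(3),p[:,2].max().round(3))
E
```

```text
top orange [465.1 287.4] 186 [ 0.431 -0.327  0.024] 0.034
top orange [368.  279.3] 67 [ 0.447 -0.049  0.159] 0.164
top red [95.2 15.5] 807 [0.865 0.446 0.59 ] 0.616
top red [ 28.6 121.5] 555 [0.84  0.868 0.064] 0.097
top red [328.9 195.7] 217 [0.669 0.048 0.015] 0.03
top red [129.8 219. ] 591 [0.584 0.579 0.063] 0.111
top red [391.8 233.4] 302 [ 0.57  -0.124  0.022] 0.034
top red [425.4 256.4] 306 [ 0.509 -0.217  0.023] 0.034
top red [166.6 284.6] 148 [0.414 0.489 0.009] 0.019
top red [156.4 295.4] 138 [0.38  0.517 0.01 ] 0.016
top green [362.9 278.3] 1400 [ 0.448 -0.049  0.033] 0.118
top green [354.8 256.8] 45 [ 0.503 -0.024  0.033] 0.039
top green [387.3 268.1] 29 [ 0.476 -0.112  0.034] 0.041
top green [343.6 289.6] 51 [0.413 0.003 0.033] 0.039
top green [309.7 298. ] 27 [0.39  0.094 0.046] 0.049
top green [376.2 300.8] 32 [ 0.386 -0.084  0.033] 0.038
scene orange [109.8 100.1] 44 [0.506 1.918 0.11 ] 0.131
scene orange [331.1 250. ] 72 [ 0.441 -0.067  0.159] 0.164
scene orange [390.2 330.7] 245 [ 0.422 -0.339  0.027] 0.034
scene red [226.6  49.6] 433 [0.835 1.11  0.487] 0.704
scene red [328.8  49.3] 35 [0.872 0.438 0.593] 0.613
scene red [200.7 144.2] 41 [0.591 1.027 0.11 ] 0.128
scene red [252.  185.5] 52 [0.572 0.585 0.072] 0.09
scene red [124.7 190.8] 76 [ 0.466  1.965 -0.475] -0.432
scene red [133.2 198.5] 36 [ 0.504  1.948 -0.546] -0.531
scene red [232.5 220.7] 26 [0.414 0.488 0.011] 0.017
scene red [358.2 243.4] 94 [0.667 0.047 0.016] 0.031
scene red [374.  277.6] 204 [ 0.565 -0.133  0.022] 0.032
scene red [382.3 300. ] 221 [ 0.503 -0.229  0.023] 0.033
scene green [469.8 262.1] 40 [ 0.805 -0.331  0.077] 0.096
scene green [339.4 280.9] 88 [ 0.456 -0.084  0.034] 0.039
scene green [331.5 288.5] 55 [ 0.417 -0.097  0.034] 0.04
scene green [316.8 290.4] 34 [ 0.374 -0.07   0.034] 0.039
```

View pics/z1.png

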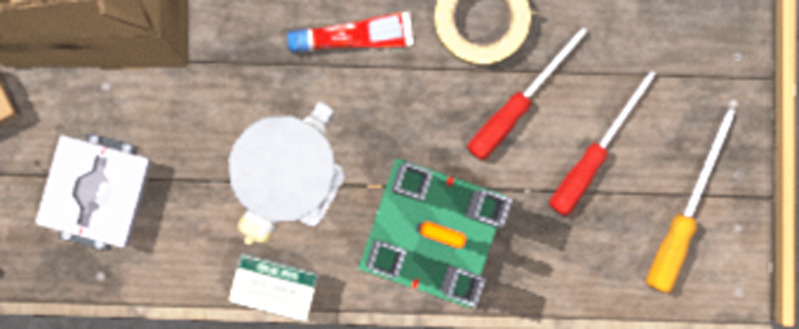

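View pics/z2.png

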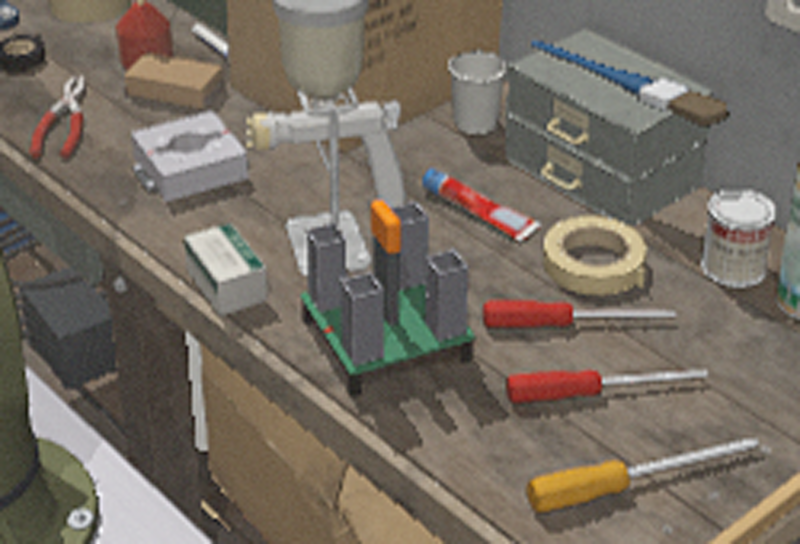

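```bash
cat >> m.py <<'E'
def rect(p):
    (c,s,a)=cv2.minAreaRect(p[:,:2].astype(np.float32)*1000)
    return np.array(c)/1000,np.array(s),a
E
python3 - <<'E'
from m import *
im=load('a','top');C=cloud(im);sc=load('a','scene');Cs=cloud(sc)
for n,c,I in(('top',C,im),('scene',Cs,sc)):
    ok=I['depth']>0
    b=ok&(c[...,0]>.40)&(c[...,0]<.6)&(c[...,1]>.22)&(c[...,1]<.42)&(c[...,2]>.031)&(c[...,2]<.045)
    p=c[b];print(n,'block',len(p),np.median(p[:,2]),rect(p))
    g=ok&(c[...,0]>.36)&(c[...,0]<.62)&(c[...,1]>.02)&(c[...,1]<.2)
    for lo,hi in((.06,.15),(.15,.2),(.2,.25),(.25,.3),(.3,.4)):
        q=c[g&(c[...,2]>lo)&(c[...,2]<hi)]
        if len(q)>5: print(n,'gun',lo,len(q),q.min(0).round(3),q.max(0).round(3))
    g=ok&(c[...,0]>.55)&(c[...,0]<.95)&(c[...,1]>.17)&(c[...,1]<.5)&(c[...,2]>.1)&(c[...,2]<.5)
    q=c[g]; print('box',len(q),np.percentile(q,[1,99],axis=0).round(3))
    g=ok&(c[...,0]>.35)&(c[...,0]<.55)&(c[...,1]>-.2)&(c[...,1]<.1)
    q=c[g&(c[...,2]>.112)&(c[...,2]<.124)]
    print('rims',len(q),rect(q))
    q=c[g&(c[...,2]>.028)&(c[...,2]<.04)]
    print('plate',len(q),rect(q))
    q=c[g&(c[...,2]>.15)&(c[...,2]<.17)]
    print('grip',len(q),np.median(q,0),rect(q))
# red marks
px=im['pixels']
cv2.imwrite('pics/z3.png',np.hstack([cv2.resize(px[235:290,190:250],(600,550),interpolation=cv2.INTER_CUBIC)]))
cv2.imwrite('pics/z4.png',np.hstack([cv2.resize(px[240:315,325:405],(800,750)[0:2],interpolation=cv2.INTER_CUBIC)])[:600])
E
```

```text
top block 1135 0.03578365369062495 (array([0.48076224, 0.34537796]), array([105.96080017, 103.79052734]), 76.55589294433594)
top gun 0.06 38 [0.404 0.02  0.065] [0.577 0.153 0.146]
top gun 0.15 236 [0.432 0.066 0.154] [0.578 0.168 0.199]
top gun 0.2 37 [0.461 0.064 0.202] [0.508 0.094 0.211]
top gun 0.3 1607 [0.457 0.07  0.303] [0.551 0.164 0.322]
box 14247 [[0.623 0.213 0.105]
 [0.92  0.499 0.494]]
rims 229 (array([ 0.44515466, -0.04850444]), array([122.59146881, 121.68108368]), 72.5807876586914)
plate 1832 (array([ 0.43485455, -0.04950534]), array([184.4473114 , 266.26278687]), 51.94961929321289)
grip 120 [ 0.44540465 -0.04774717  0.16028048] (array([0.48632767, 0.01109147]), array([187.49287415,  24.80942154]), 55.57854461669922)
scene block 375 0.036096619690341475 (array([0.48044821, 0.34040192]), array([111.98168945, 108.0848999 ]), 75.86721801757812)
scene gun 0.06 303 [0.405 0.021 0.061] [0.581 0.157 0.15 ]
scene gun 0.15 435 [0.431 0.064 0.15 ] [0.576 0.153 0.2  ]
scene gun 0.2 259 [0.46  0.059 0.2  ] [0.539 0.131 0.25 ]
scene gun 0.25 335 [0.459 0.066 0.25 ] [0.536 0.137 0.3  ]
scene gun 0.3 462 [0.452 0.06  0.3  ] [0.55  0.159 0.323]
box 9027 [[0.621 0.176 0.106]
 [0.927 0.497 0.495]]
rims 243 (array([ 0.45992178, -0.00423698]), array([235.45515442, 124.11502075]), 72.94377136230469)
plate 541 (array([ 0.41314331, -0.04215042]), array([152.473526  , 286.39373779]), 41.400543212890625)
grip 150 [0.48621448 0.07060282 0.16066976] (array([0.4729675 , 0.01903123]), array([196.84805298,  58.24162292]), 54.74293899536133)
```

View pics/z3.png

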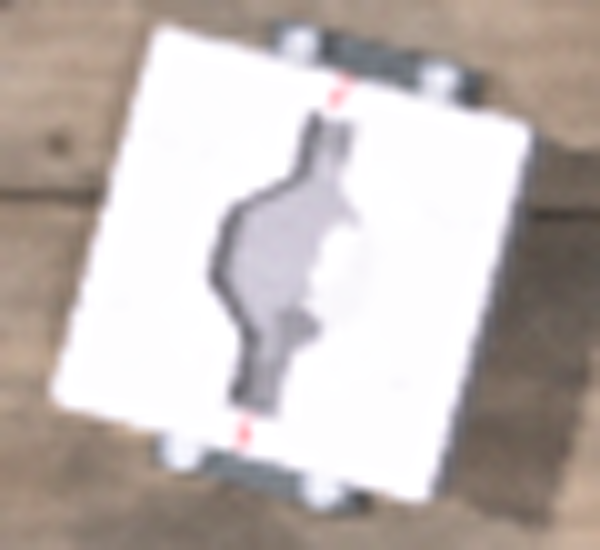

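View pics/z4.png

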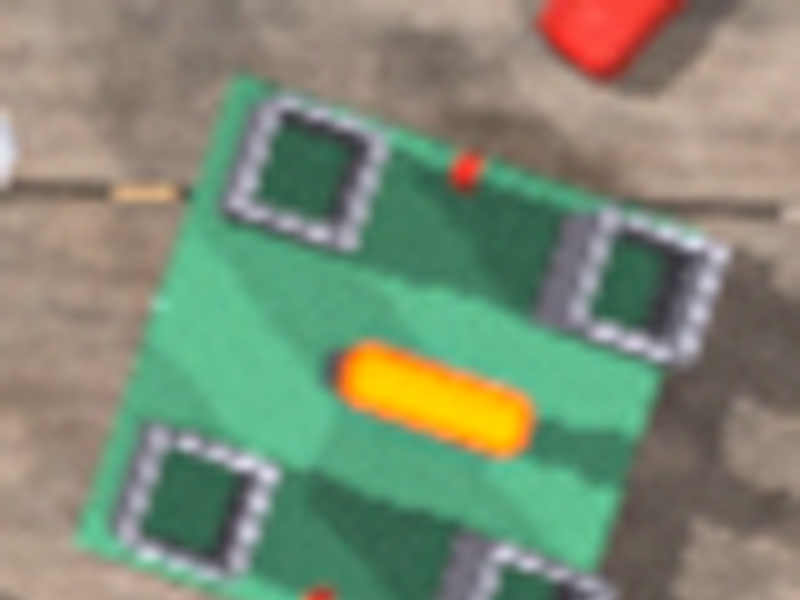

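```bash
cat > plan.py <<'E'
from h import *
def down(yaw): # tool z down, tool y along world angle yaw
    y=np.array([np.cos(yaw),np.sin(yaw),0]);z=np.array([0,0,-1.]);x=np.cross(y,z)
    return np.stack([x,y,z],1)
def rowsto(wps,grip,vmax=4.0,wmax=.15,p=None,R=None):
    """wps: list of (pos,Rmat). prints rows"""
    s=ctrl.get_state()
    if p is None:p=s['position'];R=Ro.from_rotvec(s['tool_rot']).as_matrix()
    out=[]
    for P,T in wps:
        P=np.array(P)
        rv=Ro.from_matrix(R.T@T).as_rotvec()
        n=max(1,int(np.ceil(max(np.linalg.norm(P-p)*100/vmax,np.linalg.norm(rv)/wmax))))
        for i in range(n):
            d=(P-p)/n*100; Rl=R@Ro.from_rotvec(rv*i/n).as_matrix()
            t=Rl.T@d
            out.append(' '.join(f'{x:.2f}' for x in t)+' '+' '.join(f'{x:.3f}' for x in rv/n)+f' {grip:g}')
        p,R=P,T
    for i in range(0,len(out),20): print('; '.join(o.replace('-0.000','0').replace(' 0.000',' 0').replace('-0.00 ','0 ') for o in out[i:i+20]))
def st():
    s=ctrl.get_state();R=Ro.from_rotvec(s['tool_rot']).as_matrix()
    print('t',round(s['time'],2),'pos',s['position'].round(4),'yawY',np.degrees(np.arctan2(R[1,1],R[0,1])).round(2),'z',R[:,2].round(3),'F',s['ft_force'].round(1),'T',s['torque'].round(2),'g',round(s['grip_width'],3),'q',s['joint_positions'].round(2))
E
python3 - <<'E'
from plan import *
from m import *
st()
im=load('a','top');sc=load('a','scene')
c=cloud(im);g=(im['depth']>0)&(c[...,0]>.55)&(c[...,0]<.8)&(c[...,1]>.17)&(c[...,1]<.5);print('box z',np.percentile(c[g][:,2],[50,90,99,100]))
for I,box in((im,(185,230,255,295)),(sc,(245,205,300,255))):
    hsv=cv2.cvtColor(I['pixels'],cv2.COLOR_BGR2HSV)
    cc=cloud(I);b=(abs(cc[...,2]-.036)<.006)&(I['depth']>0)
    m=np.zeros((480,640),np.uint8);m[box[1]:box[3],box[0]:box[2]]=255
    m[~b]=0
    k,_=cv2.findContours(m,0,1);k=max(k,key=cv2.contourArea)
    h=cv2.convexHull(k)[:,0]
    W=np.array([ray(I,u,v,.036) for u,v in h]);print('block',rect(W))
im_=[]
E
```

```text
t 0.1 pos [0.1758 0.6256 0.4038] yawY 74.31 z [-0.    -0.002 -1.   ] F [-0.3 -0.3  0.4] T [0.02 0.01 0.01] g 0.998 q [-1.28  0.32 -0.07  1.45  0.02  1.37 -0.06]
box z [0.26978642 0.77164713 0.81884018 0.82983644]
block (array([0.48063245, 0.34468832]), array([105.106987 , 103.7492218]), 76.58189392089844)
block (array([0.47845859, 0.33767926]), array([115.90838623, 107.13768768]), 76.45040130615234)
```

```bash
python3 - <<'E'
from plan import *
D=np.radians
s=ctrl.get_state();print(down(D(74.3)).round(2),Ro.from_rotvec(s['tool_rot']).as_matrix().round(2))
w=[]
for a,y,z,r in((66,66,.5,.62),(50,50,.6,.53),(34,34,.6,.5),(14,10,.6,.48),(-6,-17.4,.6,.4478)):
    w.append(((r*np.cos(D(a)),r*np.sin(D(a)),z),down(D(y))))
rowsto(w,1,5.5,.17)
E
```

```text
[[-0.96  0.27  0.  ]
 [ 0.27  0.96  0.  ]
 [ 0.    0.   -1.  ]] [[-0.96  0.27 -0.  ]
 [ 0.27  0.96 -0.  ]
 [-0.   -0.   -1.  ]]
-2.99 -1.22 -3.21 -0.001 0 0.048 1; -3.04 -1.07 -3.21 -0.001 0 0.048 1; -3.09 -0.92 -3.21 -0.001 0 0.048 1; -3.65 -2.76 -2.50 0 0 0.070 1; -3.84 -2.50 -2.50 0 0 0.070 1; -4.00 -2.23 -2.50 0 0 0.070 1; -4.15 -1.94 -2.50 0 0 0.070 1; -4.59 -1.65 0.00 0 0 0.093 1; -4.73 -1.21 0.00 0 0 0.093 1; -4.82 -0.77 0.00 0 0 0.093 1; -4.10 -1.22 0.00 0 0 0.105 1; -4.21 -0.79 0.00 0 0 0.105 1; -4.27 -0.34 0.00 0 0 0.105 1; -4.28 0.10 0.00 0 0 0.105 1; -5.23 -1.61 0.00 0 0 0.159 1; -5.42 -0.76 0.00 0 0 0.159 1; -5.47 0.11 0.00 0 0 0.159 1
```

>>> play_rows:
  targets: "-3 -1.2 -3.2 0 0 0.048 1; -3 -1.1 -3.2 0 0 0.048 1; -3.1 -0.9 -3.2 0 0 0.048 1; -3.7 -2.8 -2.5 0 0 0.07 1; -3.8 -2.5 -2.5 0 0 0.07 1; -4 -2.2 -2.5 0 0 0.07 1; -4.2 -1.9 -2.5 0 0 0.07 1; -4.6 -1.7 0 0 0 0.093 1; -4.7 -1.2 0 0 0 0.093 1; -4.8 -0.8 0 0 0 0.093 1"
  newtons: 30

```text
time: 1.35
position: [0.4168, 0.2715, 0.6016]
tool_rot: [1.493, 2.763, -0.019]
ft_force: [0.3, 0.3, -0.2]
grip_width: 0.999
```

```bash
cat > go.py <<'E'
import sys
from plan import *
D=np.radians
# args: grip vmax wmax then waypoints x,y,z,yaw
st()
w=[]
for a in sys.argv[4:]:
    x,y,z,q=map(float,a.split(','));w.append(((x,y,z),down(D(q))))
rowsto(w,float(sys.argv[1]),float(sys.argv[2]),float(sys.argv[3]))
E
python3 go.py 1 5.5 .17 .466,.116,.6,10 .4452,-.0485,.6,-17.4
```

```text
t 1.35 pos [0.4168 0.2715 0.6016] yawY 33.23 z [-0.005 -0.011 -1.   ] F [ 0.3  0.3 -0.2] T [-0.05 -0.03  0.  ] g 0.999 q [-0.9  -0.03  0.26  1.46  0.01  1.72 -0.06]
-5.23 -1.47 0.10 -0.003 0.003 0.135 1; -5.38 -0.75 0.08 -0.003 0.003 0.135 1; -5.44 -0.02 0.07 -0.003 0.003 0.135 1; -3.96 -1.23 0.00 0 0 0.120 1; -4.08 -0.75 0.00 0 0 0.120 1; -4.14 -0.25 0.00 0 0 0.120 1; -4.14 0.24 0.00 0 0 0.120 1
```

>>> play_rows:
  targets: "-5.2 -1.5 0.1 0 0 0.135 1; -5.4 -0.7 0.1 0 0 0.135 1; -5.4 0 0.1 0 0 0.135 1; -4 -1.2 0 0 0 0.12 1; -4.1 -0.75 0 0 0 0.12 1; -4.1 -0.25 0 0 0 0.12 1; -4.1 0.25 0 0 0 0.12 1; 0 0 0 0 0 0 1"

```text
time: 2.35
position: [0.4415, -0.0638, 0.5993]
tool_rot: [2.566, 1.803, -0.022]
ft_force: [0.7, 0.0, 0.5]
grip_width: 1.001
```

```bash
python3 go.py 1 5.5 .17 .4452,-.0485,.36,-17.4; python3 - <<'E'
from m import *
for n in('top','scene'):
    I=snap(n,'b');c=cloud(I)
    m=mask(I,(10,170,150),(25,255,255))>0
    q=c[m&(c[...,2]>.15)&(c[...,2]<.17)&(I['depth']>0)]
    q=q[(q[:,0]<.6)]
    print(n,len(q),len(q) and (q.mean(0),rect(q)))
    if n=='top':im=I
    else: sc=I
E
```

```text
t 2.35 pos [ 0.4415 -0.0638  0.5993] yawY -19.82 z [-0.008 -0.012 -1.   ] F [0.7 0.  0.5] T [-0.05  0.05  0.03] g 1.001 q [-0.58 -0.19  0.55  1.58  0.11  1.73 -0.36]
0.38 -0.02 4.78 -0.001 0.003 -0.008 1; 0.37 -0.02 4.78 -0.001 0.003 -0.008 1; 0.35 -0.02 4.78 -0.001 0.003 -0.008 1; 0.34 -0.02 4.78 -0.001 0.003 -0.008 1; 0.33 -0.02 4.78 -0.001 0.003 -0.008 1
top 109 (array([ 0.44603382, -0.04822481,  0.1604244 ]), (array([ 0.44605655, -0.04809434]), array([44.76446915, 14.78110695]), 72.5678482055664))
scene 50 (array([ 0.44155666, -0.0578643 ,  0.15992375]), (array([ 0.44244467, -0.05715004]), array([45.63975525, 13.91595459]), 78.10834503173828))
```

View pics/b_scene.png

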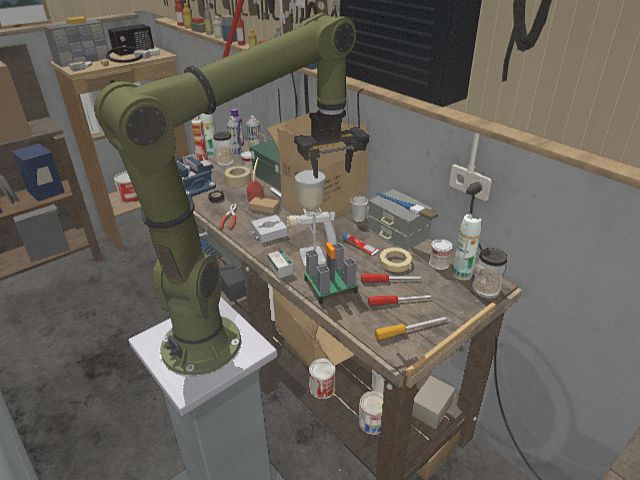

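>>> play_rows:
  targets: "0.4 0 4.8 0 0.002 -0.008 1; 0.4 0 4.8 0 0.002 -0.008 1; 0.4 0 4.8 0 0.003 -0.008 1; 0.3 0 4.8 0 0.003 -0.008 1; 0.3 0 4.5 0 0.003 -0.008 1; 0 0 0 0 0 0 1"

```text
time: 3.2
position: [0.4472, -0.0332, 0.3536]
tool_rot: [-2.502, -1.893, 0.007]
ft_force: [-0.2, 1.1, -0.0]
grip_width: 1.0
```

```bash
python3 go.py 1 1.5 .17 .446,-.0482,.312,-17.4
```

```text
t 3.2 pos [ 0.4472 -0.0332  0.3536] yawY -15.79 z [-0.006  0.001 -1.   ] F [-0.2  1.1 -0. ] T [-0.13  0.04  0.03] g 1.0 q [-0.59 -0.11  0.57  2.01  0.06  1.23 -0.32]
-0.49 0.11 1.39 -0.002 0 0.009 1; -0.49 0.11 1.39 -0.002 0 0.009 1; -0.49 0.11 1.39 -0.002 0 0.009 1
```

>>> play_rows:
  targets: "-1.5 0.3 0 0 0 0.028 1; 0 0 0 0 0 0 1; 0 0 0 0 0 0 1"

```text
time: 3.58
position: [0.448, -0.049, 0.3583]
tool_rot: [-2.532, -1.859, -0.002]
ft_force: [-0.7, 0.3, 0.8]
grip_width: 0.999
```

```bash
python3 go.py 1 1.5 .17 .446,-.0482,.312,-17.4
```

```text
t 3.58 pos [ 0.448  -0.049   0.3583] yawY -17.41 z [ 0.001  0.001 -1.   ] F [-0.7  0.3  0.8] T [-0.15  0.    0.02] g 0.999 q [-0.57 -0.11  0.59  2.    0.07  1.23 -0.31]
0.00 -0.05 1.16 0 0 0 1; 0.00 -0.05 1.16 0 0 0 1; 0.00 -0.05 1.16 0 0 0 1; 0.00 -0.05 1.16 0 0 0 1
```

>>> play_rows:
  targets: "0 -0.05 1.2 0 0 0 1; 0 -0.05 1.2 0 0 0 1; 0 -0.05 1.2 0 0 0 1; 0 -0.05 1 0 0 0 1; 0 0 0 0 0 0 1; 0 0 0 0 0 0 1"

```text
time: 4.32
position: [0.446, -0.0481, 0.3094]
tool_rot: [-2.531, -1.86, -0.003]
ft_force: [0.3, 0.7, -0.7]
grip_width: 1.0
```

```bash
python3 go.py 1 1.5 .17 .446,-.0482,.312,-17.4
```

```text
t 4.33 pos [ 0.446  -0.0481  0.3094] yawY -17.39 z [ 0.001  0.002 -1.   ] F [ 0.3  0.7 -0.7] T [-0.07  0.07 -0.02] g 1.0 q [-0.57 -0.07  0.61  2.07  0.04  1.13 -0.29]
-0.01 0.01 -0.26 0.001 -0.002 0 1
```

>>> play_rows:
  targets: "0 0 0 0 0 0 -1; 0 0 0 0 0 0 -1; 0 0 0 0 0 0 -1; 0 0 0 0 0 0 -1; 0 0 0 0 0 0 -1; 0 0 0 0 0 0 -1; 0 0 0 0 0 0 -1; 0 0 0 0 0 0 -1; 0 0 -0.5 0 0 0 -1; 0 0 -1.5 0 0 0 -1; 0 0 -1.5 0 0 0 -1; 0 0 0 0 0 0 -1; 0 0 0 0 0 0 -1"
  newtons: 45

```text
time: 5.95
position: [0.4455, -0.0482, 0.3468]
tool_rot: [-2.531, -1.859, -0.003]
ft_force: [-0.0, -0.1, -5.0]
grip_width: 0.179
```

```bash
python3 go.py -1 4 .1 .446,-.0482,.69,-17.4
```

```text
t 5.95 pos [ 0.4455 -0.0482  0.3468] yawY -17.39 z [ 0.001  0.002 -1.   ] F [-0.  -0.1 -5. ] T [-0.12  0.08 -0.03] g 0.179 q [-0.57 -0.11  0.59  2.02  0.06  1.21 -0.31]
0.01 0.01 -3.81 0 0 0 -1; 0.01 0.01 -3.81 0 0 0 -1; 0.01 0.01 -3.81 0 0 0 -1; 0.01 0.01 -3.81 0 0 0 -1; 0.01 0.01 -3.81 0 0 0 -1; 0.01 0.01 -3.81 0 0 0 -1; 0.00 0.01 -3.81 0 0 0 -1; 0.00 0.01 -3.81 0 0 0 -1; 0.00 0.01 -3.81 0 0 0 -1
```

Held (5 N of weight, opening 0.179, about 16 mm). Lifting to clear the 0.323 m spray gun.

>>> play_rows:
  targets: "0 0 -2 0 0 0 -1; 0 0 -3.5 0 0 0 -1; 0 0 -3.8 0 0 0 -1; 0 0 -3.8 0 0 0 -1; 0 0 -3.8 0 0 0 -1; 0 0 -3.8 0 0 0 -1; 0 0 -3.8 0 0 0 -1; 0 0 -3.8 0 0 0 -1; 0 0 -3.5 0 0 0 -1; 0 0 -2 0 0 0 -1; 0 0 0 0 0 0 -1; 0 0 0 0 0 0 -1"

```text
time: 7.45
position: [0.4461, -0.0484, 0.6885]
tool_rot: [-2.528, -1.855, 0.014]
ft_force: [-0.2, 0.7, -5.1]
grip_width: 0.181
```

```bash
python3 go.py -1 3 .1 .446,-.0482,.69,-17.4; python3 -c "
from h import *
for n in('top','scene'): snap(n,'c')"
```

```text
t 7.45 pos [ 0.4461 -0.0484  0.6885] yawY -17.45 z [-0.011  0.    -1.   ] F [-0.2  0.7 -5.1] T [-0.1   0.09  0.02] g 0.181 q [-0.6  -0.12  0.56  1.35  0.07  1.9  -0.32]
0.02 -0.02 -0.15 -0.010 0.003 -0.001 -1
```

View pics/c_scene.png

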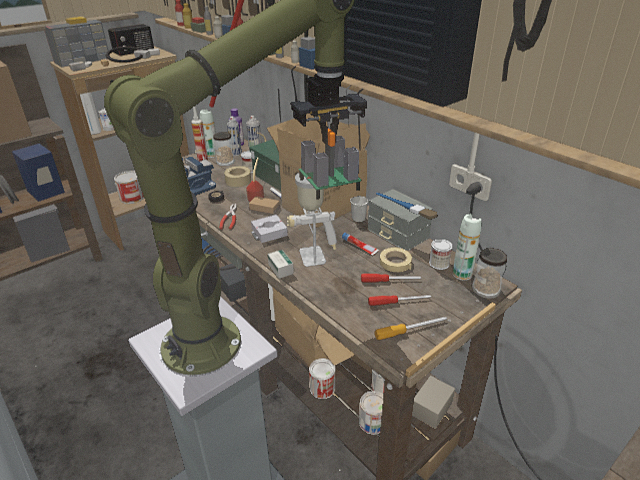

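```bash
python3 go.py -1 4 .1 .4805,.3445,.69,-19.5
```

```text
t 7.55 pos [ 0.446  -0.0484  0.6885] yawY -17.44 z [-0.011  0.    -1.   ] F [-0.5 -1.3 -3.4] T [-0.02  0.09  0.01] g 0.186 q [-0.6  -0.12  0.56  1.35  0.07  1.9  -0.32]
3.85 -0.85 -0.02 -0.001 0 0.004 -1; 3.85 -0.86 -0.02 -0.001 0 0.004 -1; 3.85 -0.88 -0.02 -0.001 0 0.004 -1; 3.84 -0.89 -0.02 -0.001 0 0.004 -1; 3.84 -0.90 -0.02 -0.001 0 0.004 -1; 3.84 -0.92 -0.02 -0.001 0 0.004 -1; 3.83 -0.93 -0.02 -0.001 0 0.004 -1; 3.83 -0.95 -0.02 -0.001 0 0.004 -1; 3.83 -0.96 -0.02 -0.001 0 0.004 -1; 3.82 -0.97 -0.02 -0.001 0 0.004 -1
```

>>> play_rows:
  targets: "2 -0.4 0 0 0 0 -1; 3 -0.7 0 0 0 0.004 -1; 3.8 -0.9 0 0 0 0.004 -1; 3.8 -0.9 0 0 0 0.004 -1; 3.8 -0.9 0 0 0 0.004 -1; 3.8 -0.9 0 0 0 0.004 -1; 3.8 -0.9 0 0 0 0.004 -1; 3.8 -0.9 0 0 0 0.004 -1; 3.8 -0.9 0 0 0 0.004 -1; 3 -0.8 0 0 0 0.004 -1; 2 -0.5 0 0 0 0 -1; 0 0 0 0 0 0 -1; 0 0 0 0 0 0 -1"

```text
time: 9.18
position: [0.4819, 0.3367, 0.6739]
tool_rot: [-2.564, -1.8, 0.045]
ft_force: [0.2, -0.8, -3.1]
grip_width: 0.18
```

```bash
python3 go.py -1 4 .1 .4805,.3445,.69,-19.5 .4805,.3445,.48,-19.5
```

```text
t 9.18 pos [0.4819 0.3367 0.6739] yawY -19.89 z [-0.028 -0.01  -1.   ] F [ 0.2 -0.8 -3.1] T [-0.14 -0.02 -0.04] g 0.18 q [-0.86  0.22  0.28  1.05 -0.07  1.9  -0.96]
0.66 -0.44 -1.61 -0.023 0.019 -0.007 -1; 0.00 0.00 3.50 0 0 0 -1; 0.00 0.00 3.50 0 0 0 -1; 0.00 0.00 3.50 0 0 0 -1; 0.00 0.00 3.50 0 0 0 -1; 0.00 0.00 3.50 0 0 0 -1; 0.00 0.00 3.50 0 0 0 -1
```

>>> play_rows:
  targets: "0.6 -0.4 1.5 -0.023 0.019 -0.007 -1; 0 0 3.5 0 0 0 -1; 0 0 3.5 0 0 0 -1; 0 0 3.5 0 0 0 -1; 0 0 3.5 0 0 0 -1; 0 0 3.5 0 0 0 -1; 0 0 3.5 0 0 0 -1; 0 0 2.5 0 0 0 -1; 0 0 0 0 0 0 -1; 0 0 0 0 0 0 -1"

```text
time: 10.42
position: [0.4838, 0.3271, 0.4239]
tool_rot: [2.582, 1.785, 0.016]
ft_force: [0.1, -0.3, -4.5]
grip_width: 0.183
```

```bash
python3 go.py -1 4 .1 .4805,.3445,.40,-19.5; python3 - <<'E'
from m import *
st=ctrl.get_state
for n in('top','scene'):
    I=snap(n,'d');c=cloud(I);ok=I['depth']>0
    g=ok&(c[...,0]>.36)&(c[...,0]<.6)&(c[...,1]>.22)&(c[...,1]<.46)
    z=c[...,2]
    for lo,hi in((.2,.23),(.12,.16),(.03,.04)):
        q=c[g&(z>lo)&(z<hi)];print(n,lo,len(q),np.median(q[:,2]) if len(q) else 0, rect(q) if len(q)>5 else 0)
    r=(190,180,290,300) if n=='top' else (210,150,330,270)
    cv2.imwrite(f'pics/d2_{n}.png',cv2.resize(I['pixels'][r[1]:r[3],r[0]:r[2]],None,fx=5,fy=5,interpolation=cv2.INTER_CUBIC))
E
```

```text
t 10.43 pos [0.4838 0.3271 0.4239] yawY -20.68 z [ 0.01   0.004 -1.   ] F [ 0.1 -0.3 -4.5] T [-0.05  0.02  0.06] g 0.183 q [-0.87  0.17  0.26  1.61 -0.04  1.36 -0.97]
1.50 -0.94 2.40 0.008 -0.007 -0.021 -1
top 0.2 236 0.21961190772462924 (array([0.48311108, 0.32506253]), array([119.19920349, 122.03118896]), 69.2862777709961)
top 0.12 1146 0.146923663237085 (array([0.48233429, 0.32289178]), array([126.97338867, 136.48522949]), 69.44898986816406)
top 0.03 52 0.03255547059196878 (array([0.57876001, 0.45052094]), array([38.24123383, 18.82647705]), 1.79865562915802)
scene 0.2 447 0.21858883688326408 (array([0.48270587, 0.32323346]), array([138.05467224, 121.8913269 ]), 69.7251205444336)
scene 0.12 465 0.14773636957506986 (array([0.48311475, 0.32090002]), array([147.3167572 , 137.43722534]), 69.26254272460938)
scene 0.03 363 0.035220925573119274 (array([0.4799924, 0.3395914]), array([120.43996429, 106.53808594]), 78.36443328857422)
```

View pics/d2_top.png

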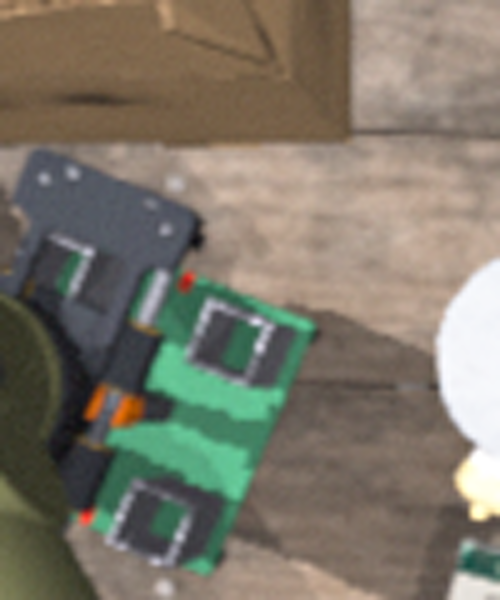

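View pics/d2_scene.png

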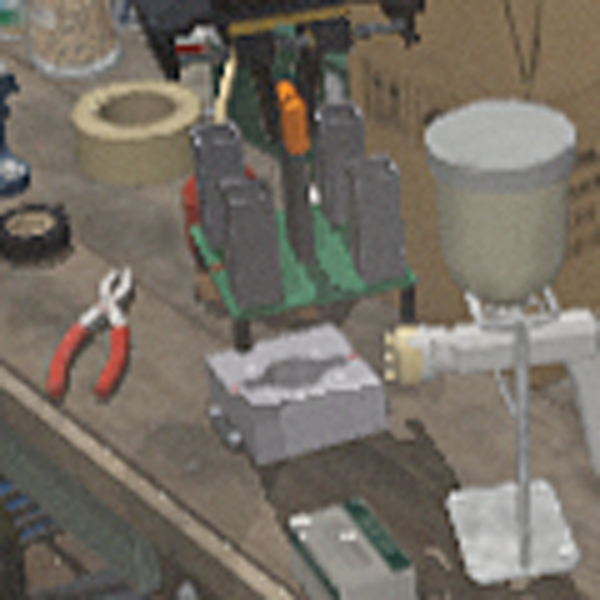

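```bash
python3 - <<'E'
from m import *
I=load('d','scene')
a=ray(I,210+235/5-.4,150+388/5-.4,.036);b=ray(I,210+352/5-.4,150+356/5-.4,.036);print(a,b,(a+b)/2,np.degrees(np.arctan2(*(b-a)[1::-1])))
I=load('a','top')
a=ray(I,190+244/10-.45,235+435/10-.45,.036);b=ray(I,190+340/10-.45,235+92/10-.45,.036);print(a,b,(a+b)/2,np.degrees(np.arctan2(*(b-a)[1::-1])))
E
python3 go.py -1 1.5 .1 .4805,.3445,.36,-19.5
```

```text
[0.43740521 0.35570717 0.036     ] [0.5296812  0.33356663 0.036     ] [0.4835432 0.3446369 0.036    ] -13.492389282248732
[0.4348932  0.35493062 0.036     ] [0.52827937 0.33297712 0.036     ] [0.48158628 0.34395387 0.036     ] -13.229057777362435
t 10.53 pos [0.4838 0.3274 0.4239] yawY -20.66 z [ 0.01   0.004 -1.   ] F [ 0.2  0.  -4.3] T [-0.08  0.08  0.  ] g 0.177 q [-0.87  0.17  0.26  1.61 -0.04  1.36 -0.97]
0.29 -0.19 1.28 0.002 -0.001 -0.004 -1; 0.29 -0.19 1.28 0.002 -0.001 -0.004 -1; 0.29 -0.19 1.28 0.002 -0.001 -0.004 -1; 0.30 -0.18 1.28 0.002 -0.001 -0.004 -1; 0.30 -0.18 1.28 0.002 -0.001 -0.004 -1
```

>>> play_rows:
  targets: "1.5 -0.8 0 0.008 -0.007 -0.02 -1; 0 0 0 0 0 0 -1; 0 0 0 0 0 0 -1"

```text
time: 10.9
position: [0.4815, 0.3465, 0.4263]
tool_rot: [-2.562, -1.816, -0.005]
ft_force: [0.6, -0.6, -4.2]
grip_width: 0.182
```

```bash
python3 go.py -1 1.5 .1 .482,.3443,.36,-19.5
```

```text
t 10.9 pos [0.4815 0.3465 0.4263] yawY -19.35 z [ 0.002  0.003 -1.   ] F [ 0.6 -0.6 -4.2] T [-0.16  0.08 -0.04] g 0.182 q [-0.88  0.19  0.25  1.58 -0.05  1.38 -0.97]
-0.04 0.02 1.33 0 -0.001 0.001 -1; -0.04 0.02 1.33 0 -0.001 0.001 -1; -0.04 0.02 1.33 0 -0.001 0.001 -1; -0.04 0.02 1.33 0 -0.001 0.001 -1; -0.04 0.02 1.33 0 -0.001 0.001 -1
```

>>> play_rows:
  targets: "0 0 1.3 0 0 0 -1; -0.1 0 1.3 0 0 0 -1; -0.1 0 1.3 0 0 0 -1; 0 0 1.3 0 0 0 -1; 0 0 1.2 0 0 0 -1; 0 0 0 0 0 0 -1; 0 0 0 0 0 0 -1"

```text
time: 11.78
position: [0.4807, 0.3438, 0.356]
tool_rot: [-2.564, -1.815, 0.0]
ft_force: [-0.0, 0.3, -3.4]
grip_width: 0.177
```

```bash
python3 go.py -1 1.5 .1 .482,.3443,.335,-19.5
```

```text
t 11.78 pos [0.4807 0.3438 0.356 ] yawY -19.4 z [-0.  0. -1.] F [-0.   0.3 -3.4] T [-0.08  0.03  0.02] g 0.177 q [-0.88  0.22  0.25  1.68 -0.06  1.25 -0.96]
0.05 0.05 1.05 0 0 0.001 -1; 0.05 0.05 1.05 0 0 0.001 -1
```

Good. Creeping down to contact.

>>> play_rows:
  targets: "0.1 0.1 0.4 0 0 0 -1; 0 0 0.4 0 0 0 -1; 0 0 0.4 0 0 0 -1; 0 0 0.4 0 0 0 -1; 0 0 0.3 0 0 0 -1; 0 0 0.3 0 0 0 -1; 0 0 0 0 0 0 -1"

```text
time: 12.65
position: [0.4824, 0.3448, 0.3337]
tool_rot: [-2.563, -1.815, -0.003]
ft_force: [-0.0, 1.0, -4.5]
grip_width: 0.178
```

```bash
python3 go.py -1 1.5 .1 .482,.3443,.329,-19.5
```

```text
t 12.65 pos [0.4824 0.3448 0.3337] yawY -19.39 z [ 0.001  0.002 -1.   ] F [-0.   1.  -4.5] T [-0.09  0.09 -0.03] g 0.178 q [-0.88  0.24  0.24  1.7  -0.06  1.2  -0.95]
-0.06 -0.02 0.47 0.001 -0.002 0.002 -1
```

>>> play_rows:
  targets: "0 0 0.2 0 0 0 -1; 0 0 0.2 0 0 0 -1; 0 0 0.15 0 0 0 -1; 0 0 0 0 0 0 -1"

```text
time: 13.15
position: [0.4826, 0.345, 0.3305]
tool_rot: [-2.563, -1.815, -0.007]
ft_force: [0.4, -1.0, -4.3]
grip_width: 0.182
```

```bash
python3 go.py -1 1.5 .1 .482,.3443,.329,-19.5
```

```text
t 13.15 pos [0.4826 0.345  0.3305] yawY -19.39 z [ 0.003  0.004 -1.   ] F [ 0.4 -1.  -4.3] T [-0.13  0.11 -0.03] g 0.182 q [-0.87  0.25  0.24  1.7  -0.06  1.19 -0.95]
-0.09 -0.04 0.15 0.001 -0.004 0.002 -1
```

>>> play_rows:
  targets: "0 0 0.15 0 -0.003 0 -1; 0 0 0.15 0 0 0 -1; 0 0 0 0 0 0 -1"

```text
time: 13.52
position: [0.4829, 0.3456, 0.3305]
tool_rot: [-2.563, -1.816, -0.008]
ft_force: [-1.6, -1.2, -2.5]
grip_width: 0.178
```

```bash
python3 go.py -1 1.5 .1 .482,.3443,.328,-19.5
```

```text
t 13.53 pos [0.4829 0.3456 0.3305] yawY -19.37 z [ 0.004  0.003 -1.   ] F [-1.6 -1.2 -2.5] T [-0.55  0.58  0.03] g 0.178 q [-0.88  0.25  0.24  1.7  -0.06  1.19 -0.95]
-0.16 -0.04 0.24 0.002 -0.004 0.002 -1
```

>>> play_rows:
  targets: "-0.1 0 0.15 0 -0.003 -0.02 -1; 0 0 0.15 0 0 -0.02 -1; 0 0 0.15 0 0 -0.02 -1; 0 0 0.15 0 0 -0.02 -1; 0 0 0.15 0 0 -0.02 -1; 0 0 0 0 0 0 -1"

```text
time: 14.28
position: [0.483, 0.3456, 0.3266]
tool_rot: [-2.464, -1.947, -0.011]
ft_force: [0.1, -0.3, -4.0]
grip_width: 0.179
```

```bash
python3 go.py -1 1.5 .1 .482,.3443,.317,-13.4
```

```text
t 14.28 pos [0.483  0.3456 0.3266] yawY -13.38 z [ 0.005  0.006 -1.   ] F [ 0.1 -0.3 -4. ] T [-0.12  0.21 -0.02] g 0.179 q [-0.86  0.25  0.23  1.71 -0.06  1.18 -0.85]
-0.15 -0.07 0.96 0.003 -0.007 0 -1
```

>>> play_rows:
  targets: "-0.1 0 0.2 0.003 -0.006 0 -1; 0 0 0.25 0 0 0 -1; 0 0 0.25 0 0 0 -1; 0 0 0.2 0 0 0 -1; 0 0 0 0 0 0 -1"

```text
time: 14.9
position: [0.4833, 0.3446, 0.3189]
tool_rot: [-2.465, -1.947, -0.002]
ft_force: [-0.1, -0.0, -5.1]
grip_width: 0.182
```

```bash
python3 go.py -1 1.5 .1 .482,.3443,.317,-13.4
```

```text
t 14.9 pos [0.4833 0.3446 0.3189] yawY -13.39 z [ 0.001  0.001 -1.   ] F [-0.1 -0.  -5.1] T [-0.08 -0.01 -0.04] g 0.182 q [-0.86  0.26  0.23  1.71 -0.06  1.18 -0.85]
-0.06 -0.12 0.19 0.001 -0.001 0 -1
```

>>> play_rows:
  targets: "0 0 0.15 0 0 0 -1; 0 0 0.15 0 0 0 -1; 0 0 0 0 0 0 -1"

```text
time: 15.28
position: [0.4835, 0.3445, 0.3185]
tool_rot: [-2.465, -1.947, -0.004]
ft_force: [0.3, 0.2, -3.5]
grip_width: 0.178
```

```bash
python3 go.py -1 1.5 .1 .482,.3443,.317,-13.4
```

```text
t 15.28 pos [0.4835 0.3445 0.3185] yawY -13.4 z [ 0.002  0.002 -1.   ] F [ 0.3  0.2 -3.5] T [-0.1   0.08 -0.01] g 0.178 q [-0.86  0.26  0.23  1.72 -0.06  1.17 -0.85]
-0.05 -0.14 0.15 0.001 -0.002 0 -1
```

>>> play_rows:
  targets: "0 0 0 0 0 0 1; 0 0 0 0 0 0 1; 0 0 0 0 0 0 1; 0 0 0 0 0 0 1; 0 0 0 0 0 0 1; 0 0 0 0 0 0 1; 0 0 -1 0 0 0 1; 0 0 -2 0 0 0 1; 0 0 -3.5 0 0 0 1; 0 0 -5 0 0 0 1; 0 0 -5 0 0 0 1; 0 0 -5 0 0 0 1; 0 0 -4 0 0 0 1; 0 0 -2 0 0 0 1; 0 0 0 0 0 0 1; 0 0 0 0 0 0 1"

```text
time: 17.27
position: [0.4816, 0.3423, 0.6083]
tool_rot: [-2.466, -1.946, -0.018]
ft_force: [0.0, -0.2, -0.7]
grip_width: 1.002
```

```bash
python3 go.py 1 5 .15 .48,.25,.60,-13.4; python3 - <<'E'
from m import *
for n in('top','scene'):
    I=snap(n,'e');c=cloud(I);ok=I['depth']>0
    g=ok&(c[...,0]>.36)&(c[...,0]<.6)&(c[...,1]>.22)&(c[...,1]<.46)
    z=c[...,2]
    for lo,hi in((.115,.132),(.025,.06),(.15,.18)):
        q=c[g&(z>lo)&(z<hi)];print(n,lo,len(q),np.median(q[:,2]) if len(q) else 0, rect(q) if len(q)>5 else 0)
    r=(190,180,290,300) if n=='top' else (210,150,330,270)
    cv2.imwrite(f'pics/e2_{n}.png',cv2.resize(I['pixels'][r[1]:r[3],r[0]:r[2]],None,fx=5,fy=5,interpolation=cv2.INTER_CUBIC))
E
```

```text
t 17.27 pos [0.4816 0.3423 0.6083] yawY -13.44 z [ 0.009  0.007 -1.   ] F [ 0.  -0.2 -0.7] T [-0.1   0.13  0.03] g 1.002 q [-0.87  0.17  0.25  1.24 -0.04  1.72 -0.86]
-4.51 0.99 0.38 0.003 -0.004 0 1; -4.51 0.99 0.40 0.003 -0.004 0 1
top 0.115 308 0.12420916828609882 (array([0.48098758, 0.34273157]), array([122.05814362, 121.9174881 ]), 76.91024780273438)
top 0.025 1789 0.04174345802612034 (array([0.48117606, 0.34320389]), array([136.32969666, 135.90298462]), 76.88876342773438)
top 0.15 128 0.16863207472759031 (array([0.48141547, 0.34272388]), array([45.88389206, 15.8053751 ]), 77.57290649414062)
scene 0.115 252 0.12194919422928813 (array([0.48136835, 0.33812241]), array([135.08210754, 124.5472641 ]), 76.92015838623047)
scene 0.025 456 0.043698482715548354 (array([0.47593878, 0.33821426]), array([143.72904968, 135.26321411]), 79.47154235839844)
scene 0.15 57 0.16549856914624353 (array([0.47795465, 0.33703656]), array([47.9850502, 17.1160183]), 88.53925323486328)
```

View pics/e2_scene.png

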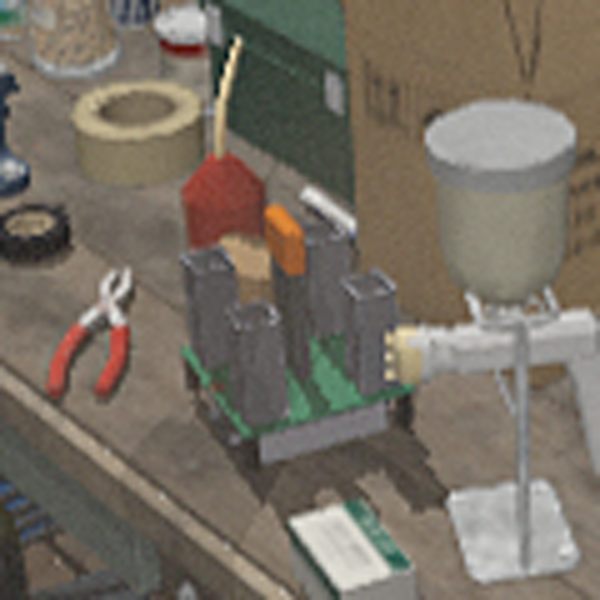

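View pics/e2_top.png

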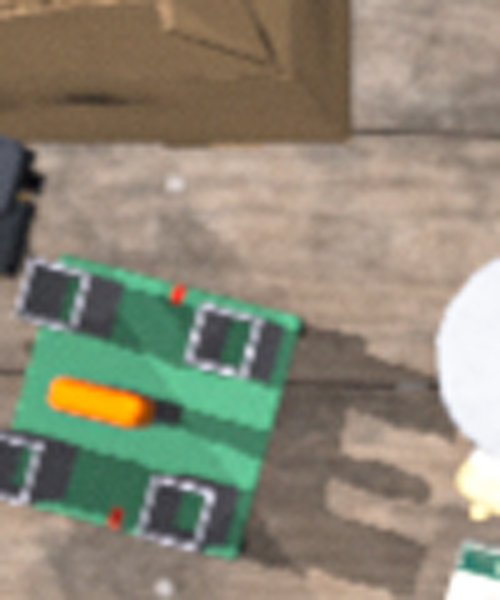

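```bash
cat > kin.py <<'E'
import numpy as np
from scipy.spatial.transform import Rotation as Ro
def rz(a):c,s=np.cos(a),np.sin(a);return np.array([[c,-s,0],[s,c,0],[0,0,1.]])
def ry(a):c,s=np.cos(a),np.sin(a);return np.array([[c,0,s],[0,1,0],[-s,0,c]])
def fk(q,P,S):
    h,L1,L2,L3,o1,a1,a2=P
    R=rz(S[0]*q[0]+o1)@ry(q[1]);p=np.array([0,0,h])+R@[a1,0,L1]
    R=R@rz(S[1]*q[2])@ry(q[3]);p=p+R@[a2,0,L2]
    R=R@rz(S[2]*q[4])@ry(q[5]);p=p+R@[0,0,L3]
    R=R@rz(S[3]*q[6]+S[4]*np.pi/2)
    return p,R
E
python3 - <<'E'
from kin import *
from scipy.optimize import least_squares
import itertools
D=[([.1758,.6256,.4038],74.31,[-1.2829,.3218,-.0701,1.4515,.0226,1.3708,-.0569]),
([.4168,.2715,.6016],33.23,[-0.9,-0.03,0.26,1.46,0.01,1.72,-0.06]),
([.4415,-.0638,.5993],-19.82,[-0.58,-0.19,0.55,1.58,0.11,1.73,-0.36]),
([.446,-.0481,.3094],-17.39,[-0.57,-0.07,0.61,2.07,0.04,1.13,-0.29]),
([.4461,-.0484,.6885],-17.45,[-0.6,-0.12,0.56,1.35,0.07,1.9,-0.32]),
([.4819,.3367,.6739],-19.89,[-0.86,0.22,0.28,1.05,-0.07,1.9,-0.96]),
([.4838,.3271,.4239],-20.68,[-0.87,0.17,0.26,1.61,-0.04,1.36,-0.97]),
([.4835,.3445,.3185],-13.4,[-0.86,0.26,0.23,1.72,-0.06,1.17,-0.85])]
best=[]
for S in itertools.product([-1,1],repeat=5):
    def f(P):
        r=[]
        for p,y,q in D:
            pp,R=fk(q,P,S);y=np.radians(y)
            r+=list((pp-p)*5)+list(R[:,1]-[np.cos(y),np.sin(y),0])+list(R[:,2]-[0,0,-1])
        return r
    s=least_squares(f,[.34,.42,.4,.1,0,0,0]);best.append((s.cost,S,s.x.round(4)))
best.sort(key=lambda b:b[0])
for b in best[:3]:print(b)
E
```

```text
(np.float64(0.01105489726110325), (-1, -1, -1, -1, 1), array([ 0.2244,  0.4554,  0.5272,  0.1537, -0.0365, -0.0094, -0.0048]))
(np.float64(0.07902314769368164), (-1, -1, 1, -1, 1), array([ 0.0447,  0.447 ,  0.5227, -0.031 , -0.04  , -0.0047, -0.0085]))
(np.float64(3.6933940202300035), (-1, 1, -1, -1, 1), array([ 0.9747,  0.557 ,  0.2017,  0.9544, -0.4649,  0.2861,  0.045 ]))
```

```bash
python3 - <<'E'
from m import *
top=load('e','top');sc=load('e','scene')
def handle(I,lo,hi,near,z):
    m=mask(I,lo,hi);n,l,s,cc=cv2.connectedComponentsWithStats(cv2.morphologyEx(m,cv2.MORPH_CLOSE,np.ones((3,3))))
    i=min((i for i in range(1,n) if s[i,4]>80),key=lambda i:np.linalg.norm(cc[i]-near))
    v,u=np.nonzero(l==i)
    W=np.array([ray(I,a,b,z) for a,b in zip(u,v)])[:,:2]
    c=W.mean(0);_,_,V=np.linalg.svd(W-c);d=V[0]*np.sign(V[0][0])  # toward tip(+x)
    t=(W-c)@d; w=(W-c)@V[1]
    C=cloud(I)[l==i]
    return c,np.degrees(np.arctan2(d[1],d[0])),c+d*(t.min()+t.max())/2,t.max()-t.min(),np.percentile(C[:,2],95),w.max()-w.min()
R=((0,140,70),(7,255,255));A=((12,150,120),(28,255,255))
for nm,col,nt,ns,r in(('red1',R,(392,233),(374,277),.016),('red2',R,(425,256),(382,300),.016),('amber',A,(465,287),(390,330),.0175)):
    for I,ne in((top,nt),(sc,ns)):
        o=handle(I,*col,ne,r)
        print(nm,o[0].round(4),'ang',o[1].round(1),'mid',o[2].round(4),'len',o[3].round(3),'ztop',o[4].round(3),o[5].round(3))
px=top['pixels'];cv2.imwrite('pics/e3.png',cv2.resize(px[180:315,370:500],None,fx=4.4,fy=4.4,interpolation=cv2.INTER_CUBIC))
E
```

```text
red1 [ 0.5715 -0.1251] ang -40.1 mid [ 0.5728 -0.1262] len 0.091 ztop 0.029 0.028
red1 [ 0.5704 -0.1289] ang -42.1 mid [ 0.572  -0.1303] len 0.091 ztop 0.029 0.037
red2 [ 0.5108 -0.2189] ang -33.7 mid [ 0.5132 -0.2206] len 0.092 ztop 0.029 0.029
red2 [ 0.5107 -0.2234] ang -33.6 mid [ 0.5124 -0.2246] len 0.094 ztop 0.028 0.04
amber [ 0.4284 -0.3294] ang -22.7 mid [ 0.4302 -0.3302] len 0.092 ztop 0.032 0.031
amber [ 0.428  -0.3335] ang -20.6 mid [ 0.4303 -0.3344] len 0.097 ztop 0.033 0.041
```

View pics/e3.png

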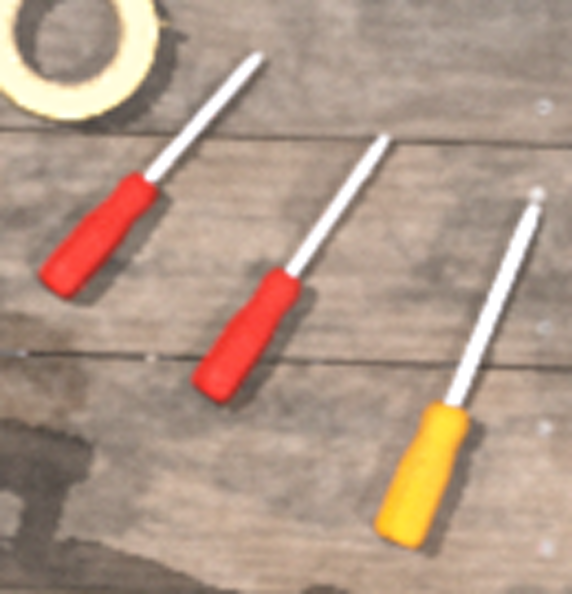

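```bash
cat >> plan.py <<'E'
import json
_st=st
def st():
    _st();s=ctrl.get_state()
    open('log.jsonl','a').write(json.dumps([s['position'].tolist(),s['tool_rot'].tolist(),s['joint_positions'].tolist()])+'\n')
E
python3 go.py 1 5 .15 .50,.20,.62,0 .50,.0,.62,40 .47,-.16,.60,60
```

```text
t 17.38 pos [0.4816 0.3424 0.6079] yawY -13.44 z [ 0.008  0.007 -1.   ] F [-0.4  0.4 -0.5] T [-0.13  0.15 -0.01] g 1.002 q [-0.87  0.18  0.25  1.24 -0.04  1.72 -0.86]
-4.47 1.70 -0.43 0.002 -0.003 -0.078 1; -4.59 1.35 -0.42 0.002 -0.003 -0.078 1; -4.68 0.98 -0.41 0.002 -0.003 -0.078 1; -4.00 0.00 0.00 0 0 -0.140 1; -3.96 -0.56 0.00 0 0 -0.140 1; -3.85 -1.10 0.00 0 0 -0.140 1; -3.65 -1.63 0.00 0 0 -0.140 1; -3.39 -2.12 0.00 0 0 -0.140 1; -2.58 -3.15 0.50 0 0 -0.087 1; -2.30 -3.36 0.50 0 0 -0.087 1; -2.00 -3.55 0.50 0 0 -0.087 1; -1.68 -3.71 0.50 0 0 -0.087 1
```

>>> play_rows:
  targets: "-4.5 1.7 -0.4 0 0 -0.078 1; -4.6 1.4 -0.4 0 0 -0.078 1; -4.7 1 -0.4 0 0 -0.078 1; 0 0 0 0 0 0 1"

```text
time: 17.88
position: [0.5015, 0.1964, 0.6137]
tool_rot: [-2.211, -2.231, -0.002]
ft_force: [-0.3, -0.3, 0.2]
grip_width: 1.001
```

```bash
python3 go.py 1 5 .15 .50,.0,.62,40 
```

```text
t 17.88 pos [0.5015 0.1964 0.6137] yawY 0.51 z [ 0.     0.001 -1.   ] F [-0.3 -0.3  0.2] T [-0.04  0.06 -0.01] g 1.001 q [-0.73  0.06  0.33  1.35 -0.02  1.73 -0.4 ]
-3.93 -0.06 -0.13 0 0 -0.138 1; -3.88 -0.60 -0.13 0 0 -0.138 1; -3.76 -1.13 -0.13 0 0 -0.138 1; -3.57 -1.64 -0.13 0 0 -0.138 1; -3.31 -2.11 -0.13 0 0 -0.138 1
```

>>> play_rows:
  targets: "-3.9 -0.1 -0.1 0 0 -0.138 1; -3.9 -0.6 -0.1 0 0 -0.138 1; -3.8 -1.1 -0.1 0 0 -0.138 1; -3.6 -1.6 -0.1 0 0 -0.138 1; -3.3 -2.1 -0.1 0 0 -0.138 1; 0 0 0 0 0 0 1"

```text
time: 18.62
position: [0.5028, 0.0007, 0.6115]
tool_rot: [-1.281, -2.858, 0.006]
ft_force: [-0.4, 1.6, -0.3]
grip_width: 1.0
```

```bash
python3 go.py 1 5 .15 .47,-.16,.6,60 
```

```text
t 18.62 pos [0.5028 0.0007 0.6115] yawY 41.71 z [-0.01  0.   -1.  ] F [-0.4  1.6 -0.3] T [-0.04  0.    0.01] g 1.0 q [-0.55 -0.02  0.49  1.43  0.01  1.74  0.67]
-2.46 -3.28 0.29 -0.002 -0.002 -0.080 1; -2.19 -3.47 0.29 -0.002 -0.002 -0.080 1; -1.90 -3.63 0.29 -0.002 -0.002 -0.080 1; -1.60 -3.77 0.29 -0.002 -0.002 -0.080 1
```

```bash
cat > kin.py <<'E'
import numpy as np, json, os
from scipy.spatial.transform import Rotation as Ro
from scipy.optimize import least_squares
rz=lambda a:Ro.from_euler('z',a).as_matrix()
ry=lambda a:Ro.from_euler('y',a).as_matrix()
LO=np.array([-2.86,-.3,-1.38,.06,-1.56,.09,-2.69]);HI=np.array([2.86,2.09,1.24,2.45,4.7,2.05,2.69])
# params: h,L1,L2,L3, x/y offsets at 3 links, y
def fk(q,P,full=False):
    h,L1,L2,L3,x0,y0,x1,y1,x2,y2,x3,y3=P[:12];o=P[12:19]
    q=np.asarray(q)+o
    pts=[]
    R=rz(-q[0]);p=np.array([0,0,h])+R@[x0,y0,0];pts.append(p)
    R=R@ry(q[1])@rz(-q[2]);p=p+R@[x1,y1,L1];pts.append(p)
    R=R@ry(q[3])@rz(-q[4]);p=p+R@[x2,y2,L2];pts.append(p)
    R=R@ry(q[5])@rz(-q[6]+np.pi/2);p=p+R@[x3,y3,L3];pts.append(p)
    return (p,R,pts) if full else (p,R)
def data():
    D=[]
    for p,y,q in [([.1758,.6256,.4038],74.31,[-1.2829,.3218,-.0701,1.4515,.0226,1.3708,-.0569]),
    ([.446,-.0481,.3094],-17.39,[-0.57,-0.07,0.61,2.07,0.04,1.13,-0.29]),
    ([.4461,-.0484,.6885],-17.45,[-0.6,-0.12,0.56,1.35,0.07,1.9,-0.32]),
    ([.4819,.3367,.6739],-19.89,[-0.86,0.22,0.28,1.05,-0.07,1.9,-0.96]),
    ([.4838,.3271,.4239],-20.68,[-0.87,0.17,0.26,1.61,-0.04,1.36,-0.97]),
    ([.4835,.3445,.3185],-13.4,[-0.86,0.26,0.23,1.72,-0.06,1.17,-0.85])]:
        y=np.radians(y);Y=np.array([np.cos(y),np.sin(y),0]);Z=np.array([0,0,-1.])
        D.append((np.array(p),np.stack([np.cross(Y,Z),Y,Z],1),q,.3))
    for l in open('log.jsonl'):
        p,r,q=json.loads(l);D.append((np.array(p),Ro.from_rotvec(r).as_matrix(),q,3.))
    return D
def fit():
    D=data()
    x0=np.zeros(19);x0[:4]=[.3,.4,.45,.15]
    def f(P):
        r=[]
        for p,R,q,w in D:
            a,b=fk(q,P);r+=list((a-p)*w*5)+list((b-R).ravel()*w)
        return np.r_[r,(P[4:12])*.1,P[12:]*1.0,(P[:4]-x0[:4])*.003]
    s=least_squares(f,x0);res=[np.linalg.norm(fk(q,s.x)[0]-p) for p,R,q,w in D]
    return s.x,res
def ik(p,R,P,q0,n=1,w=.02,free=None):
    def f(q):
        a,b=fk(q,P);return np.r_[(a-p)*10,(b-R).ravel()*2,(q-q0)*w*.1]
    s=least_squares(f,np.clip(q0,LO+.01,HI-.01),bounds=(LO,HI));a,b=fk(s.x,P)
    return s.x,np.linalg.norm(a-p),np.linalg.norm(b-R)
E
python3 - <<'E'
from kin import *
P,r=fit();np.save('P.npy',P);print(P.round(3),np.round(r,4))
E
```

```text
[ 0.256  0.468  0.51   0.194  0.002 -0.016  0.002 -0.016 -0.001  0.005
 -0.    -0.    -0.    -0.001 -0.     0.     0.     0.001 -0.   ] [0.0009 0.003  0.0038 0.0024 0.0023 0.0023 0.     0.0001 0.    ]
```

```bash
cat > srch.py <<'E'
from kin import *
P=np.load('P.npy');D=np.radians
u=np.array([np.cos(D(-13.1)),np.sin(D(-13.1))]);v=np.array([-u[1],u[0]]);c0=np.array([.4812,.343])
pk={(a,b):c0+.045*(a*u+b*v) for a in(1,-1) for b in(1,-1)}
def stand(phi,s): # tool z horizontal azimuth phi, s*x down
    z=np.array([np.cos(phi),np.sin(phi),0]);x=np.array([0,0,-1.])*s;return np.stack([x,np.cross(z,x),z],1)
if __name__=='__main__':
    rng=np.random.default_rng(0)
    for k in ((1,1),(-1,-1)):
      for s in(1,-1):
        for ph in range(-180,180,30):
            R=stand(D(ph),s);g=np.r_[pk[k],.22];p=g-.164*R[:,2]
            best=None
            for i in range(12):
                q0=rng.uniform(LO,HI);q0[0]=-np.arctan2(p[1],p[0])+rng.normal()*.4
                q,e,er=ik(p,R,P,q0)
                if e<.003 and er<.02:
                    m=np.min(np.minimum(q-LO,HI-q)); 
                    if best is None or m>best[0]:best=(m,q)
            if best: print(k,s,ph,round(best[0],2),best[1].round(2))
E
python3 srch.py
```

```text
(1, 1) 1 -60 0.34 [-1.59  1.08  0.77  1.35  0.69  1.71 -0.54]
(1, 1) 1 -30 0.52 [-1.51  0.69  0.34  1.83  1.29  1.53 -0.89]
(1, 1) 1 0 0.21 [-0.59  0.52 -0.65  2.24  2.06  1.65 -1.02]
(1, 1) 1 60 0.06 [-0.01  0.38 -0.28  2.39  3.97  1.23 -1.78]
(1, 1) 1 90 0.22 [-0.49  0.63  0.46  2.02  4.48  1.73 -2.15]
(1, 1) 1 120 0.25 [-0.06  0.83 -0.11  1.51 -1.24  1.8  -2.35]
(1, 1) 1 150 0.0 [ 0.01  1.18 -0.6   0.96 -0.73  2.05 -2.66]
(1, 1) -1 -60 0.2 [-1.43  0.98  0.48  1.34  0.89  1.83  2.49]
(1, 1) -1 -30 0.41 [-1.32  0.66  0.1   1.83  1.38  1.64  2.23]
(1, 1) -1 0 0.2 [-0.82  0.46 -0.41  2.25  1.99  1.55  2.07]
(1, 1) -1 60 0.05 [-0.17  0.36 -0.12  2.4   3.96  1.27  1.33]
(1, 1) -1 90 0.21 [-0.45  0.62  0.41  2.02  4.49  1.71  0.99]
(1, 1) -1 120 0.52 [ 0.35  0.97 -0.72  1.49 -0.87  1.53  0.61]
(1, 1) -1 150 0.12 [ 0.22  1.44 -1.26  0.94 -0.23  1.93  0.18]
(-1, -1) 1 -90 0.02 [-1.59  1.24  1.02  1.29  0.3   2.03 -0.44]
(-1, -1) 1 -60 0.21 [-1.58  0.81  0.46  1.66  0.83  1.84 -0.82]
(-1, -1) 1 -30 0.37 [-1.67  0.55  0.31  2.08  1.18  1.62 -1.02]
(-1, -1) 1 0 0.0 [-0.3   0.7  -1.17  2.45  2.04  2.05 -1.01]
(-1, -1) 1 90 0.07 [-0.43  0.5   0.5   2.27  4.63  1.79 -2.  ]
(-1, -1) 1 120 0.18 [-0.09  0.67  0.05  1.83 -1.2   1.87 -2.16]
(-1, -1) 1 150 0.06 [ 0.11  0.94 -0.5   1.4  -0.73  1.99 -2.42]
(-1, -1) -1 -90 0.0 [-1.56  1.19  0.93  1.29  0.36  2.05  2.64]
(-1, -1) -1 -60 0.08 [-1.35  0.76  0.15  1.65  0.95  1.97  2.22]
(-1, -1) -1 -30 0.36 [-1.93  0.63  0.61  2.09  1.08  1.47  2.18]
(-1, -1) -1 0 0.0 [-0.3   0.7  -1.17  2.45  2.04  2.05  2.13]
(-1, -1) -1 90 0.12 [-0.65  0.59  0.75  2.27  4.56  1.93  1.13]
(-1, -1) -1 120 0.11 [-0.22  0.68  0.21  1.83 -1.26  1.94  1.02]
(-1, -1) -1 150 0.23 [ 0.42  1.21 -1.07  1.38 -0.38  1.82  0.4 ]
```

```bash
cat > sim.py <<'E'
from srch import *
def downM(yaw):
    y=np.array([np.cos(yaw),np.sin(yaw),0]);z=np.array([0,0,-1.]);return np.stack([np.cross(y,z),y,z],1)
def step(q,p,R):
    for _ in range(6):
        a,b=fk(q,P);e=np.r_[p-a,Ro.from_matrix(R@b.T).as_rotvec()]
        J=np.zeros((6,7))
        for i in range(7):
            d=q.copy();d[i]+=1e-5;a2,b2=fk(d,P);J[:,i]=np.r_[(a2-a)/1e-5,Ro.from_matrix(b2@b.T).as_rotvec()/1e-5]
        dq=J.T@np.linalg.solve(J@J.T+1e-5*np.eye(6),e)
        q=np.clip(q+dq,LO,HI)
    return q,np.linalg.norm(p-a)
def path(q,wps,n=15,verbose=True):
    # wps: (graspPoint,R)
    for g,R in wps:
        p0,R0=fk(q,P);g0=p0+.164*R0[:,2];rv=Ro.from_matrix(R0.T@R).as_rotvec();ee=0;mm=9
        for i in range(1,n+1):
            Ri=R0@Ro.from_rotvec(rv*i/n).as_matrix();gi=g0+(np.array(g)-g0)*i/n
            q,e=step(q,gi-.164*Ri[:,2],Ri);ee=max(ee,e);mm=min(mm,np.min(np.minimum(q-LO,HI-q)))
        if verbose:print(np.round(g,3),'err',round(ee,4),'margin',round(mm,2),q.round(2),'turn',np.degrees(np.linalg.norm(rv)).round(0))
    return q
if __name__=='__main__':
    q=np.array([-0.55,-0.02,0.49,1.43,0.01,1.74,0.67])
    for nm,g,ta,k in(('amber',(.430,-.331,.015),-22.5,(1,1)),('red1',(.573,-.127,.014),-40.5,(-1,-1)),('red2',(.513,-.2215,.014),-33.6,(-1,1))):
        for ph in(-30,-45):
            print(nm,ph)
            M=downM(D(ta-90));g=np.array(g)
            q1=path(q,[(( .47,-.16,.45),downM(D(-40))),((*g[:2],.3),M),(g,M),((*g[:2],.45),M)],)
            q1=path(q1,[((.51,-.06,.45),downM(D(ta-60))),((.47,.13,.45),downM(D(ta-45))),((.42,.30,.42),downM(D(ta-30)))])
            S=stand(D(ph),1)
            path(q1,[((.43,.33,.40),S),((*pk[k],.40),S),((*pk[k],.2),S)],25)
E
python3 sim.py
```

```text
amber -30
[ 0.47 -0.16  0.45] err 0.0 margin 0.24 [-0.37 -0.05  0.62  1.45  0.03  1.74 -0.45] turn 82.0
[ 0.43  -0.331  0.3  ] err 0.0 margin 0.25 [-0.16  0.07  0.82  1.65 -0.05  1.44 -1.3 ] turn 73.0
[ 0.43  -0.331  0.015] err 0.0 margin 0.38 [-0.02  0.4   0.73  1.97 -0.34  0.89 -1.08] turn 0.0
[ 0.43  -0.331  0.45 ] err 0.0 margin 0.32 [-0.16  0.08  0.84  1.35 -0.06  1.73 -1.29] turn 0.0
[ 0.51 -0.06  0.45] err 0.0 margin 0.27 [-0.47 -0.    0.54  1.41  0.    1.73 -1.37] turn 30.0
[0.47 0.13 0.45] err 0.0 margin 0.24 [-0.67 -0.06  0.33  1.46  0.02  1.74 -1.52] turn 15.0
[0.42 0.3  0.42] err 0.0 margin 0.24 [-0.83  0.01  0.16  1.46 -0.    1.67 -1.59] turn 15.0
[0.43 0.33 0.4 ] err 0.0 margin 0.08 [-1.28  0.25 -0.13  1.97  1.37  1.87 -0.68] turn 134.0
[0.535 0.377 0.4  ] err 0.0 margin 0.18 [-1.19  0.39 -0.06  1.78  1.48  1.74 -0.6 ] turn 0.0
[0.535 0.377 0.2  ] err 0.0 margin 0.31 [-1.18  0.69 -0.06  1.82  1.44  1.71 -0.95] turn 0.0
amber -45
[ 0.47 -0.16  0.45] err 0.0 margin 0.24 [-0.37 -0.05  0.62  1.45  0.03  1.74 -0.45] turn 82.0
[ 0.43  -0.331  0.3  ] err 0.0 margin 0.25 [-0.16
[... 3876 characters left out ...]
.18  0.41  0.64  1.93 -0.31  0.9  -1.55] turn 0.0
[ 0.513 -0.222  0.45 ] err 0.0 margin 0.31 [-0.29  0.12  0.74  1.31 -0.08  1.74 -1.72] turn 0.0
[ 0.51 -0.06  0.45] err 0.0 margin 0.3 [-0.49 -0.    0.55  1.41  0.    1.73 -1.56] turn 30.0
[0.47 0.13 0.45] err 0.0 margin 0.24 [-0.68 -0.06  0.34  1.46  0.02  1.74 -1.71] turn 15.0
[0.42 0.3  0.42] err 0.0 margin 0.24 [-0.84  0.01  0.17  1.46 -0.    1.67 -1.78] turn 15.0
[0.43 0.33 0.4 ] err 0.0081 margin 0.0 [-1.41  0.4   0.1   1.76  1.23  1.98 -0.65] turn 131.0
[0.448 0.397 0.4  ] err 0.0 margin 0.06 [-1.4   0.53  0.11  1.57  1.24  1.99 -0.58] turn 0.0
[0.448 0.397 0.2  ] err 0.0 margin 0.06 [-1.38  0.8   0.07  1.61  1.12  1.89 -0.9 ] turn 0.0
```

```bash
python3 go.py 1 5 .17 .47,-.16,.6,-35  .430,-.331,.46,-112.5
```

```text
t 18.62 pos [0.5028 0.0007 0.6115] yawY 41.71 z [-0.01  0.   -1.  ] F [-0.4  1.6 -0.3] T [-0.04  0.    0.01] g 1.0 q [-0.55 -0.02  0.49  1.43  0.01  1.74  0.67]
-1.23 -1.64 0.15 -0.001 0 0.167 1; -1.48 -1.41 0.15 -0.001 0 0.167 1; -1.70 -1.15 0.14 -0.001 0 0.167 1; -1.87 -0.85 0.14 -0.001 0 0.167 1; -1.98 -0.53 0.14 -0.001 0 0.167 1; -2.04 -0.19 0.14 -0.001 0 0.167 1; -2.04 0.15 0.14 -0.001 0 0.167 1; -1.99 0.49 0.14 -0.001 0 0.167 1; -2.04 0.82 1.75 0 0 0.169 1; -1.87 1.15 1.75 0 0 0.169 1; -1.65 1.45 1.75 0 0 0.169 1; -1.38 1.70 1.75 0 0 0.169 1; -1.08 1.91 1.75 0 0 0.169 1; -0.74 2.07 1.75 0 0 0.169 1; -0.38 2.16 1.75 0 0 0.169 1; -0.01 2.20 1.75 0 0 0.169 1
```

>>> play_rows:
  targets: "-1.2 -1.6 0.1 0 0 0.167 1; -1.5 -1.4 0.1 0 0 0.167 1; -1.7 -1.2 0.1 0 0 0.167 1; -1.9 -0.8 0.1 0 0 0.167 1; -2 -0.5 0.1 0 0 0.167 1; -2 -0.2 0.1 0 0 0.167 1; -2 0.2 0.1 0 0 0.167 1; -2 0.5 0.1 0 0 0.167 1; -2 0.8 1.7 0 0 0.169 1; -1.9 1.2 1.7 0 0 0.169 1; -1.6 1.5 1.7 0 0 0.169 1; -1.4 1.7 1.7 0 0 0.169 1; -1.1 1.9 1.7 0 0 0.169 1; -0.7 2.1 1.7 0 0 0.169 1; -0.4 2.2 1.7 0 0 0.169 1; 0 2.2 1.7 0 0 0.169 1; 0 0 0 0 0 0 1"

```text
time: 20.75
position: [0.4311, -0.3026, 0.4476]
tool_rot: [-3.059, 0.699, 0.053]
ft_force: [0.4, -0.5, 0.8]
grip_width: 1.003
```

```bash
python3 - <<'E'
from m import *
I=snap('top','f');C=cloud(I)
for nm,(u,v) in(('red1',(370+262/4.4,180+55/4.4)),('red2',(370+386/4.4,180+137/4.4)),('amber',(370+538/4.4,180+200/4.4))):
    t=ray(I,u-.4,v-.4,.004);m=dict(red1=(.573,-.127),red2=(.513,-.2215),amber=(.430,-.331))[nm]
    d=t[:2]-m;print(nm,t.round(4),np.linalg.norm(d),np.degrees(np.arctan2(d[1],d[0])))
E
python3 go.py 1 4 .17 .430,-.331,.28,-112.5
```

```text
red1 [ 0.6913 -0.2293  0.004 ] 0.1564264083751266 -40.86484786776544
red2 [ 0.6412 -0.3087  0.004 ] 0.15505531511537773 -34.19823991302808
amber [ 0.604  -0.4051  0.004 ] 0.18917687964496507 -23.07523862701431
t 20.8 pos [ 0.4321 -0.3015  0.4483] yawY -115.54 z [-0.031  0.011 -0.999] F [ 0.7 -0.3 -0.1] T [-0.01  0.15  0.05] g 1.0 q [-0.18  0.05  0.77  1.7  -0.02  1.44 -1.42]
0.33 0.54 3.36 0 0.007 -0.011 1; 0.30 0.54 3.36 0 0.007 -0.011 1; 0.27 0.55 3.36 0 0.007 -0.011 1; 0.24 0.55 3.36 0 0.007 -0.011 1; 0.22 0.56 3.37 0 0.007 -0.011 1
```

View pics/f_top.png

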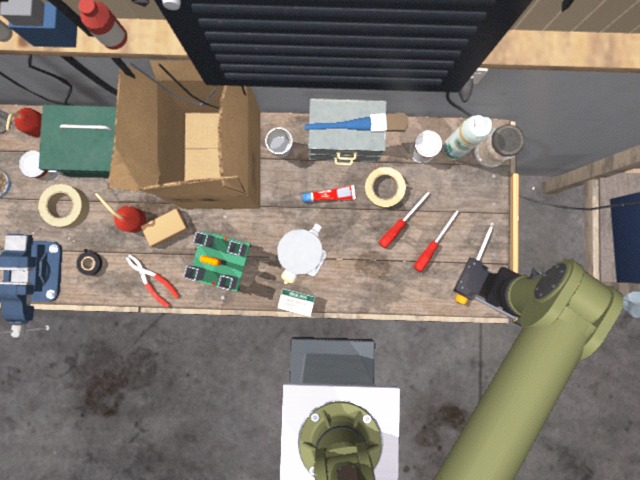

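>>> play_rows:
  targets: "0.8 1.4 3 0 0.018 -0.028 1; 0.5 1.3 3.3 0 0.018 -0.028 1; 0 0 3.3 0 0 0 1; 0 0 3.3 0 0 0 1; 0 0 3 0 0 0 1; 0 0 0 0 0 0 1; 0 0 0 0 0 0 1"

```text
time: 21.68
position: [0.4444, -0.3194, 0.2899]
tool_rot: [-3.09, 0.546, -0.022]
ft_force: [0.2, 0.2, 0.3]
grip_width: 0.997
```

```bash
python3 go.py 1 2 .17 .432,-.332,.24,-112.9
```

```text
t 21.68 pos [ 0.4444 -0.3194  0.2899] yawY -110.04 z [ 0.014  0.001 -1.   ] F [0.2 0.2 0.3] T [-0.    0.16 -0.05] g 0.997 q [-0.1   0.23  0.77  1.88 -0.19  1.09 -1.18]
-0.27 0.55 1.66 -0.002 -0.004 0.017 1; -0.25 0.55 1.66 -0.002 -0.004 0.017 1; -0.23 0.55 1.66 -0.002 -0.004 0.017 1
```

>>> play_rows:
  targets: "-0.4 0.9 1.6 -0.003 -0.007 0.025 1; -0.3 0.8 1.6 -0.003 -0.007 0.025 1; 0 0 1.6 0 0 0 1; 0 0 0 0 0 0 1; 0 0 0 0 0 0 1"

```text
time: 22.3
position: [0.4323, -0.3341, 0.2406]
tool_rot: [3.078, -0.628, 0.003]
ft_force: [0.3, -0.0, -0.7]
grip_width: 0.997
```

```bash
python3 go.py 1 1.5 .17 .432,-.332,.187,-112.9
```

```text
t 22.3 pos [ 0.4323 -0.3341  0.2406] yawY -113.06 z [ 0.001 -0.001 -1.   ] F [ 0.3 -0.  -0.7] T [-0.04  0.17  0.01] g 0.997 q [-0.06  0.3   0.77  1.92 -0.25  1.01 -1.15]
-0.03 -0.05 1.34 0 0 -0.001 1; -0.03 -0.05 1.34 0 0 -0.001 1; -0.03 -0.05 1.34 0 0 -0.001 1; -0.03 -0.05 1.34 0 0 -0.001 1
```

>>> play_rows:
  targets: "0 0 1.3 0 0 0 1; 0 0 1.3 0 0 0 1; 0 0 1.3 0 0 0 1; 0 0 1 0 0 0 1; 0 0 0 0 0 0 1; 0 0 0 0 0 0 1"

```text
time: 23.05
position: [0.4328, -0.3339, 0.1881]
tool_rot: [3.078, -0.626, 0.003]
ft_force: [-0.7, -0.0, 0.4]
grip_width: 1.0
```

```bash
python3 go.py 1 1.5 .17 .432,-.332,.187,-112.9
```

```text
t 23.05 pos [ 0.4328 -0.3339  0.1881] yawY -113.01 z [ 0.002 -0.001 -1.   ] F [-0.7 -0.   0.4] T [-0.02  0.2  -0.05] g 1.0 q [-0.02  0.39  0.73  1.95 -0.32  0.92 -1.1 ]
-0.14 -0.14 0.11 0 -0.002 -0.002 1
```

>>> play_rows:
  targets: "-0.1 -0.1 0.1 0 0 0 0; 0 0 0 0 0 0 0; 0 0 0 0 0 0 -1; 0 0 0 0 0 0 -1; 0 0 0 0 0 0 -1; 0 0 0 0 0 0 -1; 0 0 0 0 0 0 -1; 0 0 0 0 0 0 -1; 0 0 -1 0 0 0 -1; 0 0 -2 0 0 0 -1; 0 0 -3 0 0 0 -1; 0 0 -3 0 0 0 -1; 0 0 0 0 0 0 -1"
  newtons: 45

```text
time: 24.68
position: [0.4321, -0.3331, 0.2848]
tool_rot: [3.077, -0.628, 0.009]
ft_force: [0.6, -0.1, -1.1]
grip_width: 0.345
```

```bash
python3 go.py -1 5 .15 .432,-.332,.6,-112.9;python3 -c "
from m import *
I=snap('scene','g');snap('top','g')
cv2.imwrite('pics/g2.png',cv2.resize(I['pixels'][200:380,300:500],None,fx=4,fy=3.3,interpolation=cv2.INTER_CUBIC))"
```

```text
t 24.68 pos [ 0.4321 -0.3331  0.2848] yawY -113.07 z [ 0.006 -0.002 -1.   ] F [ 0.6 -0.1 -1.1] T [ 0.    0.18 -0.01] g 0.345 q [-0.09  0.24  0.79  1.88 -0.19  1.09 -1.2 ]
0.02 -0.02 -4.50 0 -0.001 0 -1; 0.02 -0.02 -4.50 0 -0.001 0 -1; 0.01 -0.02 -4.50 0 -0.001 0 -1; 0.01 -0.02 -4.50 0 -0.001 0 -1; 0.00 -0.01 -4.50 0 -0.001 0 -1; 0.00 -0.01 -4.50 0 -0.001 0 -1; 0 -0.01 -4.50 0 -0.001 0 -1
```

View pics/g2.png

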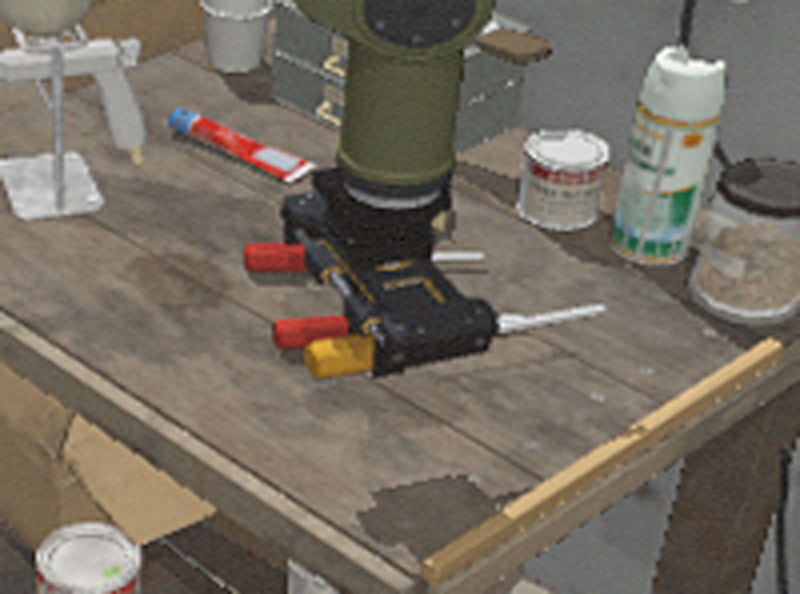

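>>> play_rows:
  targets: "0 0 -3 0 0 0 -1; 0 0 -4.5 0 0 0 -1; 0 0 -4.5 0 0 0 -1; 0 0 -4.5 0 0 0 -1; 0 0 -4.5 0 0 0 -1; 0 0 -4.5 0 0 0 -1; 0 0 -4 0 0 0 -1; 0 0 -2 0 0 0 -1; 0 0 0 0 0 0 -1"

```text
time: 25.9
position: [0.4329, -0.3302, 0.5941]
tool_rot: [-3.073, 0.627, 0.035]
ft_force: [0.1, -0.0, -0.8]
grip_width: 0.346
```

```bash
python3 go.py -1 5 .15 .51,-.06,.614,-83 .47,.13,.614,-68 .42,.30,.585,-53
```

```text
t 25.9 pos [ 0.4329 -0.3302  0.5941] yawY -113.05 z [-0.021  0.01  -1.   ] F [ 0.1 -0.  -0.8] T [-0.02  0.12  0.  ] g 0.346 q [-0.15  0.09  0.83  1.38 -0.06  1.72 -1.31]
-0.59 -4.65 -0.32 -0.001 0.004 -0.087 -1; -0.18 -4.68 -0.32 -0.001 0.004 -0.087 -1; 0.23 -4.68 -0.33 -0.001 0.004 -0.087 -1; 0.64 -4.64 -0.33 -0.001 0.004 -0.087 -1; 1.04 -4.57 -0.33 -0.001 0.004 -0.087 -1; 1.44 -4.46 -0.33 -0.001 0.004 -0.087 -1; -0.41 -4.84 0.00 0 0 -0.065 -1; -0.10 -4.85 0.00 0 0 -0.065 -1; 0.22 -4.85 0.00 0 0 -0.065 -1; 0.54 -4.82 0.00 0 0 -0.065 -1; 0.43 -4.41 0.73 0 0 -0.065 -1; 0.72 -4.37 0.73 0 0 -0.065 -1; 1.00 -4.31 0.73 0 0 -0.065 -1; 1.28 -4.24 0.73 0 0 -0.065 -1
```

>>> play_rows:
  targets: "-0.4 -3 -0.3 0 0.004 -0.08 -1; -0.2 -4.7 -0.3 0 0.004 -0.087 -1; 0.2 -4.7 -0.3 0 0.004 -0.087 -1; 0.6 -4.6 -0.3 0 0.004 -0.087 -1; 1 -4.6 -0.3 0 0.004 -0.087 -1; 1.4 -4.5 -0.3 0 0 -0.087 -1; -0.4 -4.8 0 0 0 -0.065 -1; -0.1 -4.9 0 0 0 -0.065 -1; 0.2 -4.9 0 0 0 -0.065 -1; 0.5 -4.8 0 0 0 -0.065 -1; 0.4 -4.4 0.7 0 0 -0.065 -1; 0.7 -4.4 0.7 0 0 -0.065 -1; 1 -4.3 0.7 0 0 -0.065 -1; 1.3 -3 0.7 0 0 -0.065 -1; 0 0 0 0 0 0 -1; 0 0 0 0 0 0 -1"

```text
time: 27.9
position: [0.415, 0.2951, 0.5512]
tool_rot: [-2.963, -1.023, 0.079]
ft_force: [-0.0, 0.3, -1.5]
grip_width: 0.342
```

```bash
cat > gog.py <<'E'
# grasp-point waypoints with stand orientation: args grip vmax wmax then  x,y,z,phi,tilt(deg down of tool z from horizontal) ; or D,x,y,z,yaw
import sys
from plan import *
from sim import *
from kin import *
D=np.radians
st()
P=np.load('P.npy')
s=ctrl.get_state();R=Ro.from_rotvec(s['tool_rot']).as_matrix();g=s['position']+.164*R[:,2];q=s['joint_positions']
print('grasp',g.round(4),'x',R[:,0].round(3),'z',R[:,2].round(3))
W=[]
def stand2(phi,tilt):
    S=stand(D(phi),1);return S@Ro.from_rotvec([0,D(tilt),0]).as_matrix()
for a in sys.argv[4:]:
    if a[0]=='D':
        x,y,z,yw=map(float,a[2:].split(','));W.append((np.array([x,y,z]),downM(D(yw))))
    else:
        x,y,z,ph,ti=map(float,a.split(','));W.append((np.array([x,y,z]),stand2(ph,ti)))
vm,wm=float(sys.argv[2]),float(sys.argv[3])
out=[]
for G,T in W:
    rv=Ro.from_matrix(R.T@T).as_rotvec()
    n=max(1,int(np.ceil(max(np.linalg.norm(G-g)*100/vm,np.linalg.norm(rv)/wm))))
    while True:
        o=[];Rp=R;gp=g;mx=0
        for i in range(1,n+1):
            Rn=R@Ro.from_rotvec(rv*i/n).as_matrix();gn=g+(G-g)*i/n
            t=Rp.T@((gn-.164*Rn[:,2])-(gp-.164*Rp[:,2]))*100
            mx=max(mx,abs(t).max())
            o.append(' '.join(f'{x:.1f}' if abs(x)>.7 else f'{x:.2f}' for x in t)+' '+' '.join(f'{x:.3f}' for x in rv/n)+f' {float(sys.argv[1]):g}');Rp,gp=Rn,gn
        if mx<=vm*1.0: break
        n+=1
    out+=o
    mm=9
    for i in range(1,n+1):
        Rn=R@Ro.from_rotvec(rv*i/n).as_matrix();gn=g+(G-g)*i/n
        q,e=step(q,gn-.164*Rn[:,2],Rn);mm=min(mm,np.min(np.minimum(q-LO,HI-q)))
    print('sim',q.round(2),'margin',round(mm,2),'err',round(e,4))
    g,R=G,T
for i in range(0,len(out),18): print('; '.join(o.replace('-0.000','0').replace('0.000','0').replace('-0.00 ','0 ') for o in out[i:i+18]));print()
E
python3 gog.py -1 4.5 .16 .43,.33,.40,-30,4; python3 - <<'E'
from m import *
I=snap('top','h');c=cloud(I);snap('scene','h')
g=(I['depth']>0)&(c[...,0]>.36)&(c[...,0]<.6)&(c[...,1]>.22)&(c[...,1]<.46);z=c[...,2]
for lo,hi in((.115,.132),(.025,.06)):
    q=c[g&(z>lo)&(z<hi)];print(lo,len(q),np.median(q[:,2]),rect(q))
E
```

```text
t 27.9 pos [0.415  0.2951 0.5512] yawY -51.94 z [-0.049 -0.011 -0.999] F [-0.   0.3 -1.5] T [-0.1  -0.01  0.02] g 0.342 q [-0.81  0.    0.15  1.53 -0.02  1.66 -1.57]
grasp [0.4069 0.2933 0.3874] x [ 0.786  0.617 -0.046] z [-0.049 -0.011 -0.999]
sim [-1.25  0.22 -0.16  1.95  1.33  1.84 -0.64] margin 0.1 err 0.0
1.2 -1.7 0.02 -0.098 -0.064 -0.099 -1; 1.2 -1.7 -0.01 -0.098 -0.064 -0.099 -1; 1.2 -1.7 -0.03 -0.098 -0.064 -0.099 -1; 1.2 -1.6 -0.05 -0.098 -0.064 -0.099 -1; 1.2 -1.6 -0.06 -0.098 -0.064 -0.099 -1; 1.2 -1.6 -0.07 -0.098 -0.064 -0.099 -1; 1.2 -1.5 -0.07 -0.098 -0.064 -0.099 -1; 1.1 -1.5 -0.06 -0.098 -0.064 -0.099 -1; 1.1 -1.4 -0.06 -0.098 -0.064 -0.099 -1; 1.1 -1.4 -0.04 -0.098 -0.064 -0.099 -1; 1.0 -1.4 -0.02 -0.098 -0.064 -0.099 -1; 1.0 -1.4 0 -0.098 -0.064 -0.099 -1; 1.0 -1.4 0.02 -0.098 -0.064 -0.099 -1; 0.9 -1.4 0.05 -0.098 -0.064 -0.099 -1; 0.9 -1.4 0.08 -0.098 -0.064 -0.099 -1

0.115 190 0.12421355218018457 (array([0.48502585, 0.34222037]), array([122.77729034, 113.96954346]), 77.02132415771484)
0.025 1105 0.04136615484856096 (array([0.49922519, 0.3784104 ]), array([216.27146912, 136.74456787]), 71.12789916992188)
```

View pics/h_scene.png

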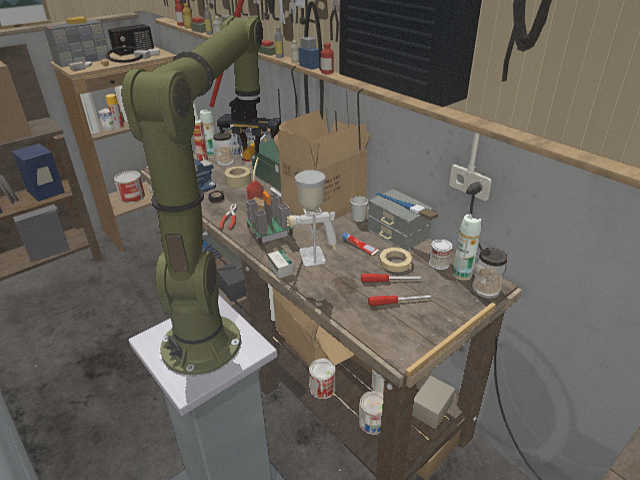

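>>> play_rows:
  targets: "1.2 -1.7 0 -0.098 -0.064 -0.099 -1; 1.2 -1.7 0 -0.098 -0.064 -0.099 -1; 1.2 -1.7 0 -0.098 -0.064 -0.099 -1; 1.2 -1.6 0 -0.098 -0.064 -0.099 -1; 1.2 -1.6 -0.1 -0.098 -0.064 -0.099 -1; 1.2 -1.6 -0.1 -0.098 -0.064 -0.099 -1; 1.2 -1.5 -0.1 -0.098 -0.064 -0.099 -1; 0 0 0 0 0 0 -1"

```text
time: 29.0
position: [0.3781, 0.4107, 0.5111]
tool_rot: [1.786, 1.531, -0.301]
ft_force: [-0.2, -0.7, -1.0]
grip_width: 0.343
```

```bash
python3 gog.py -1 4.5 .16 .43,.33,.40,-30,4
```

```text
t 29.0 pos [0.3781 0.4107 0.5111] yawY -0.12 z [ 0.285 -0.665 -0.69 ] F [-0.2 -0.7 -1. ] T [0.91 0.5  0.01] g 0.343 q [-1.05  0.25 -0.02  1.44  0.66  1.94 -1.14]
grasp [0.4249 0.3016 0.3979] x [ 0.256  0.747 -0.614] z [ 0.285 -0.665 -0.69 ]
sim [-1.25  0.22 -0.16  1.95  1.33  1.84 -0.64] margin 0.1 err 0.0
1.2 -1.6 -0.13 -0.097 -0.061 -0.098 -1; 1.2 -1.5 -0.13 -0.097 -0.061 -0.098 -1; 1.1 -1.5 -0.13 -0.097 -0.061 -0.098 -1; 1.1 -1.4 -0.13 -0.097 -0.061 -0.098 -1; 1.1 -1.4 -0.12 -0.097 -0.061 -0.098 -1; 1.0 -1.4 -0.10 -0.097 -0.061 -0.098 -1; 1.0 -1.3 -0.08 -0.097 -0.061 -0.098 -1; 0.9 -1.3 -0.05 -0.097 -0.061 -0.098 -1
```

>>> play_rows:
  targets: "1.2 -1.6 -0.1 -0.097 -0.061 -0.098 -1; 1.2 -1.5 -0.1 -0.097 -0.061 -0.098 -1; 1.1 -1.5 -0.1 -0.097 -0.061 -0.098 -1; 1.1 -1.4 -0.1 -0.097 -0.061 -0.098 -1; 1.1 -1.4 -0.1 -0.097 -0.061 -0.098 -1; 1 -1.4 -0.1 -0.097 -0.061 -0.098 -1; 1 -1.3 -0.1 -0.097 -0.061 -0.098 -1; 0.9 -1.3 -0.1 -0.097 -0.061 -0.098 -1; 0 0 0 0 0 0 -1; 0 0 0 0 0 0 -1"

```text
time: 30.25
position: [0.303, 0.4004, 0.42]
tool_rot: [0.47, 1.592, -0.405]
ft_force: [0.2, 0.4, -0.9]
grip_width: 0.338
```

```bash
python3 gog.py -1 2 .1 .535,.3766,.40,-30,4; python3 - <<'E'
from m import *
for n,r in(('top',(150,170,290,300)),('scene',(190,110,330,260))):
    I=snap(n,'i');cv2.imwrite(f'pics/i2_{n}.png',cv2.resize(I['pixels'][r[1]:r[3],r[0]:r[2]],None,fx=4,fy=4,interpolation=cv2.INTER_CUBIC))
E
```

```text
t 30.25 pos [0.303  0.4004 0.42  ] yawY 58.25 z [ 0.849 -0.523 -0.074] F [ 0.2  0.4 -0.9] T [0.79 1.32 0.03] g 0.338 q [-1.22  0.19 -0.13  1.95  1.35  1.82 -0.63]
grasp [0.4422 0.3146 0.4079] x [-0.052  0.057 -0.997] z [ 0.849 -0.523 -0.074]
sim [-1.17  0.36 -0.08  1.76  1.43  1.71 -0.57] margin 0.24 err 0.0
0.12 1.6 0.8 -0.005 -0.001 -0.004 -1; 0.11 1.6 0.8 -0.005 -0.001 -0.004 -1; 0.11 1.6 0.8 -0.005 -0.001 -0.004 -1; 0.10 1.6 0.8 -0.005 -0.001 -0.004 -1; 0.10 1.6 0.8 -0.005 -0.001 -0.004 -1; 0.09 1.6 0.8 -0.005 -0.001 -0.004 -1
```

View pics/i2_scene.png

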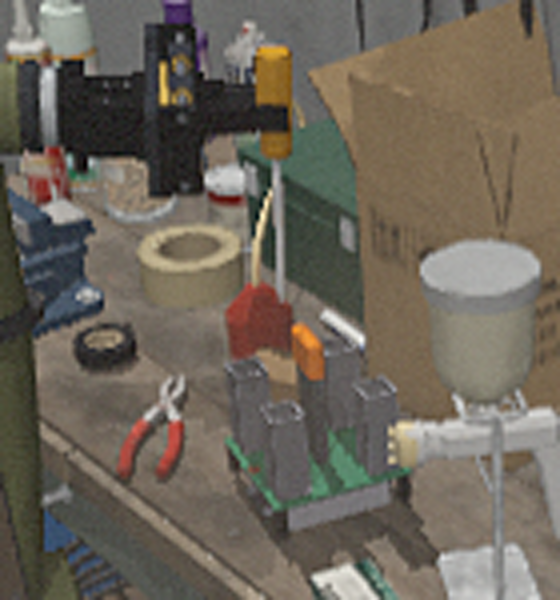

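View pics/i2_top.png

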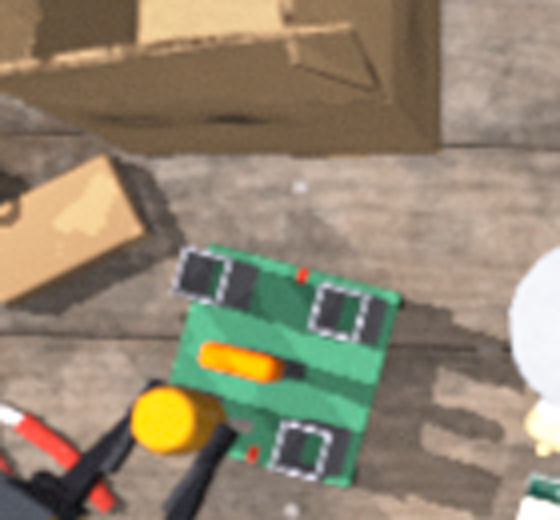

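```bash
cat > shaft.py <<'E'
# measure held driver: cloud points in a cylinder around the tool x axis below grasp, in tool frame, from both views
from m import *
def meas(tag,L,fresh=True):
    s=ctrl.get_state();R=Ro.from_rotvec(s['tool_rot']).as_matrix();g=s['position']+.164*R[:,2]
    for n in('scene','top'):
        I=snap(n,tag) if fresh else load(tag,n);C=cloud(I);ok=(I['depth']>0)
        T=(C-g)@R
        m=ok&(abs(T[...,1])<.03)&(abs(T[...,2]-.01)<.04)
        for lo,hi in((-.06,-.03),(.055,.08),(.08,.11),(.11,.14),(.14,.17),(.17,.20)):
            q=T[m&(T[...,0]>lo)&(T[...,0]<hi)]
            if len(q)>3: print(n,lo,len(q),'y',np.median(q[:,1]).round(4),'z',np.median(q[:,2]).round(4),'xmax',q[:,0].max().round(4),'xmin',q[:,0].min().round(4))
E
python3 -c "
from shaft import *
meas('i',.181)"
```

```text
scene -0.06 79 y -0.0101 z 0.0086 xmax -0.03 xmin -0.052
scene 0.055 16 y -0.0037 z 0.0113 xmax 0.0799 xmin 0.0554
scene 0.08 21 y -0.0029 z 0.0114 xmax 0.1059 xmin 0.0811
scene 0.11 19 y -0.0018 z 0.0116 xmax 0.1378 xmin 0.1112
scene 0.14 15 y -0.0019 z 0.0113 xmax 0.1693 xmin 0.1419
scene 0.17 4 y -0.0028 z 0.0143 xmax 0.1791 xmin 0.1712
top -0.06 254 y 0.0002 z 0.0076 xmax -0.03 xmin -0.0523
top 0.08 4 y -0.0003 z 0.0126 xmax 0.106 xmin 0.0942
top 0.11 6 y -0.0008 z 0.0127 xmax 0.138 xmin 0.1177
top 0.14 10 y -0.001 z 0.0128 xmax 0.1694 xmin 0.1423
```

```bash
python3 gog.py -1 2.5 .1 .5287,.3802,.38,-30,2
```

```text
t 30.45 pos [0.3023 0.401  0.4193] yawY 58.4 z [ 0.85  -0.521 -0.073] F [-0.6 -0.1 -1.8] T [0.72 1.3  0.04] g 0.342 q [-1.22  0.19 -0.13  1.95  1.35  1.82 -0.63]
grasp [0.4418 0.3155 0.4073] x [-0.052  0.054 -0.997] z [ 0.85  -0.521 -0.073]
sim [-1.18  0.4  -0.08  1.78  1.45  1.74 -0.62] margin 0.24 err 0.0
0.65 1.9 0.8 -0.005 -0.008 -0.004 -1; 0.65 1.9 0.9 -0.005 -0.008 -0.004 -1; 0.64 1.9 0.9 -0.005 -0.008 -0.004 -1; 0.64 1.9 0.9 -0.005 -0.008 -0.004 -1; 0.64 1.9 0.9 -0.005 -0.008 -0.004 -1
```

>>> play_rows:
  targets: "0.6 1.9 0.8 -0.005 -0.008 -0.004 -1; 0.6 1.9 0.9 -0.005 -0.008 -0.004 -1; 0.6 1.9 0.9 -0.005 -0.008 -0.004 -1; 0.6 1.9 0.9 -0.005 -0.008 -0.004 -1; 0.6 1.9 0.9 -0.005 -0.008 -0.004 -1; 0 0 0 0 0 0 -1; 0 0 0 0 0 0 -1"

```text
time: 31.32
position: [0.3912, 0.4647, 0.3883]
tool_rot: [0.429, 1.563, -0.404]
ft_force: [-0.6, 0.6, -1.1]
grip_width: 0.348
```

```bash
python3 gog.py -1 2 .1 .5287,.3802,.34,-30,2;python3 -c "
from shaft import *
meas('j',.181)
I=load('j','top');c=cloud(I)
g=(I['depth']>0)&(c[...,0]>.36)&(c[...,0]<.6)&(c[...,1]>.22)&(c[...,1]<.46);z=c[...,2]
q=c[g&(z>.115)&(z<.132)];print(len(q),rect(q))
"
```

```text
t 31.32 pos [0.3912 0.4647 0.3883] yawY 59.7 z [ 0.863 -0.504 -0.035] F [-0.6  0.6 -1.1] T [0.72 1.34 0.  ] g 0.348 q [-1.16  0.39 -0.07  1.77  1.46  1.72 -0.61]
grasp [0.5327 0.3821 0.3826] x [-0.027  0.024 -0.999] z [ 0.863 -0.504 -0.035]
sim [-1.18  0.45 -0.08  1.8   1.44  1.73 -0.7 ] margin 0.31 err 0.0
1.4 -0.16 -0.03 -0.002 0 -0.002 -1; 1.4 -0.15 -0.03 -0.002 0 -0.002 -1; 1.4 -0.15 -0.03 -0.002 0 -0.002 -1

scene -0.06 68 y -0.0121 z 0.0083 xmax -0.0307 xmin -0.0514
scene 0.055 12 y -0.0052 z 0.0106 xmax 0.0776 xmin 0.0553
scene 0.08 19 y -0.0027 z 0.0116 xmax 0.1096 xmin 0.0806
scene 0.11 14 y 0.0005 z 0.0133 xmax 0.1396 xmin 0.1132
scene 0.14 15 y -0.0026 z 0.0114 xmax 0.1674 xmin 0.1411
top -0.06 247 y -0.0013 z 0.0074 xmax -0.0307 xmin -0.0537
top 0.08 10 y -0.0013 z 0.0114 xmax 0.1097 xmin 0.0892
top 0.11 13 y -0.0013 z 0.0113 xmax 0.1374 xmin 0.1117
top 0.14 11 y -0.0006 z 0.0116 xmax 0.1689 xmin 0.1441
296 (array([0.48112238, 0.34308047]), array([123.27069855, 121.90535736]), 76.90242767333984)
```

>>> play_rows:
  targets: "1.4 -0.2 -0.1 0 0 0 -1; 1.4 -0.2 -0.1 0 0 0 -1; 1.4 -0.1 -0.1 0 0 0 -1; 1 0 0 0 0 0 -1; 0 0 0 0 0 0 -1; 0 0 0 0 0 0 -1"

```text
time: 32.17
position: [0.3828, 0.4628, 0.3325]
tool_rot: [0.426, 1.564, -0.403]
ft_force: [-0.3, 0.8, -0.7]
grip_width: 0.344
```

```bash
python3 gog.py -1 2 .1 .5285,.3802,.23,-30,2
```

```text
t 32.17 pos [0.3828 0.4628 0.3325] yawY 59.82 z [ 0.864 -0.502 -0.036] F [-0.3  0.8 -0.7] T [ 0.77  1.32 -0.01] g 0.344 q [-1.17  0.46 -0.08  1.81  1.44  1.72 -0.72]
grasp [0.5245 0.3804 0.3266] x [-0.028  0.023 -0.999] z [ 0.864 -0.502 -0.036]
sim [-1.18  0.62 -0.08  1.82  1.43  1.71 -0.89] margin 0.32 err 0.0
1.9 0.02 0.14 -0.001 0 -0.001 -1; 1.9 0.02 0.14 -0.001 0 -0.001 -1; 1.9 0.02 0.14 -0.001 0 -0.001 -1; 1.9 0.02 0.14 -0.001 0 -0.001 -1; 1.9 0.02 0.14 -0.001 0 -0.001 -1
```

>>> play_rows:
  targets: "0.5 0 0.4 0 0 0 -1; 1.5 0 0.1 0 0 0 -1; 1.5 0 0 0 0 0 -1; 1.5 0 0 0 0 0 -1; 0 0 0 0 0 0 -1; 0 0 0 0 0 0 -1"

```text
time: 32.92
position: [0.3862, 0.4614, 0.2786]
tool_rot: [0.426, 1.564, -0.403]
ft_force: [0.3, 0.4, -1.6]
grip_width: 0.344
```

```bash
python3 gog.py -1 2 .1 .5285,.3802,.227,-30,2
```

```text
t 32.92 pos [0.3862 0.4614 0.2786] yawY 59.82 z [ 0.864 -0.502 -0.036] F [ 0.3  0.4 -1.6] T [0.75 1.31 0.03] g 0.344 q [-1.17  0.54 -0.08  1.83  1.44  1.7  -0.82]
grasp [0.5279 0.379  0.2727] x [-0.028  0.023 -0.999] z [ 0.864 -0.502 -0.036]
sim [-1.18  0.63 -0.08  1.82  1.43  1.71 -0.89] margin 0.33 err 0.0
1.5 0.02 0.05 -0.001 0 -0.002 -1; 1.5 0.02 0.05 -0.001 0 -0.002 -1; 1.5 0.02 0.05 -0.001 0 -0.002 -1
```

>>> play_rows:
  targets: "1.4 0 0.1 0 0 0 -1; 1.4 0 0.1 0 0 0 -1; 1.2 0 0.1 0 0 0 -1; 0 0 0 0 0 0 -1; 0 0 0 0 0 0 -1"

```text
time: 33.55
position: [0.3879, 0.461, 0.236]
tool_rot: [0.427, 1.564, -0.402]
ft_force: [0.2, 0.5, -1.6]
grip_width: 0.341
```

```bash
python3 gog.py -1 2 .1 .5285,.3802,.227,-30,2; python3 - <<'E'
from m import *
for n,r in(('top',(150,170,290,300)),('scene',(190,110,330,260))):
    I=snap(n,'k');cv2.imwrite(f'pics/k2_{n}.png',cv2.resize(I['pixels'][r[1]:r[3],r[0]:r[2]],None,fx=4,fy=4,interpolation=cv2.INTER_CUBIC))
E
```

```text
t 33.55 pos [0.3879 0.461  0.236 ] yawY 59.84 z [ 0.864 -0.502 -0.036] F [ 0.2  0.5 -1.6] T [0.75 1.37 0.02] g 0.341 q [-1.16  0.61 -0.08  1.83  1.44  1.69 -0.89]
grasp [0.5296 0.3787 0.2301] x [-0.028  0.024 -0.999] z [ 0.864 -0.502 -0.036]
sim [-1.18  0.63 -0.08  1.82  1.42  1.71 -0.89] margin 0.34 err 0.0
0.33 0.04 -0.16 -0.003 -0.001 -0.006 -1
```

View pics/k2_scene.png

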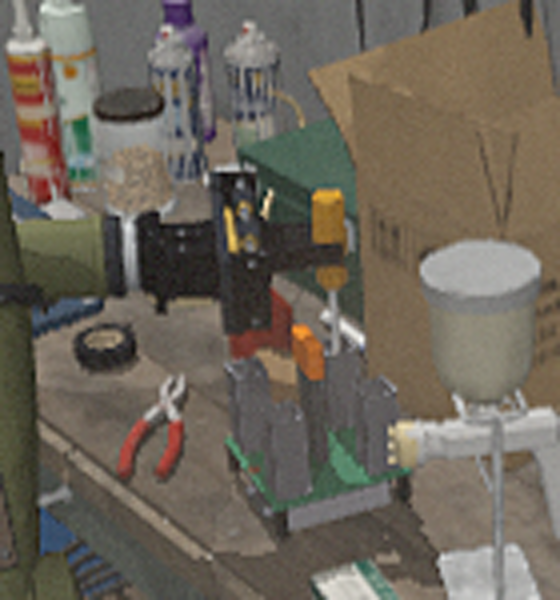

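View pics/k2_top.png

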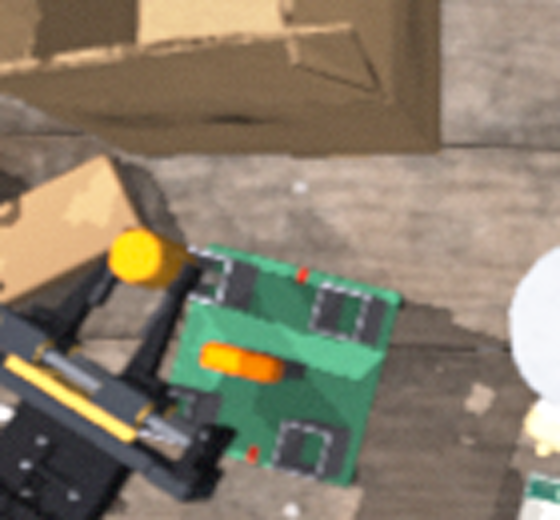

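>>> play_rows:
  targets: "0.5 0 0 0 0 0 -1; 0.2 0 0 0 0 0 -1; 0 0 0 0 0 0 -1; 0 0 0 0 0 0 -0.1; 0 0 0 0 0 0 0.1; 0 0 0 0 0 0 0.3; 0 0 0 0 0 0 0.3; 0 0 0 0 0 0 0.3; 0 0 -1 0 0 0 0.3; 0 0 -2 0 0 0 0.3; 0 0 -3 0 0 0 0.3; 0 0 -3 0 0 0 0.3; 0 0 0 0 0 0 0.3"

```text
time: 35.28
position: [0.3031, 0.5107, 0.234]
tool_rot: [0.427, 1.564, -0.396]
ft_force: [1.2, 0.0, 0.4]
grip_width: 0.649
```

```bash
python3 gog.py 1 4 .16 .40,.44,.40,-30,2 D,.42,.30,.44,-50; python3 - <<'E'
from m import *
for n,r in(('top',(150,170,290,300)),('scene',(190,110,330,260))):
    I=snap(n,'l');cv2.imwrite(f'pics/l2_{n}.png',cv2.resize(I['pixels'][r[1]:r[3],r[0]:r[2]],None,fx=4,fy=4,interpolation=cv2.INTER_CUBIC))
E
```

```text
t 35.27 pos [0.3031 0.5107 0.234 ] yawY 60.03 z [ 0.866 -0.499 -0.036] F [1.2 0.  0.4] T [0.62 1.07 0.02] g 0.649 q [-1.27  0.65 -0.14  1.77  1.35  1.82 -0.9 ]
grasp [0.4452 0.4288 0.2281] x [-0.026  0.027 -0.999] z [ 0.866 -0.499 -0.036]
sim [-1.34  0.42 -0.17  1.7   1.35  1.96 -0.61] margin 0.09 err 0.0
sim [-0.77  0.01  0.1   1.41 -0.    1.71 -1.54] margin 0.0 err 0.0
-3.4 -0.22 -1.0 0 0 -0.002 1; -3.4 -0.23 -1.0 0 0 -0.002 1; -3.4 -0.23 -1.0 0 0 -0.002 1; -3.4 -0.24 -1.0 0 0 -0.002 1; -3.4 -0.25 -1.0 0 0 -0.002 1; -1.5 0.8 0.68 0.095 0.067 0.099 1; -1.6 0.9 0.7 0.095 0.067 0.099 1; -1.7 1.0 0.8 0.095 0.067 0.099 1; -1.8 1.1 0.8 0.095 0.067 0.099 1; -1.8 1.2 0.8 0.095 0.067 0.099 1; -1.9 1.3 0.7 0.095 0.067 0.099 1; -2.0 1.5 0.69 0.095 0.067 0.099 1; -2.0 1.6 0.64 0.095 0.067 0.099 1; -2.0 1.7 0.57 0.095 0.067 0.099 1; -2.0 1.8 0.48 0.095 0.067 0.099 1; -2.0 2.0 0.39 0.095 0.067 0.099 1; -2.0 2.1 0.29 0.095 0.067 0.099 1; -1.9 2.1 0.18 0.095 0.067 0.099 1

-1.8 2.2 0.07 0.095 0.067 0.099 1; -1.8 2.3 -0.04 0.095 0.067 0.099 1
```

View pics/l2_scene.png

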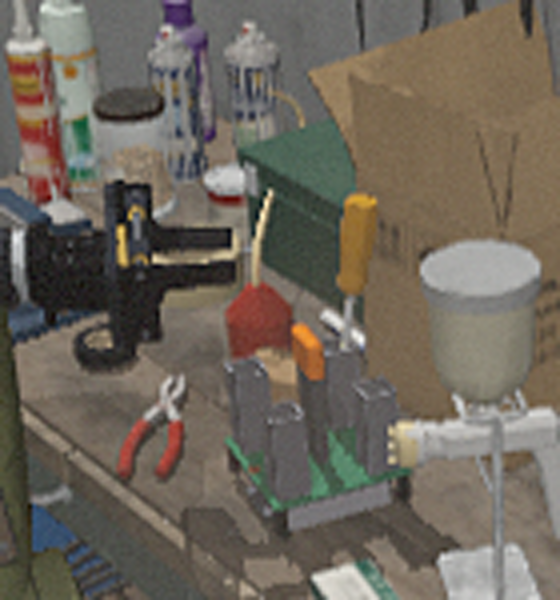

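>>> play_rows:
  targets: "-2 0 -0.3 0 0 0 0.3; -4 0 -0.3 0 0 0 0.3; -4 0 -0.3 0 0 0 0.3; -4 0 -0.3 0 0 0 0.3; -3 0 0 0 0 0 0.3; 0 0 0 0 0 0 0.3"

```text
time: 36.12
position: [0.304, 0.5058, 0.4174]
tool_rot: [0.442, 1.553, -0.407]
ft_force: [0.3, -0.4, -0.9]
grip_width: 0.648
```

```bash
python3 gog.py 1 4 .16 .43,.33,.41,-30,2 D,.42,.29,.43,-48
```

```text
t 36.12 pos [0.304  0.5058 0.4174] yawY 59.06 z [ 0.858 -0.514 -0.029] F [ 0.3 -0.4 -0.9] T [ 0.63  1.08 -0.02] g 0.648 q [-1.27  0.39 -0.13  1.71  1.4   1.89 -0.59]
grasp [0.4447 0.4216 0.4126] x [-0.017  0.028 -0.999] z [ 0.858 -0.514 -0.029]
sim [-1.26  0.22 -0.15  1.95  1.36  1.86 -0.64] margin 0.16 err 0.0
sim [-0.81 -0.    0.15  1.45  0.    1.69 -1.49] margin 0.09 err 0.0
-0.02 -3.0 1.2 -0.005 0.002 -0.005 1; -0.01 -3.0 1.1 -0.005 0.002 -0.005 1; 0.00 -3.0 1.1 -0.005 0.002 -0.005 1; -1.3 1.2 0.18 0.094 0.068 0.097 1; -1.4 1.2 0.19 0.094 0.068 0.097 1; -1.4 1.3 0.20 0.094 0.068 0.097 1; -1.4 1.3 0.21 0.094 0.068 0.097 1; -1.4 1.3 0.21 0.094 0.068 0.097 1; -1.5 1.4 0.20 0.094 0.068 0.097 1; -1.5 1.4 0.20 0.094 0.068 0.097 1; -1.5 1.4 0.18 0.094 0.068 0.097 1; -1.5 1.5 0.17 0.094 0.068 0.097 1; -1.5 1.5 0.14 0.094 0.068 0.097 1; -1.5 1.5 0.12 0.094 0.068 0.097 1; -1.5 1.6 0.09 0.094 0.068 0.097 1; -1.5 1.6 0.07 0.094 0.068 0.097 1; -1.5 1.6 0.04 0.094 0.068 0.097 1; -1.4 1.6 0.01 0.094 0.068 0.097 1
```

>>> play_rows:
  targets: "0 -3 1.2 -0.005 0 -0.005 1; 0 -3 1.1 -0.005 0 -0.005 1; 0 -3 1.1 -0.005 0 -0.005 1; -1.3 1.2 0.2 0.094 0.068 0.097 1; -1.4 1.2 0.2 0.094 0.068 0.097 1; -1.4 1.3 0.2 0.094 0.068 0.097 1; -1.4 1.3 0.2 0.094 0.068 0.097 1; -1.4 1.3 0.2 0.094 0.068 0.097 1; -1.5 1.4 0.2 0.094 0.068 0.097 1; -1.5 1.4 0.2 0.094 0.068 0.097 1; 0 0 0 0 0 0 1"

```text
time: 37.5
position: [0.3654, 0.4074, 0.5188]
tool_rot: [1.632, 1.567, -0.304]
ft_force: [0.4, -0.1, 0.7]
grip_width: 1.001
```

```bash
python3 gog.py 1 4 .16 D,.42,.29,.43,-48 D,.47,.13,.45,-70 D,.51,-.06,.45,-92 D,.573,-.127,.30,-130.7
```

```text
t 37.5 pos [0.3654 0.4074 0.5188] yawY 7.85 z [ 0.362 -0.692 -0.624] F [ 0.4 -0.1  0.7] T [0.76 0.52 0.01] g 1.001 q [-1.09  0.23 -0.03  1.48  0.75  1.95 -1.05]
grasp [0.4248 0.2938 0.4165] x [ 0.191  0.71  -0.677] z [ 0.362 -0.692 -0.624]
sim [-0.81 -0.    0.16  1.45  0.    1.69 -1.49] margin 0.1 err 0.0
sim [-0.66 -0.06  0.32  1.46  0.02  1.74 -1.56] margin 0.24 err 0.0
sim [-0.46 -0.    0.53  1.41  0.    1.73 -1.54] margin 0.24 err 0.0
sim [-0.37  0.18  0.63  1.55 -0.11  1.45 -2.02] margin 0.32 err 0.0
-1.4 1.4 0.01 0.092 0.070 0.093 1; -1.4 1.5 0.00 0.092 0.070 0.093 1; -1.3 1.5 -0.01 0.092 0.070 0.093 1; -1.3 1.5 -0.02 0.092 0.070 0.093 1; -1.3 1.5 -0.03 0.092 0.070 0.093 1; -1.3 1.5 -0.04 0.092 0.070 0.093 1; -1.3 1.5 -0.05 0.092 0.070 0.093 1; -1.3 1.4 -0.05 0.092 0.070 0.093 1; -1.4 3.0 -0.40 0 0 0.077 1; -1.2 3.1 -0.40 0 0 0.077 1; -0.9 3.2 -0.40 0 0 0.077 1; -0.67 3.3 -0.40 0 0 0.077 1; -0.41 3.3 -0.40 0 0 0.077 1; -0.55 3.8 0.00 0 0 0.077 1; -0.25 3.9 0.00 0 0 0.077 1; 0.05 3.9 0.00 0 0 0.077 1; 0.34 3.9 0.00 0 0 0.077 1; 0.64 3.8 0.00 0 0 0.077 1

1.3 1.3 3.0 0 0 0.135 1; 1.5 1.1 3.0 0 0 0.135 1; 1.6 0.9 3.0 0 0 0.135 1; 1.7 0.68 3.0 0 0 0.135 1; 1.8 0.44 3.0 0 0 0.135 1
```

>>> play_rows:
  targets: "-1.4 1.4 0 0.092 0.07 0.093 1; -1.4 1.5 0 0.092 0.07 0.093 1; -1.3 1.5 0 0.092 0.07 0.093 1; -1.3 1.5 0 0.092 0.07 0.093 1; -1.3 1.5 0 0.092 0.07 0.093 1; -1.3 1.5 0 0.092 0.07 0.093 1; -1.3 1.5 -0.1 0.092 0.07 0.093 1; -1.3 1.4 -0.1 0.092 0.07 0.093 1; 0 0 0 0 0 0 1"

```text
time: 38.62
position: [0.4183, 0.2902, 0.5797]
tool_rot: [-2.928, -1.126, 0.037]
ft_force: [-0.2, -0.2, 0.4]
grip_width: 0.999
```

```bash
python3 gog.py 1 4 .16 D,.47,.13,.46,-70 D,.51,-.06,.45,-92 D,.573,-.127,.30,-130.7
```

```text
t 38.62 pos [0.4183 0.2902 0.5797] yawY -47.92 z [-0.024 -0.004 -1.   ] F [-0.2 -0.2  0.4] T [-0.07  0.13  0.01] g 0.999 q [-0.81 -0.    0.16  1.48 -0.01  1.69 -1.49]
grasp [0.4144 0.2894 0.4158] x [ 0.742  0.67  -0.021] z [-0.024 -0.004 -1.   ]
sim [-0.66 -0.05  0.32  1.44  0.02  1.76 -1.56] margin 0.25 err 0.0
sim [-0.46 -0.    0.53  1.41  0.    1.73 -1.54] margin 0.24 err 0.0
sim [-0.37  0.18  0.63  1.55 -0.11  1.45 -2.02] margin 0.32 err 0.0
-1.4 3.1 -0.9 -0.002 0.005 0.077 1; -1.2 3.2 -0.9 -0.002 0.005 0.077 1; -0.9 3.2 -0.9 -0.002 0.005 0.077 1; -0.65 3.3 -0.9 -0.002 0.005 0.077 1; -0.38 3.3 -0.9 -0.002 0.005 0.077 1; -0.55 3.8 0.20 0 0 0.077 1; -0.25 3.9 0.20 0 0 0.077 1; 0.05 3.9 0.20 0 0 0.077 1; 0.34 3.9 0.20 0 0 0.077 1; 0.64 3.8 0.20 0 0 0.077 1; 1.3 1.3 3.0 0 0 0.135 1; 1.5 1.1 3.0 0 0 0.135 1; 1.6 0.9 3.0 0 0 0.135 1; 1.7 0.68 3.0 0 0 0.135 1; 1.8 0.44 3.0 0 0 0.135 1
```

>>> play_rows:
  targets: "-1.4 3.1 -0.9 0 0.005 0.077 1; -1.2 3.2 -0.9 0 0.005 0.077 1; -0.9 3.2 -0.9 0 0.005 0.077 1; -0.6 3.3 -0.9 0 0.005 0.077 1; -0.4 3.3 -0.9 0 0.005 0.077 1; -0.5 3.8 0.2 0 0 0.077 1; -0.3 3.9 0.2 0 0 0.077 1; 0 3.9 0.2 0 0 0.077 1; 0.3 3.9 0.2 0 0 0.077 1; 0.6 3.8 0.2 0 0 0.077 1; 1.3 1.3 3 0 0 0.135 1; 1.5 1.1 3 0 0 0.135 1; 1.6 0.9 3 0 0 0.135 1; 1.7 0.7 3 0 0 0.135 1; 1.8 0.4 3 0 0 0.135 1; 0 0 0 0 0 0 1; 0 0 0 0 0 0 1"

```text
time: 40.75
position: [0.5667, -0.167, 0.468]
tool_rot: [2.892, -1.215, 0.011]
ft_force: [0.1, -0.2, 0.9]
grip_width: 1.001
```

```bash
python3 gog.py 1 3 .16 D,.573,-.127,.18,-130.7; python3 -c "
from m import *
I=snap('top','n');C=cloud(I)
cv2.imwrite('pics/n2.png',cv2.resize(I['pixels'][180:320,170:470],None,fx=2.6,fy=2.6,interpolation=cv2.INTER_CUBIC))"
```

```text
t 40.75 pos [ 0.5667 -0.167   0.468 ] yawY -135.58 z [ 0.005 -0.007 -1.   ] F [ 0.1 -0.2  0.9] T [ 0.08  0.2  -0.03] g 1.001 q [-0.33  0.19  0.66  1.53 -0.11  1.46 -2.03]
grasp [ 0.5675 -0.1681  0.304 ] x [ 0.7   -0.714  0.008] z [ 0.005 -0.007 -1.   ]
sim [-0.35  0.25  0.62  1.72 -0.15  1.22 -1.98] margin 0.49 err 0.0
-0.50 -0.65 2.5 0 -0.002 -0.017 1; -0.49 -0.66 2.5 0 -0.002 -0.017 1; -0.47 -0.67 2.5 0 -0.002 -0.017 1; -0.46 -0.68 2.5 0 -0.002 -0.017 1; -0.44 -0.68 2.5 0 -0.002 -0.017 1
```

View pics/n2.png

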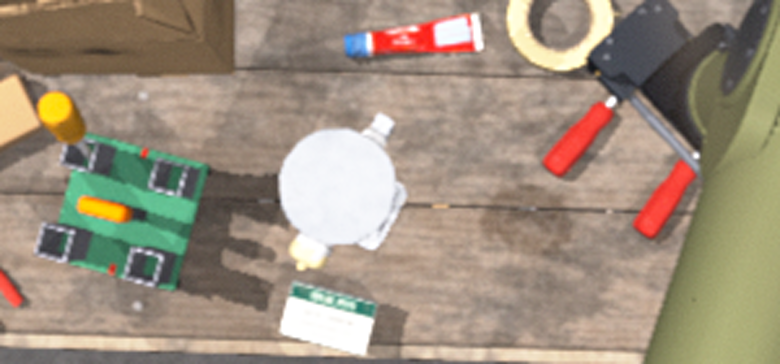

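>>> play_rows:
  targets: "-2.3 -3.2 1 0 0 -0.085 0.2; 0 0 2.5 0 0 0 0.2; 0 0 2.5 0 0 0 0.2; 0 0 2.5 0 0 0 0.2; 0 0 2 0 0 0 0.2; 0 0 0 0 0 0 0.2; 0 0 0 0 0 0 0.2"

```text
time: 41.68
position: [0.5763, -0.1251, 0.3731]
tool_rot: [-2.949, 1.067, -0.038]
ft_force: [-0.4, -0.3, 0.1]
grip_width: 0.601
```

```bash
python3 gog.py 0.2 3 .16 D,.574,-.128,.1,-130.8; python3 go.py .2 2 .1 .574,-.128,.264,-130.8
```

```text
t 41.67 pos [ 0.5763 -0.1251  0.3731] yawY -129.79 z [ 0.025 -0.004 -1.   ] F [-0.4 -0.3  0.1] T [-0.01  0.13 -0.05] g 0.601 q [-0.36  0.22  0.62  1.68 -0.14  1.25 -1.98]
grasp [ 0.5803 -0.1257  0.2092] x [ 0.768 -0.64   0.021] z [ 0.025 -0.004 -1.   ]
sim [-0.33  0.33  0.6   1.8  -0.21  1.07 -1.94] margin 0.55 err 0.0
-0.06 0.13 2.7 -0.003 -0.005 0.004 0.2; -0.04 0.12 2.7 -0.003 -0.005 0.004 0.2; -0.03 0.11 2.7 -0.003 -0.005 0.004 0.2; -0.01 0.10 2.7 -0.003 -0.005 0.004 0.2

t 41.67 pos [ 0.5763 -0.1251  0.3731] yawY -129.79 z [ 0.025 -0.004 -1.   ] F [-0.4 -0.3  0.1] T [-0.01  0.13 -0.05] g 0.601 q [-0.36  0.22  0.62  1.68 -0.14  1.25 -1.98]
-0.04 0.09 1.82 -0.002 -0.004 0.003 0.2; -0.03 0.08 1.82 -0.002 -0.004 0.003 0.2; -0.02 0.08 1.82 -0.002 -0.004 0.003 0.2; -0.02 0.07 1.82 -0.002 -0.004 0.003 0.2; -0.01 0.07 1.82 -0.002 -0.004 0.003 0.2; 0 0.07 1.82 -0.002 -0.004 0.003 0.2
```

>>> play_rows:
  targets: "-0.1 0.3 2 -0.01 -0.019 0.015 0.2; 0 0.1 2.7 0 0 0 0.2; 0 0 2.7 0 0 0 0.2; 0 0 2 0 0 0 0.2; 0 0 0 0 0 0 0.2; 0 0 0 0 0 0 0.2"

```text
time: 42.42
position: [0.5739, -0.1283, 0.277]
tool_rot: [-2.942, 1.094, -0.005]
ft_force: [-0.2, -0.6, 0.8]
grip_width: 0.598
```

```bash
python3 go.py .2 1.5 .1 .574,-.128,.186,-130.8
```

```text
t 42.42 pos [ 0.5739 -0.1283  0.277 ] yawY -130.79 z [ 0.004  0.002 -1.   ] F [-0.2 -0.6  0.8] T [-0.04  0.15  0.02] g 0.598 q [-0.33  0.32  0.6   1.78 -0.2   1.1  -1.94]
0 0.00 1.30 -0.001 0 0 0.2; 0 0 1.30 -0.001 0 0 0.2; 0 0 1.30 -0.001 0 0 0.2; 0 0 1.30 -0.001 0 0 0.2; 0 0 1.30 -0.001 0 0 0.2; 0 0 1.30 -0.001 0 0 0.2; 0 0 1.30 -0.001 0 0 0.2
```

>>> play_rows:
  targets: "0 0 1.8 0 0 0 0.2; 0 0 1.8 0 0 0 0.2; 0 0 1.8 0 0 0 0.2; 0 0 1.3 0 0 0 0.2; 0 0 1.3 0 0 0 0.2; 0 0 0.8 0 0 0 0.2; 0 0 0 0 0 0 0.2; 0 0 0 0 0 0 0.2"

```text
time: 43.42
position: [0.5748, -0.1282, 0.1837]
tool_rot: [-2.941, 1.094, -0.007]
ft_force: [-0.0, -0.3, 0.1]
grip_width: 0.6
```

```bash
python3 go.py .2 1.5 .1 .574,-.128,.186,-130.8
```

```text
t 43.42 pos [ 0.5748 -0.1282  0.1837] yawY -130.79 z [ 0.005  0.002 -1.   ] F [-0.  -0.3  0.1] T [-0.06  0.15 -0.  ] g 0.6 q [-0.29  0.44  0.56  1.85 -0.29  0.93 -1.88]
-0.07 0.04 -0.24 -0.005 -0.003 0 0.2
```

>>> play_rows:
  targets: "0 0 -0.2 0 0 0 -0.2; 0 0 0 0 0 0 -1; 0 0 0 0 0 0 -1; 0 0 0 0 0 0 -1; 0 0 0 0 0 0 -1; 0 0 0 0 0 0 -1; 0 0 0 0 0 0 -1; 0 0 -1 0 0 0 -1; 0 0 -2 0 0 0 -1; 0 0 -4 0 0 0 -1; 0 0 -5 0 0 0 -1; 0 0 -5 0 0 0 -1; 0 0 -5 0 0 0 -1; 0 0 -5 0 0 0 -1; 0 0 -5 0 0 0 -1; 0 0 -4.5 0 0 0 -1; 0 0 -3 0 0 0 -1; 0 0 0 0 0 0 -1"
  newtons: 45

```text
time: 45.68
position: [0.5657, -0.1321, 0.61]
tool_rot: [-2.933, 1.1, -0.03]
ft_force: [-1.0, -0.6, -1.5]
grip_width: 0.307
```

```bash
python3 gog.py -1 4 .16 D,.51,-.06,.45,-98 D,.47,.13,.45,-78 D,.42,.29,.43,-57
```

```text
t 45.67 pos [ 0.5657 -0.1321  0.61  ] yawY -131.1 z [ 0.021  0.002 -1.   ] F [-1.  -0.6 -1.5] T [0.02 0.24 0.  ] g 0.307 q [-0.36  0.16  0.66  1.27 -0.11  1.72 -2.02]
grasp [ 0.5692 -0.1318  0.446 ] x [ 0.753 -0.657  0.015] z [ 0.021  0.002 -1.   ]
sim [-0.47 -0.    0.54  1.41  0.    1.73 -1.64] margin 0.3 err 0.0
sim [-0.67 -0.06  0.33  1.46  0.02  1.74 -1.7 ] margin 0.24 err 0.0
sim [-0.83 -0.    0.17  1.45  0.    1.69 -1.65] margin 0.24 err 0.0
-2.2 -0.43 -0.13 -0.003 -0.005 -0.144 -1; -2.1 -0.8 -0.12 -0.003 -0.005 -0.144 -1; -2.0 -1.1 -0.11 -0.003 -0.005 -0.144 -1; -1.8 -1.4 -0.10 -0.003 -0.005 -0.144 -1; -1.3 -3.7 0.00 0 0 -0.070 -1; -1.1 -3.7 0.00 0 0 -0.070 -1; -0.8 -3.8 0.00 0 0 -0.070 -1; -0.53 -3.8 0 0 0 -0.070 -1; -0.26 -3.9 0.00 0 0 -0.070 -1; -0.31 -3.3 0.40 0 0 -0.073 -1; -0.07 -3.4 0.40 0 0 -0.073 -1; 0.18 -3.3 0.40 0 0 -0.073 -1; 0.42 -3.3 0.40 0 0 -0.073 -1; 0.67 -3.3 0.40 0 0 -0.073 -1
```

Held (27 mm). Carrying over the gun.

>>> play_rows:
  targets: "-2.2 -0.4 -0.1 0 -0.005 -0.144 -1; -2.1 -0.8 -0.1 0 -0.005 -0.144 -1; -2 -1.1 -0.1 0 -0.005 -0.144 -1; -1.8 -1.4 -0.1 0 -0.005 -0.144 -1; -1.3 -3.7 0 0 0 -0.07 -1; -1.1 -3.7 0 0 0 -0.07 -1; -0.8 -3.8 0 0 0 -0.07 -1; -0.5 -3.8 0 0 0 -0.07 -1; -0.3 -3.9 0 0 0 -0.07 -1; -0.3 -3.3 0.3 0 0 -0.073 -1; -0.1 -3.4 0.3 0 0 -0.073 -1; 0.2 -3.3 0.3 0 0 -0.073 -1; 0.4 -3.3 0.3 0 0 -0.073 -1; 0.7 -3 0.3 0 0 -0.073 -1; 0 0 0 0 0 0 -1; 0 0 0 0 0 0 -1"

```text
time: 47.68
position: [0.403, 0.2983, 0.5915]
tool_rot: [-2.985, -0.957, 0.012]
ft_force: [0.2, -0.9, -0.5]
grip_width: 0.307
```

```bash
python3 gog.py -1 4 .16 .43,.33,.42,-30,3
```

```text
t 47.67 pos [0.403  0.2983 0.5915] yawY -54.45 z [-0.01   0.005 -1.   ] F [ 0.2 -0.9 -0.5] T [-0.15  0.12 -0.02] g 0.307 q [-0.84 -0.02  0.15  1.47 -0.01  1.69 -1.64]
grasp [0.4014 0.299  0.4275] x [ 0.814  0.581 -0.005] z [-0.01   0.005 -1.   ]
sim [-1.25  0.2  -0.16  1.94  1.35  1.86 -0.61] margin 0.06 err 0.0
1.2 -1.7 0.16 -0.099 -0.063 -0.103 -1; 1.2 -1.7 0.14 -0.099 -0.063 -0.103 -1; 1.2 -1.7 0.12 -0.099 -0.063 -0.103 -1; 1.2 -1.6 0.10 -0.099 -0.063 -0.103 -1; 1.2 -1.6 0.09 -0.099 -0.063 -0.103 -1; 1.2 -1.6 0.08 -0.099 -0.063 -0.103 -1; 1.2 -1.5 0.07 -0.099 -0.063 -0.103 -1; 1.2 -1.5 0.07 -0.099 -0.063 -0.103 -1; 1.2 -1.5 0.07 -0.099 -0.063 -0.103 -1; 1.2 -1.5 0.08 -0.099 -0.063 -0.103 -1; 1.1 -1.4 0.08 -0.099 -0.063 -0.103 -1; 1.1 -1.4 0.10 -0.099 -0.063 -0.103 -1; 1.1 -1.4 0.11 -0.099 -0.063 -0.103 -1; 1.1 -1.4 0.13 -0.099 -0.063 -0.103 -1; 1.0 -1.4 0.15 -0.099 -0.063 -0.103 -1
```

>>> play_rows:
  targets: "1.2 -1.7 0.1 -0.099 -0.063 -0.103 -1; 1.2 -1.7 0.1 -0.099 -0.063 -0.103 -1; 1.2 -1.7 0.1 -0.099 -0.063 -0.103 -1; 1.2 -1.6 0.1 -0.099 -0.063 -0.103 -1; 1.2 -1.6 0.1 -0.099 -0.063 -0.103 -1; 1.2 -1.6 0.1 -0.099 -0.063 -0.103 -1; 1.2 -1.5 0.1 -0.099 -0.063 -0.103 -1; 0 0 0 0 0 0 -1"

```text
time: 48.68
position: [0.3714, 0.4152, 0.5397]
tool_rot: [1.795, 1.503, -0.267]
ft_force: [1.2, -0.3, -0.2]
grip_width: 0.305
```

```bash
python3 gog.py -1 4 .16 .43,.33,.41,-30,3
```

```text
t 48.67 pos [0.3714 0.4152 0.5397] yawY -0.79 z [ 0.304 -0.662 -0.685] F [ 1.2 -0.3 -0.2] T [ 0.84  0.48 -0.06] g 0.305 q [-1.07  0.24 -0.02  1.4   0.68  1.98 -1.14]
grasp [0.4213 0.3066 0.4273] x [ 0.283  0.749 -0.598] z [ 0.304 -0.662 -0.685]
sim [-1.25  0.21 -0.16  1.94  1.35  1.86 -0.63] margin 0.06 err 0.0
1.3 -1.6 0.10 -0.097 -0.061 -0.101 -1; 1.3 -1.6 0.07 -0.097 -0.061 -0.101 -1; 1.3 -1.5 0.06 -0.097 -0.061 -0.101 -1; 1.3 -1.5 0.05 -0.097 -0.061 -0.101 -1; 1.3 -1.5 0.04 -0.097 -0.061 -0.101 -1; 1.2 -1.4 0.04 -0.097 -0.061 -0.101 -1; 1.2 -1.4 0.04 -0.097 -0.061 -0.101 -1; 1.2 -1.4 0.05 -0.097 -0.061 -0.101 -1
```

>>> play_rows:
  targets: "1.3 -1.6 0.1 -0.097 -0.061 -0.101 -1; 1.3 -1.6 0.1 -0.097 -0.061 -0.101 -1; 1.3 -1.5 0.1 -0.097 -0.061 -0.101 -1; 1.3 -1.5 0 -0.097 -0.061 -0.101 -1; 1.3 -1.5 0 -0.097 -0.061 -0.101 -1; 1.2 -1.4 0 -0.097 -0.061 -0.101 -1; 1.2 -1.4 0 -0.097 -0.061 -0.101 -1; 1.2 -1.4 0 -0.097 -0.061 -0.101 -1; 0 0 0 0 0 0 -1; 0 0 0 0 0 0 -1"

```text
time: 49.92
position: [0.3006, 0.4041, 0.4264]
tool_rot: [0.463, 1.572, -0.402]
ft_force: [-0.3, 0.4, -0.9]
grip_width: 0.307
```

```bash
python3 -c "
from shaft import *
meas('o',.153)
I=load('o','top');c=cloud(I)
g=(I['depth']>0)&(c[...,0]>.36)&(c[...,0]<.6)&(c[...,1]>.22)&(c[...,1]<.46);z=c[...,2]
q=c[g&(z>.115)&(z<.132)];print(len(q),rect(q))
q=c[g&(z>.035)&(z<.05)];print(len(q),rect(q))
"; python3 gog.py -1 3 .1 .427,.3094,.36,-30,3
```

```text
scene -0.06 63 y -0.0107 z 0.0085 xmax -0.0303 xmin -0.0507
scene 0.055 10 y -0.0007 z 0.0111 xmax 0.079 xmin 0.0578
scene 0.08 14 y -0.0012 z 0.0123 xmax 0.1049 xmin 0.0834
scene 0.11 17 y 0.0012 z 0.0127 xmax 0.14 xmin 0.1109
top -0.06 197 y -0.0007 z 0.0091 xmax -0.0305 xmin -0.0503
top 0.11 8 y 0.0018 z 0.0127 xmax 0.1387 xmin 0.1126
233 (array([0.48138834, 0.34278571]), array([122.75125122, 122.09693146]), 76.46699523925781)
1635 (array([0.49389209, 0.37729889]), array([217.37295532, 142.85185242]), 72.1058578491211)
t 50.02 pos [0.3004 0.4044 0.4262] yawY 58.57 z [ 0.853 -0.52  -0.053] F [ 0.6  0.2 -0.9] T [ 0.74  1.23 -0.02] g 0.312 q [-1.22  0.19 -0.13  1.94  1.36  1.83 -0.62]
grasp [0.4403 0.3191 0.4175] x [-0.033  0.047 -0.998] z [ 0.853 -0.52  -0.053]
sim [-1.25  0.24 -0.16  2.03  1.32  1.83 -0.75] margin 0.21 err 0.0
2.9 -1.0 -0.16 -0.012 0 -0.012 -1; 2.9 -1.0 -0.17 -0.012 0 -0.012 -1
```

View pics/o_scene.png

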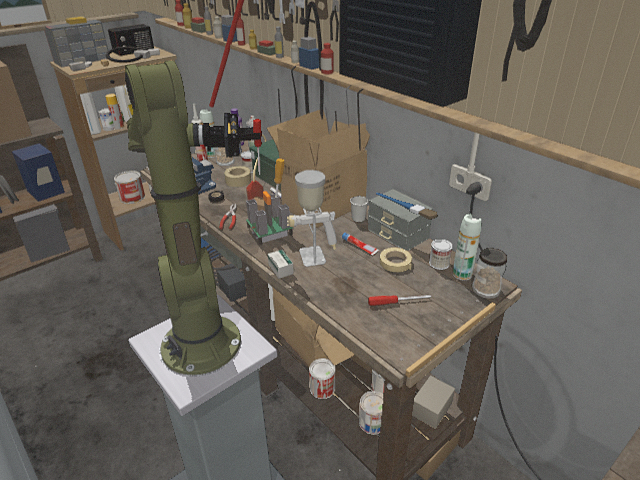

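```bash
python3 gog.py -1 2.5 .1 .4188,.3117,.31,-30,2
```

```text
t 50.02 pos [0.3004 0.4044 0.4262] yawY 58.57 z [ 0.853 -0.52  -0.053] F [ 0.6  0.2 -0.9] T [ 0.74  1.23 -0.02] g 0.312 q [-1.22  0.19 -0.13  1.94  1.36  1.83 -0.62]
grasp [0.4403 0.3191 0.4175] x [-0.033  0.047 -0.998] z [ 0.853 -0.52  -0.053]
sim [-1.26  0.34 -0.16  2.05  1.31  1.83 -0.87] margin 0.2 err 0.0
2.2 -0.48 -0.18 -0.005 -0.003 -0.005 -1; 2.2 -0.47 -0.19 -0.005 -0.003 -0.005 -1; 2.2 -0.46 -0.19 -0.005 -0.003 -0.005 -1; 2.2 -0.45 -0.20 -0.005 -0.003 -0.005 -1; 2.2 -0.43 -0.21 -0.005 -0.003 -0.005 -1
```

>>> play_rows:
  targets: "2.2 -0.5 -0.2 -0.005 -0.004 -0.005 -1; 2.2 -0.5 -0.2 -0.005 -0.004 -0.005 -1; 2.2 -0.5 -0.2 -0.005 -0.004 -0.005 -1; 2.2 -0.4 -0.2 -0.005 -0.004 -0.005 -1; 1.8 -0.4 -0.2 -0.005 -0.003 -0.005 -1; 0 0 0 0 0 0 -1; 0 0 0 0 0 0 -1"

```text
time: 50.9
position: [0.2805, 0.3981, 0.3231]
tool_rot: [0.444, 1.564, -0.395]
ft_force: [-0.3, 0.3, 0.4]
grip_width: 0.307
```

```bash
python3 gog.py -1 2 .1 .4188,.3117,.26,-30,2
```

```text
t 50.9 pos [0.2805 0.3981 0.3231] yawY 59.42 z [ 0.861 -0.508 -0.041] F [-0.3  0.3  0.4] T [ 0.72  1.24 -0.02] g 0.307 q [-1.25  0.32 -0.15  2.04  1.32  1.82 -0.85]
grasp [0.4217 0.3148 0.3165] x [-0.024  0.039 -0.999] z [ 0.861 -0.508 -0.041]
sim [-1.26  0.43 -0.16  2.06  1.29  1.81 -0.97] margin 0.22 err 0.0
1.9 -0.23 0.05 -0.003 -0.002 -0.007 -1; 1.9 -0.22 0.04 -0.003 -0.002 -0.007 -1; 1.9 -0.20 0.04 -0.003 -0.002 -0.007 -1
```

>>> play_rows:
  targets: "0.8 -0.6 0 -0.008 -0.006 -0.015 -1; 1.3 0 0 0 0 0 -1; 1.3 0 0 0 0 0 -1; 1.3 0 0 0 0 0 -1; 0 0 0 0 0 0 -1; 0 0 0 0 0 0 -1"

```text
time: 51.65
position: [0.2765, 0.3944, 0.2738]
tool_rot: [0.427, 1.563, -0.4]
ft_force: [0.3, -0.3, -0.4]
grip_width: 0.308
```

```bash
python3 gog.py -1 2 .1 .4188,.3117,.199,-30,2
```

```text
t 51.65 pos [0.2765 0.3944 0.2738] yawY 59.9 z [ 0.865 -0.501 -0.035] F [ 0.3 -0.3 -0.4] T [0.74 1.19 0.02] g 0.308 q [-1.25  0.4  -0.15  2.07  1.31  1.8  -0.95]
grasp [0.4183 0.3122 0.2681] x [-0.026  0.024 -0.999] z [ 0.865 -0.501 -0.035]
sim [-1.27  0.56 -0.16  2.06  1.28  1.79 -1.09] margin 0.24 err 0.0
1.7 -0.02 0.08 0 0 -0.002 -1; 1.7 -0.02 0.08 0 0 -0.002 -1; 1.7 -0.02 0.08 0 0 -0.002 -1; 1.7 -0.01 0.08 0 0 -0.002 -1
```

>>> play_rows:
  targets: "1.5 0 0.1 0 0 0 -1; 1.5 0 0.1 0 0 0 -1; 1.5 0 0.1 0 0 0 -1; 1.4 0 0.1 0 0 0 -1; 0 0 0 0 0 0 -1; 0 0 0 0 0 0 -1"

```text
time: 52.4
position: [0.2786, 0.3939, 0.2102]
tool_rot: [0.426, 1.563, -0.4]
ft_force: [0.0, 0.3, -1.0]
grip_width: 0.308
```

```bash
python3 gog.py -1 2 .1 .4188,.3117,.196,-30,2; python3 - <<'E'
from m import *
for n,r in(('top',(150,170,290,300)),('scene',(190,110,330,260))):
    I=snap(n,'p');cv2.imwrite(f'pics/p2_{n}.png',cv2.resize(I['pixels'][r[1]:r[3],r[0]:r[2]],None,fx=4,fy=4,interpolation=cv2.INTER_CUBIC))
E
```

```text
t 52.4 pos [0.2786 0.3939 0.2102] yawY 59.92 z [ 0.865 -0.501 -0.035] F [ 0.   0.3 -1. ] T [ 0.65  1.23 -0.02] g 0.308 q [-1.25  0.53 -0.15  2.07  1.3   1.78 -1.07]
grasp [0.4205 0.3118 0.2044] x [-0.026  0.024 -0.999] z [ 0.865 -0.501 -0.035]
sim [-1.27  0.56 -0.16  2.06  1.28  1.79 -1.1 ] margin 0.26 err 0.0
0.8 -0.12 -0.11 -0.001 0 -0.008 -1
```

View pics/p2_scene.png

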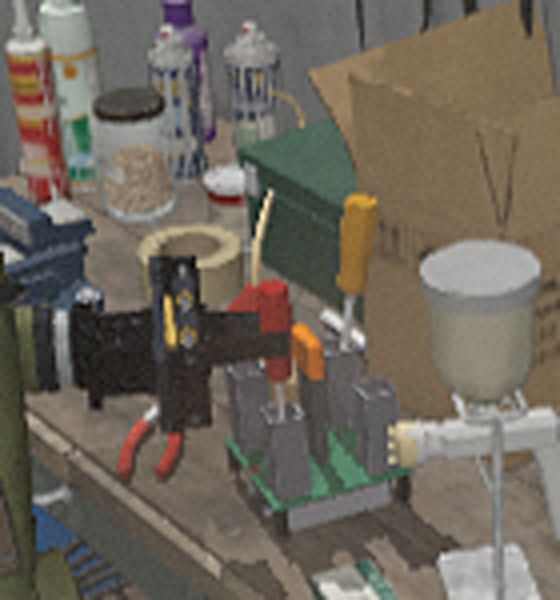

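View pics/p2_top.png

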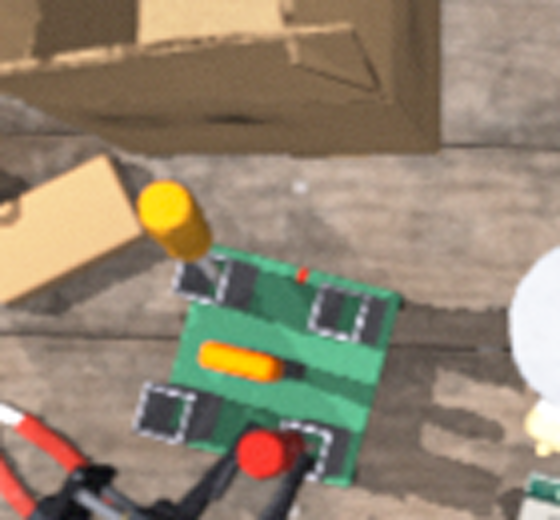

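>>> play_rows:
  targets: "0.6 0 -0.1 0 0 0 -1; 0.2 0 0 0 0 0 -1; 0 0 0 0 0 0 -1; 0 0 0 0 0 0 -0.2; 0 0 0 0 0 0 0; 0 0 0 0 0 0 0.15; 0 0 0 0 0 0 0.15; 0 0 0 0 0 0 0.15; 0 0 -1 0 0 0 0.15; 0 0 -2 0 0 0 0.15; 0 0 -3 0 0 0 0.15; 0 0 -2 0 0 0 0.15; 0 0 0 0 0 0 0.15"

```text
time: 54.12
position: [0.2027, 0.4384, 0.2065]
tool_rot: [0.427, 1.563, -0.395]
ft_force: [0.1, 0.0, 0.7]
grip_width: 0.571
```

```bash
python3 gog.py 0.15 4 .16 .36,.36,.4,-30,2;  python3 - <<'E'
from m import *
for n,r in(('top',(150,170,290,300)),('scene',(190,110,330,260))):
    I=snap(n,'q');cv2.imwrite(f'pics/q2_{n}.png',cv2.resize(I['pixels'][r[1]:r[3],r[0]:r[2]],None,fx=4,fy=4,interpolation=cv2.INTER_CUBIC))
E
```

```text
t 54.12 pos [0.2027 0.4384 0.2065] yawY 60.05 z [ 0.866 -0.499 -0.036] F [0.1 0.  0.7] T [0.64 1.08 0.03] g 0.571 q [-1.35  0.58 -0.21  1.99  1.19  1.89 -1.1 ]
grasp [0.3448 0.3566 0.2006] x [-0.025  0.028 -0.999] z [ 0.866 -0.499 -0.036]
sim [-1.34  0.27 -0.22  1.91  1.28  1.99 -0.69] margin 0.06 err 0.0
-3.3 0.22 0.07 0 0 -0.002 0.15; -3.3 0.21 0.07 0 0 -0.002 0.15; -3.3 0.20 0.07 0 0 -0.002 0.15; -3.3 0.20 0.07 0 0 -0.002 0.15; -3.3 0.19 0.07 0 0 -0.002 0.15; -3.3 0.19 0.08 0 0 -0.002 0.15
```

View pics/q2_scene.png

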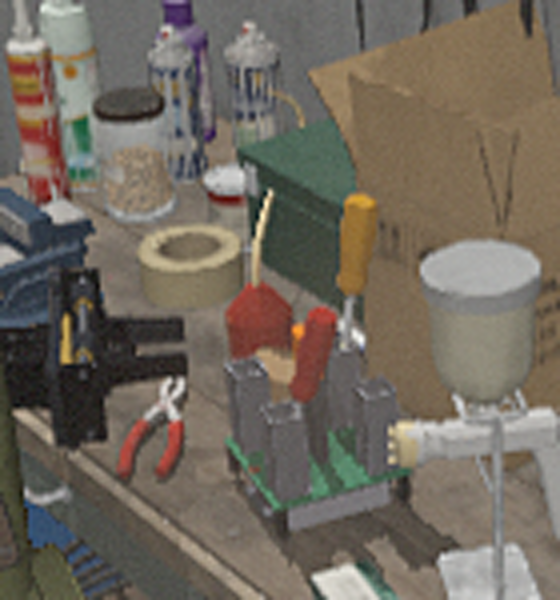

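View pics/q2_top.png

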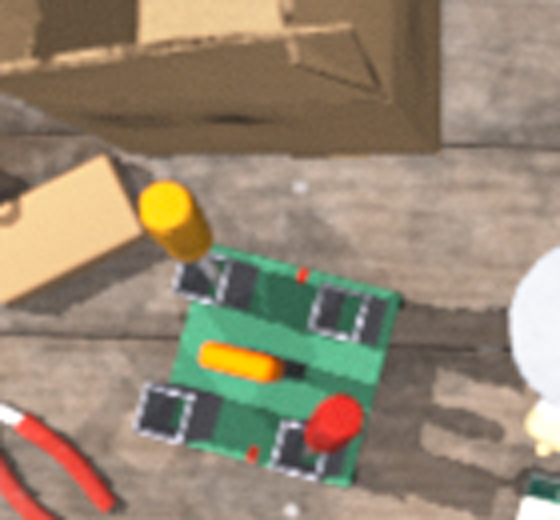

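>>> play_rows:
  targets: "-3 0 0 0 0 0 0.2; -4.5 0.1 0 0 0 0 0.2; -4.5 0.1 0.5 0 0 0 0.2; -4.5 0 1 0 0 0 0.5; -3.5 0 1.5 0 0 0 1; 0 -0.5 3 0 0 0 1; 0 0 3 0 0 0 1; 0 0 0 0 0 0 1"

```text
time: 55.22
position: [0.2947, 0.375, 0.4098]
tool_rot: [0.439, 1.554, -0.414]
ft_force: [0.1, 0.5, -1.0]
grip_width: 0.985
```

```bash
python3 gog.py 1 4 .16 .43,.33,.41,-30,2 D,.42,.29,.43,-55
```

```text
t 55.23 pos [0.2947 0.375  0.4098] yawY 58.91 z [ 0.856 -0.516 -0.029] F [ 0.1  0.5 -1. ] T [ 0.58  1.08 -0.04] g 0.985 q [-1.22  0.16 -0.14  2.03  1.37  1.83 -0.66]
grasp [0.4351 0.2903 0.4051] x [-0.02   0.022 -1.   ] z [ 0.856 -0.516 -0.029]
sim [-1.25  0.22 -0.16  1.95  1.36  1.86 -0.64] margin 0.19 err 0.0
sim [-0.8  -0.    0.14  1.45  0.    1.69 -1.62] margin 0.07 err 0.0
-0.25 1.4 -1.3 -0.009 0.003 -0.005 1; -0.25 1.4 -1.2 -0.009 0.003 -0.005 1; -1.3 1.3 0.18 0.099 0.063 0.103 1; -1.3 1.3 0.20 0.099 0.063 0.103 1; -1.3 1.4 0.21 0.099 0.063 0.103 1; -1.3 1.4 0.22 0.099 0.063 0.103 1; -1.4 1.4 0.22 0.099 0.063 0.103 1; -1.4 1.5 0.22 0.099 0.063 0.103 1; -1.4 1.5 0.21 0.099 0.063 0.103 1; -1.4 1.5 0.19 0.099 0.063 0.103 1; -1.4 1.6 0.18 0.099 0.063 0.103 1; -1.4 1.6 0.16 0.099 0.063 0.103 1; -1.4 1.6 0.13 0.099 0.063 0.103 1; -1.4 1.7 0.10 0.099 0.063 0.103 1; -1.4 1.7 0.07 0.099 0.063 0.103 1; -1.4 1.7 0.04 0.099 0.063 0.103 1; -1.4 1.7 0.01 0.099 0.063 0.103 1
```

>>> play_rows:
  targets: "-0.3 1.4 -1 -0.009 0 -0.005 1; -1.3 1.3 0.2 0.095 0.068 0.098 1; -1.3 1.3 0.2 0.095 0.068 0.098 1; -1.4 1.3 0.2 0.095 0.068 0.098 1; -1.4 1.3 0.2 0.095 0.068 0.098 1; -1.4 1.3 0.2 0.095 0.068 0.098 1; -1.5 1.4 0.2 0.095 0.068 0.098 1; -1.5 1.4 0.2 0.095 0.068 0.098 1; 0 0 0 0 0 0 1"

```text
time: 56.35
position: [0.3632, 0.4175, 0.5196]
tool_rot: [1.628, 1.586, -0.275]
ft_force: [0.4, -0.8, -0.2]
grip_width: 1.0
```

```bash
python3 gog.py 1 4 .16 D,.42,.27,.44,-52 D,.47,.13,.46,-70 D,.50,-.06,.45,-90 D,.514,-.2225,.30,-124
```

```text
t 56.35 pos [0.3632 0.4175 0.5196] yawY 8.62 z [ 0.38  -0.673 -0.635] F [ 0.4 -0.8 -0.2] T [ 0.68  0.53 -0.03] g 1.0 q [-1.09  0.23 -0.04  1.47  0.75  1.94 -1.06]
grasp [0.4255 0.3071 0.4155] x [ 0.18   0.727 -0.663] z [ 0.38  -0.673 -0.635]
sim [-0.8  -0.03  0.17  1.45  0.    1.71 -1.54] margin 0.11 err 0.0
sim [-0.65 -0.05  0.31  1.44  0.02  1.76 -1.56] margin 0.25 err 0.0
sim [-0.46 -0.03  0.52  1.43  0.01  1.73 -1.51] margin 0.24 err 0.0
sim [-0.28  0.11  0.7   1.61 -0.07  1.44 -1.73] margin 0.28 err 0.0
-1.7 1.5 0.20 0.095 0.063 0.103 1; -1.7 1.6 0.16 0.095 0.063 0.103 1; -1.7 1.6 0.12 0.095 0.063 0.103 1; -1.6 1.7 0.07 0.095 0.063 0.103 1; -1.6 1.7 0.02 0.095 0.063 0.103 1; -1.6 1.8 -0.04 0.095 0.063 0.103 1; -1.5 1.8 -0.09 0.095 0.063 0.103 1; -1.5 1.8 -0.15 0.095 0.063 0.103 1; -1.2 3.5 -0.50 0 0 0.079 1; -0.9 3.6 -0.50 0 0 0.079 1; -0.60 3.7 -0.50 0 0 0.079 1; -0.31 3.7 -0.50 0 0 0.079 1; -0.7 3.8 0.20 0 0 0.070 1; -0.47 3.8 0.20 0 0 0.070 1; -0.20 3.8 0.20 0 0 0.070 1; 0.07 3.8 0.20 0 0 0.070 1; 0.33 3.8 0.20 0 0 0.070 1; 0.23 2.7 2.5 0 0 0.099 1

0.50 2.7 2.5 0 0 0.099 1; 0.8 2.6 2.5 0 0 0.099 1; 1.0 2.5 2.5 0 0 0.099 1; 1.3 2.4 2.5 0 0 0.099 1; 1.5 2.3 2.5 0 0 0.099 1
```

>>> play_rows:
  targets: "-1.7 1.5 0.2 0.095 0.063 0.103 1; -1.7 1.6 0.2 0.095 0.063 0.103 1; -1.7 1.6 0.1 0.095 0.063 0.103 1; -1.6 1.7 0.1 0.095 0.063 0.103 1; -1.6 1.7 0 0.095 0.063 0.103 1; -1.6 1.8 0 0.095 0.063 0.103 1; -1.5 1.8 -0.1 0.095 0.063 0.103 1; -1.5 1.8 -0.2 0.095 0.063 0.103 1; -1.2 3.5 -0.5 0 0 0.079 1; -0.9 3.6 -0.5 0 0 0.079 1; -0.6 3.7 -0.5 0 0 0.079 1; -0.3 3.7 -0.5 0 0 0.079 1; -0.7 3.8 0.1 0 0 0.07 1; -0.5 3.8 0.1 0 0 0.07 1; -0.2 3.8 0.1 0 0 0.07 1; 0.1 3.8 0.1 0 0 0.07 1; 0.3 3.8 0.1 0 0 0.07 1; 0 0 0 0 0 0 1"

```text
time: 58.6
position: [0.5046, -0.0639, 0.6084]
tool_rot: [3.099, -0.018, -0.056]
ft_force: [0.3, 0.8, 0.2]
grip_width: 0.997
```

```bash
python3 gog.py 1 4 .16 D,.514,-.2225,.30,-124
```

```text
t 58.6 pos [ 0.5046 -0.0639  0.6084] yawY -90.62 z [-0.037 -0.042 -0.998] F [0.3 0.8 0.2] T [-0.05  0.1   0.05] g 0.997 q [-0.46 -0.    0.52  1.42  0.05  1.76 -1.51]
grasp [ 0.4986 -0.0709  0.4447] x [ 0.999 -0.012 -0.036] z [-0.037 -0.042 -0.998]
sim [-0.27  0.11  0.7   1.61 -0.07  1.44 -1.73] margin 0.3 err 0.0
0.31 2.6 2.5 0.009 0.004 0.097 1; 0.53 2.5 2.5 0.009 0.004 0.097 1; 0.8 2.5 2.5 0.009 0.004 0.097 1; 1.0 2.4 2.5 0.009 0.004 0.097 1; 1.2 2.3 2.4 0.009 0.004 0.097 1; 1.4 2.2 2.4 0.009 0.004 0.097 1
```

>>> play_rows:
  targets: "0.3 2.6 2.5 0.009 0 0.097 1; 0.5 2.5 2.5 0.009 0 0.097 1; 0.8 2.5 2.5 0.009 0 0.097 1; 1 2.4 2.5 0.009 0 0.097 1; 1.2 2.1 2.4 0.009 0 0.08 1; 1.2 1 2.4 0 0 0.06 1; 0 0 0 0 0 0 1; 0 0 0 0 0 0 1"

```text
time: 59.6
position: [0.5196, -0.2102, 0.4572]
tool_rot: [3.009, -0.838, -0.057]
ft_force: [0.2, 0.4, -0.9]
grip_width: 0.999
```

```bash
python3 go.py 0.5 3 .16 .5145,-.2225,.36,-124
```

```text
t 59.6 pos [ 0.5196 -0.2102  0.4572] yawY -121.11 z [-0.04  -0.007 -0.999] F [ 0.2  0.4 -0.9] T [0.   0.08 0.02] g 0.999 q [-0.28  0.13  0.68  1.6  -0.06  1.47 -1.71]
0.12 0.26 2.44 0.007 0.007 0.013 0.5; 0.11 0.28 2.44 0.007 0.007 0.013 0.5; 0.09 0.30 2.43 0.007 0.007 0.013 0.5; 0.08 0.31 2.43 0.007 0.007 0.013 0.5
```

>>> play_rows:
  targets: "0.3 0.6 2 0.014 0.014 0.026 0.5; 0.1 0.5 2.4 0.014 0.014 0.026 0.3; 0 0 2.4 0 0 0 0.2; 0 0 2.4 0 0 0 0.2; 0 0 0 0 0 0 0.2; 0 0 0 0 0 0 0.2"

```text
time: 60.35
position: [0.5198, -0.2166, 0.3716]
tool_rot: [-3.007, 0.897, -0.016]
ft_force: [0.3, 0.2, -0.4]
grip_width: 0.606
```

```bash
python3 go.py 0.2 3 .16 .5145,-.2225,.26,-124
```

```text
t 60.35 pos [ 0.5198 -0.2166  0.3716] yawY -123.21 z [ 0.011  0.001 -1.   ] F [ 0.3  0.2 -0.4] T [-0.03  0.2  -0.03] g 0.606 q [-0.26  0.17  0.68  1.74 -0.12  1.26 -1.7 ]
-0.05 0.21 2.79 -0.002 -0.002 0.003 0.2; -0.05 0.21 2.79 -0.002 -0.002 0.003 0.2; -0.04 0.21 2.79 -0.002 -0.002 0.003 0.2; -0.03 0.20 2.79 -0.002 -0.002 0.003 0.2
```

>>> play_rows:
  targets: "-0.1 0.8 2 -0.008 -0.008 0.012 0.2; 0 0 2.8 0 0 0 0.2; 0 0 2.8 0 0 0 0.2; 0 0 2.5 0 0 0 0.2; 0 0 0 0 0 0 0.2; 0 0 0 0 0 0 0.2"

```text
time: 61.1
position: [0.5143, -0.2252, 0.2689]
tool_rot: [3.001, -0.917, 0.005]
ft_force: [-0.8, -0.0, -0.6]
grip_width: 0.597
```

```bash
python3 go.py 0.2 1.5 .16 .5145,-.2225,.186,-124
```

```text
t 61.1 pos [ 0.5143 -0.2252  0.2689] yawY -124.0 z [ 0.002 -0.004 -1.   ] F [-0.8 -0.  -0.6] T [-0.02  0.14 -0.  ] g 0.597 q [-0.22  0.28  0.67  1.86 -0.19  1.07 -1.64]
-0.03 -0.04 1.38 0 -0.001 0 0.2; -0.03 -0.04 1.38 0 -0.001 0 0.2; -0.03 -0.04 1.38 0 -0.001 0 0.2; -0.03 -0.04 1.38 0 -0.001 0 0.2; -0.02 -0.04 1.38 0 -0.001 0 0.2; -0.02 -0.04 1.38 0 -0.001 0 0.2
```

>>> play_rows:
  targets: "-0.2 -0.2 1.8 0 0 0 0.2; 0 0 1.8 0 0 0 0.2; 0 0 1.8 0 0 0 0.2; 0 0 1.3 0 0 0 0.2; 0 0 1 0 0 0 0.2; 0 0 0.2 0 0 0 0.2; 0 0 0 0 0 0 0.2"

```text
time: 61.98
position: [0.5146, -0.2228, 0.1855]
tool_rot: [3.001, -0.917, 0.008]
ft_force: [-0.2, 0.3, -0.1]
grip_width: 0.593
```

```bash
python3 go.py 0.2 1.5 .16 .5145,-.2225,.186,-124
```

```text
t 61.98 pos [ 0.5146 -0.2228  0.1855] yawY -123.99 z [ 0.004 -0.005 -1.   ] F [-0.2  0.3 -0.1] T [-0.05  0.19  0.  ] g 0.593 q [-0.17  0.4   0.63  1.92 -0.29  0.91 -1.57]
-0.02 -0.02 -0.05 0.002 -0.006 0 0.2
```

>>> play_rows:
  targets: "0 0 0 0 -0.005 0 -0.2; 0 0 0 0 0 0 -1; 0 0 0 0 0 0 -1; 0 0 0 0 0 0 -1; 0 0 0 0 0 0 -1; 0 0 0 0 0 0 -1; 0 0 0 0 0 0 -1; 0 0 -1 0 0 0 -1; 0 0 -2 0 0 0 -1; 0 0 -4 0 0 0 -1; 0 0 -5 0 0 0 -1; 0 0 -5 0 0 0 -1; 0 0 -5 0 0 0 -1; 0 0 -5 0 0 0 -1; 0 0 -5 0 0 0 -1; 0 0 -4.5 0 0 0 -1; 0 0 -3 0 0 0 -1; 0 0 0 0 0 0 -1"
  newtons: 45

```text
time: 64.22
position: [0.507, -0.2252, 0.6095]
tool_rot: [-2.999, 0.928, -0.025]
ft_force: [0.5, -0.5, -1.1]
grip_width: 0.307
```

```bash
python3 gog.py -1 4 .16 D,.50,-.06,.45,-94 D,.47,.13,.45,-76 D,.41,.29,.43,-57
```

```text
t 64.22 pos [ 0.507  -0.2252  0.6095] yawY -124.4 z [ 0.016 -0.003 -1.   ] F [ 0.5 -0.5 -1.1] T [-0.02  0.19  0.01] g 0.307 q [-0.28  0.1   0.72  1.34 -0.07  1.71 -1.74]
grasp [ 0.5096 -0.2257  0.4456] x [ 0.825 -0.565  0.015] z [ 0.016 -0.003 -1.   ]
sim [-0.48 -0.03  0.53  1.43  0.01  1.73 -1.58] margin 0.27 err 0.0
sim [-0.66 -0.06  0.32  1.46  0.02  1.74 -1.67] margin 0.23 err 0.0
sim [-0.83 -0.02  0.15  1.47  0.    1.69 -1.67] margin 0.24 err 0.0
-2.0 -2.6 -0.10 0 -0.003 -0.106 -1; -1.7 -2.8 -0.10 0 -0.003 -0.106 -1; -1.4 -3.0 -0.09 0 -0.003 -0.106 -1; -1.1 -3.1 -0.09 0 -0.003 -0.106 -1; -0.7 -3.2 -0.09 0 -0.003 -0.106 -1; -0.9 -3.7 0.00 0 0 -0.063 -1; -0.63 -3.8 0.00 0 0 -0.063 -1; -0.39 -3.8 0.00 0 0 -0.063 -1; -0.15 -3.8 0.00 0 0 -0.063 -1; 0.10 -3.8 0.00 0 0 -0.063 -1; -0.39 -3.4 0.40 0 0 -0.066 -1; -0.16 -3.4 0.40 0 0 -0.066 -1; 0.06 -3.4 0.40 0 0 -0.066 -1; 0.29 -3.4 0.40 0 0 -0.066 -1; 0.51 -3.4 0.40 0 0 -0.066 -1
```

>>> play_rows:
  targets: "-2 -2.6 -0.1 0 -0.003 -0.106 -1; -1.7 -2.8 -0.1 0 -0.003 -0.106 -1; -1.4 -3 -0.1 0 -0.003 -0.106 -1; -1.1 -3.1 -0.1 0 -0.003 -0.106 -1; -0.7 -3.2 -0.1 0 -0.003 -0.106 -1; -0.9 -3.7 0 0 0 -0.063 -1; -0.6 -3.8 0 0 0 -0.063 -1; -0.4 -3.8 0 0 0 -0.063 -1; -0.2 -3.8 0 0 0 -0.063 -1; 0.1 -3.8 0 0 0 -0.063 -1; -0.4 -3.4 0.3 0 0 -0.066 -1; -0.2 -3.4 0.3 0 0 -0.066 -1; 0.1 -3.4 0.3 0 0 -0.066 -1; 0.3 -3.4 0.3 0 0 -0.066 -1; 0.5 -2.5 0.3 0 0 -0.066 -1; 0 0 0 0 0 0 -1; 0 0 0 0 0 0 -1"

```text
time: 66.35
position: [0.3942, 0.2906, 0.5911]
tool_rot: [2.996, 0.941, -0.015]
ft_force: [0.4, 0.0, -1.1]
grip_width: 0.306
```

```bash
python3 gog.py -1 4 .16 .42,.34,.42,-30,2
```

```text
t 66.35 pos [0.3942 0.2906 0.5911] yawY -55.12 z [-0.009 -0.004 -1.   ] F [ 0.4  0.  -1.1] T [-0.1   0.05 -0.04] g 0.306 q [-0.83 -0.05  0.14  1.5   0.    1.7  -1.66]
grasp [0.3927 0.2898 0.4271] x [ 0.82   0.572 -0.01 ] z [-0.009 -0.004 -1.   ]
sim [-1.25  0.22 -0.18  1.92  1.36  1.89 -0.62] margin 0.03 err 0.0
1.3 -1.9 0.16 -0.100 -0.063 -0.102 -1; 1.3 -1.8 0.12 -0.100 -0.063 -0.102 -1; 1.3 -1.8 0.09 -0.100 -0.063 -0.102 -1; 1.3 -1.7 0.06 -0.100 -0.063 -0.102 -1; 1.3 -1.7 0.03 -0.100 -0.063 -0.102 -1; 1.3 -1.6 0.01 -0.100 -0.063 -0.102 -1; 1.3 -1.6 -0.01 -0.100 -0.063 -0.102 -1; 1.3 -1.6 -0.02 -0.100 -0.063 -0.102 -1; 1.3 -1.5 -0.03 -0.100 -0.063 -0.102 -1; 1.2 -1.5 -0.02 -0.100 -0.063 -0.102 -1; 1.2 -1.4 -0.02 -0.100 -0.063 -0.102 -1; 1.2 -1.4 0 -0.100 -0.063 -0.102 -1; 1.1 -1.4 0.02 -0.100 -0.063 -0.102 -1; 1.1 -1.3 0.04 -0.100 -0.063 -0.102 -1; 1.0 -1.3 0.07 -0.100 -0.063 -0.102 -1
```

>>> play_rows:
  targets: "1.2 -1.7 0.2 -0.099 -0.063 -0.103 -1; 1.2 -1.7 0.2 -0.099 -0.063 -0.103 -1; 1.2 -1.7 0.2 -0.099 -0.063 -0.103 -1; 1.2 -1.6 0.2 -0.099 -0.063 -0.103 -1; 1.2 -1.6 0.1 -0.099 -0.063 -0.103 -1; 1.2 -1.6 0.1 -0.099 -0.063 -0.103 -1; 1.2 -1.5 0.1 -0.099 -0.063 -0.103 -1; 0 0 0 0 0 0 -1"

```text
time: 67.35
position: [0.3665, 0.404, 0.5349]
tool_rot: [1.802, 1.481, -0.28]
ft_force: [-0.4, -0.7, -0.5]
grip_width: 0.308
```

```bash
python3 gog.py -1 4 .16 .43,.33,.41,-30,2
```

```text
t 67.35 pos [0.3665 0.404  0.5349] yawY -1.61 z [ 0.293 -0.674 -0.678] F [-0.4 -0.7 -0.5] T [0.83 0.5  0.02] g 0.308 q [-1.05  0.22 -0.04  1.44  0.68  1.98 -1.17]
grasp [0.4146 0.2935 0.4237] x [ 0.299  0.738 -0.605] z [ 0.293 -0.674 -0.678]
sim [-1.24  0.22 -0.17  1.95  1.36  1.87 -0.64] margin 0.05 err 0.0
1.4 -1.6 -0.02 -0.100 -0.061 -0.101 -1; 1.4 -1.5 -0.04 -0.100 -0.061 -0.101 -1; 1.4 -1.5 -0.05 -0.100 -0.061 -0.101 -1; 1.3 -1.4 -0.05 -0.100 -0.061 -0.101 -1; 1.3 -1.3 -0.04 -0.100 -0.061 -0.101 -1; 1.2 -1.3 -0.03 -0.100 -0.061 -0.101 -1; 1.2 -1.3 -0.01 -0.100 -0.061 -0.101 -1; 1.1 -1.2 0.02 -0.100 -0.061 -0.101 -1
```

>>> play_rows:
  targets: "1.3 -1.6 0 -0.1 -0.061 -0.101 -1; 1.3 -1.5 0 -0.1 -0.061 -0.101 -1; 1.3 -1.5 0 -0.1 -0.061 -0.101 -1; 1.3 -1.4 0 -0.1 -0.061 -0.101 -1; 1.2 -1.3 0 -0.1 -0.061 -0.101 -1; 1.1 -1.3 0 -0.1 -0.061 -0.101 -1; 1.1 -1.3 0 -0.1 -0.061 -0.101 -1; 1 -1.2 0 -0.1 -0.061 -0.101 -1; 0 0 0 0 0 0 -1; 0 0 0 0 0 0 -1"

```text
time: 68.6
position: [0.3032, 0.3966, 0.4301]
tool_rot: [0.457, 1.554, -0.408]
ft_force: [-0.4, 0.0, 0.7]
grip_width: 0.308
```

```bash
python3 -c "
from shaft import *
meas('r',.153)
I=load('r','top');c=cloud(I)
g=(I['depth']>0)&(c[...,0]>.36)&(c[...,0]<.6)&(c[...,1]>.22)&(c[...,1]<.46);z=c[...,2]
q=c[g&(z>.115)&(z<.132)];print(len(q),rect(q))
for n,r in(('top',(150,170,290,300)),('scene',(190,110,330,260))):
    I=load('r',n);cv2.imwrite(f'pics/r2_{n}.png',cv2.resize(I['pixels'][r[1]:r[3],r[0]:r[2]],None,fx=4,fy=4,interpolation=cv2.INTER_CUBIC))
"; python3 gog.py -1 3 .1 .44,.4,.36,-30,2
```

```text
scene -0.06 66 y -0.0088 z 0.0089 xmax -0.0301 xmin -0.0505
scene 0.055 10 y 0.0013 z 0.0106 xmax 0.0791 xmin 0.0596
scene 0.08 16 y -0.0019 z 0.0122 xmax 0.1094 xmin 0.0816
scene 0.11 12 y -0.0013 z 0.0115 xmax 0.1367 xmin 0.1126
scene 0.14 6 y -0.0003 z 0.0125 xmax 0.1499 xmin 0.1413
top -0.06 205 y -0.0 z 0.0087 xmax -0.0304 xmin -0.0515
top 0.08 6 y -0.0 z 0.0117 xmax 0.1063 xmin 0.0864
top 0.11 8 y -0.0001 z 0.0117 xmax 0.1393 xmin 0.1114
top 0.17 21 y -0.0274 z 0.0351 xmax 0.1976 xmin 0.1841
194 (array([0.48100833, 0.34269891]), array([121.96942139, 121.88088226]), 76.92642211914062)
t 68.7 pos [0.303  0.3969 0.4298] yawY 58.5 z [ 0.853 -0.522 -0.034] F [ 0.   0.8 -0.8] T [ 0.67  1.21 -0.05] g 0.309 q [-1.2   0.18 -0.15  1.96  1.38  1.84 -0.62]
grasp [0.4428 0.3113 0.4243] x [-0.018  0.035 -0.999] z [ 0.853 -0.522 -0.034]
sim [-1.26  0.42 -0.17  1.81  1.37  1.88 -0.7 ] margin 0.17 err 0.0
1.7 1.7 -1.2 -0.006 0 -0.005 -1; 1.7 1.7 -1.1 -0.006 0 -0.005 -1; 1.7 1.7 -1.1 -0.006 0 -0.005 -1; 1.7 1.8 -1.1 -0.006 0 -0.005 -1
```

View pics/r2_top.png

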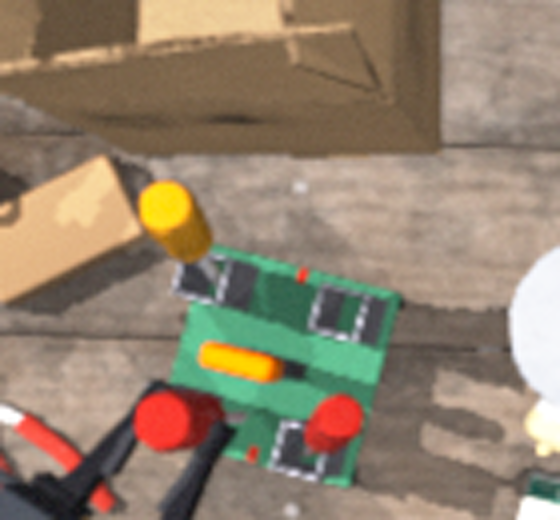

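View pics/r2_scene.png

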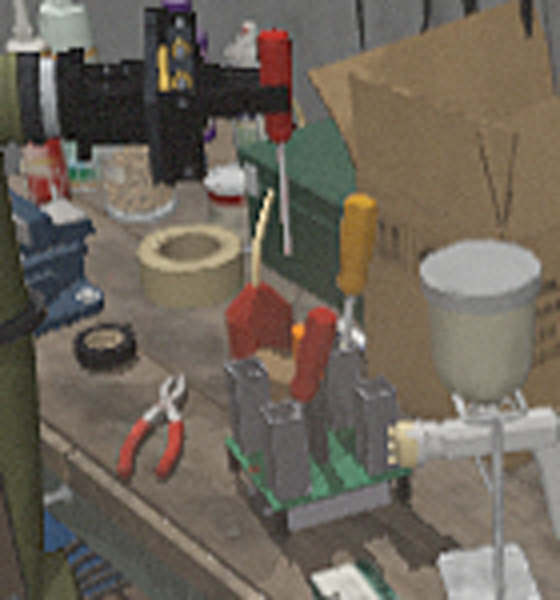

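```bash
python3 gog.py -1 2.3 .1 .441,.4007,.33,-30,2
```

```text
t 68.7 pos [0.303  0.3969 0.4298] yawY 58.5 z [ 0.853 -0.522 -0.034] F [ 0.   0.8 -0.8] T [ 0.67  1.21 -0.05] g 0.309 q [-1.2   0.18 -0.15  1.96  1.38  1.84 -0.62]
grasp [0.4428 0.3113 0.4243] x [-0.018  0.035 -0.999] z [ 0.853 -0.522 -0.034]
sim [-1.26  0.46 -0.17  1.82  1.36  1.87 -0.75] margin 0.18 err 0.0
1.6 1.2 -0.7 -0.004 0 -0.004 -1; 1.6 1.2 -0.7 -0.004 0 -0.004 -1; 1.6 1.2 -0.7 -0.004 0 -0.004 -1; 1.6 1.2 -0.7 -0.004 0 -0.004 -1; 1.6 1.2 -0.7 -0.004 0 -0.004 -1; 1.6 1.2 -0.7 -0.004 0 -0.004 -1
```

>>> play_rows:
  targets: "0 1.8 -1 -0.004 0 -0.004 -1; 1 1.8 -1 -0.004 0 -0.004 -1; 1.6 1.8 -1 -0.004 0 -0.004 -1; 1.6 1.3 -0.8 -0.004 0 -0.004 -1; 1.6 0.5 -0.4 -0.004 0 -0.004 -1; 1.6 0 0 -0.004 0 -0.004 -1; 0 0 0 0 0 0 -1; 0 0 0 0 0 0 -1"

```text
time: 69.7
position: [0.3067, 0.4859, 0.3603]
tool_rot: [0.441, 1.564, -0.404]
ft_force: [-0.1, -0.0, -0.7]
grip_width: 0.308
```

```bash
python3 gog.py -1 2 .1 .441,.4007,.30,-30,2
```

```text
t 69.7 pos [0.3067 0.4859 0.3603] yawY 59.23 z [ 0.859 -0.511 -0.039] F [-0.1 -0.  -0.7] T [ 0.71  1.22 -0.01] g 0.308 q [-1.24  0.42 -0.15  1.8   1.37  1.86 -0.7 ]
grasp [0.4476 0.4022 0.3539] x [-0.027  0.031 -0.999] z [ 0.859 -0.511 -0.039]
sim [-1.26  0.5  -0.17  1.83  1.35  1.86 -0.81] margin 0.18 err 0.0
1.8 -0.25 -0.09 -0.004 -0.001 -0.004 -1; 1.8 -0.24 -0.10 -0.004 -0.001 -0.004 -1; 1.8 -0.23 -0.10 -0.004 -0.001 -0.004 -1
```

>>> play_rows:
  targets: "1 -0.6 -0.3 -0.01 0 -0.01 -1; 1.5 0 0 0 0 0 -1; 1.5 0 0 0 0 0 -1; 1 0 0 0 0 0 -1; 0 0 0 0 0 0 -1; 0 0 0 0 0 0 -1"

```text
time: 70.45
position: [0.2991, 0.4829, 0.3075]
tool_rot: [0.425, 1.568, -0.403]
ft_force: [0.1, 0.5, -1.3]
grip_width: 0.307
```

```bash
python3 gog.py -1 2 .1 .441,.4007,.199,-30,2
```

```text
t 70.45 pos [0.2991 0.4829 0.3075] yawY 59.85 z [ 0.864 -0.502 -0.039] F [ 0.1  0.5 -1.3] T [0.68 1.23 0.03] g 0.307 q [-1.25  0.49 -0.16  1.83  1.36  1.84 -0.8 ]
grasp [0.4408 0.4006 0.3011] x [-0.032  0.023 -0.999] z [ 0.864 -0.502 -0.039]
sim [-1.26  0.67 -0.16  1.83  1.33  1.82 -0.98] margin 0.2 err 0.0
1.7 -0.01 0.07 0 -0.001 -0.001 -1; 1.7 -0.01 0.07 0 -0.001 -0.001 -1; 1.7 -0.01 0.07 0 -0.001 -0.001 -1; 1.7 -0.01 0.06 0 -0.001 -0.001 -1; 1.7 -0.01 0.06 0 -0.001 -0.001 -1; 1.7 0 0.06 0 -0.001 -0.001 -1
```

>>> play_rows:
  targets: "1.5 0 0.1 0 0 0 -1; 1.5 0 0.1 0 0 0 -1; 1.5 0 0.1 0 0 0 -1; 0 0 0 0 0 0 -1; 0 0 0 0 0 0 -1"

```text
time: 71.08
position: [0.3005, 0.4824, 0.2591]
tool_rot: [0.425, 1.568, -0.403]
ft_force: [-0.0, 0.3, -0.0]
grip_width: 0.309
```

```bash
python3 gog.py -1 2 .1 .441,.4007,.199,-30,2
```

```text
t 71.08 pos [0.3005 0.4824 0.2591] yawY 59.85 z [ 0.864 -0.502 -0.039] F [-0.   0.3 -0. ] T [0.72 1.25 0.02] g 0.309 q [-1.24  0.56 -0.16  1.84  1.35  1.83 -0.88]
grasp [0.4422 0.4002 0.2527] x [-0.032  0.023 -0.999] z [ 0.864 -0.502 -0.039]
sim [-1.26  0.67 -0.16  1.83  1.33  1.82 -0.98] margin 0.22 err 0.0
1.8 -0.02 0.03 -0.001 -0.001 -0.001 -1; 1.8 -0.02 0.02 -0.001 -0.001 -0.001 -1; 1.8 -0.02 0.02 -0.001 -0.001 -0.001 -1
```

>>> play_rows:
  targets: "1.5 0 0 0 0 0 -1; 1.5 0 0 0 0 0 -1; 1.5 0 0 0 0 0 -1; 0.5 0 0 0 0 0 -1; 0 0 0 0 0 0 -1; 0 0 0 0 0 0 -1"

```text
time: 71.82
position: [0.2987, 0.484, 0.2057]
tool_rot: [0.425, 1.568, -0.403]
ft_force: [-0.4, -0.1, -0.8]
grip_width: 0.305
```

```bash
python3 gog.py -1 2 .1 .441,.4007,.197,-30,2; python3 - <<'E'
from m import *
for n,r in(('top',(150,170,290,300)),('scene',(190,110,330,260))):
    I=snap(n,'s');cv2.imwrite(f'pics/s2_{n}.png',cv2.resize(I['pixels'][r[1]:r[3],r[0]:r[2]],None,fx=4,fy=4,interpolation=cv2.INTER_CUBIC))
E
```

```text
t 71.83 pos [0.2987 0.484  0.2057] yawY 59.88 z [ 0.864 -0.501 -0.039] F [-0.4 -0.1 -0.8] T [ 0.68  1.26 -0.03] g 0.305 q [-1.25  0.66 -0.16  1.84  1.34  1.81 -0.97]
grasp [0.4405 0.4017 0.1993] x [-0.032  0.023 -0.999] z [ 0.864 -0.501 -0.039]
sim [-1.26  0.68 -0.16  1.83  1.33  1.82 -0.98] margin 0.23 err 0.0
0.29 -0.10 0.11 -0.002 -0.004 -0.004 -1
```

View pics/s2_scene.png

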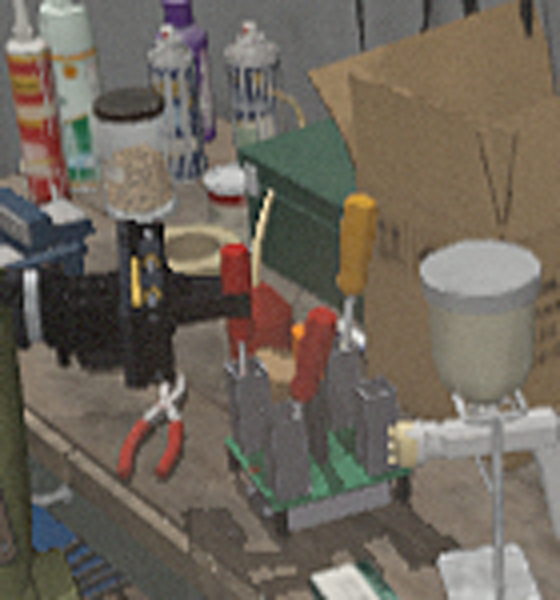

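View pics/s2_top.png

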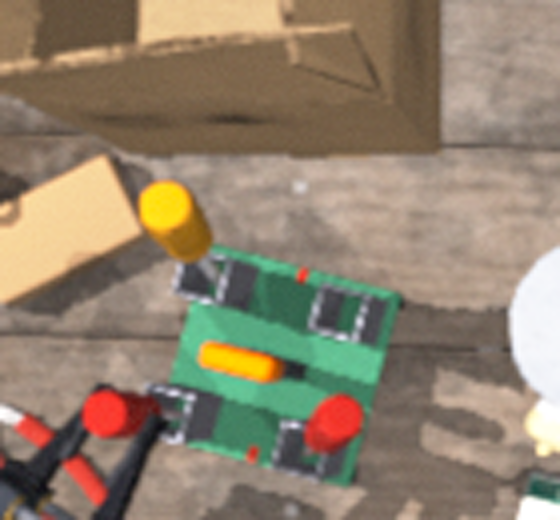

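Inside the near-left pocket. Releasing and backing off.

>>> play_rows:
  targets: "0.4 0 0 0 0 0 -1; 0 0 0 0 0 0 -1; 0 0 0 0 0 0 -0.2; 0 0 0 0 0 0 0; 0 0 0 0 0 0 0.15; 0 0 0 0 0 0 0.15; 0 0 0 0 0 0 0.15; 0 0 -1 0 0 0 0.15; 0 0 -2 0 0 0 0.15; 0 0 -3 0 0 0 0.15; 0 0 -2 0 0 0 0.15; 0 0 0 0 0 0 0.15; -3 0 0 0 0 0 0.15; -4 0 0 0 0 0 0.15; -4 0 0 0 0 0 0.15; 0 0 0 0 0 0 0.15"

```text
time: 73.92
position: [0.2292, 0.5236, 0.3184]
tool_rot: [0.426, 1.566, -0.403]
ft_force: [-0.2, -0.3, -1.2]
grip_width: 0.574
```

```bash
python3 - <<'E'
from m import *
from plan import st
st()
for n,r in(('top',(150,170,290,300)),('scene',(190,110,330,260))):
    I=snap(n,'t');cv2.imwrite(f'pics/t2_{n}.png',cv2.resize(I['pixels'][r[1]:r[3],r[0]:r[2]],None,fx=4,fy=4,interpolation=cv2.INTER_CUBIC))
    c=cloud(I);g=(I['depth']>0)&(c[...,0]>.36)&(c[...,0]<.6)&(c[...,1]>.22)&(c[...,1]<.46);z=c[...,2]
    q=c[g&(z>.036)&(z<.05)];print(n,len(q),np.median(q[:,2]))
    for nm,lo,hi in(('red',(0,140,70),(7,255,255)),('amber',(12,150,120),(28,255,255))):
        m=mask(I,lo,hi)>0
        q=c[m&g&(z>.1)];print(nm,len(q),q[:,2].max().round(3))
E
```

```text
t 73.92 pos [0.2292 0.5236 0.3184] yawY 59.84 z [ 0.864 -0.502 -0.037] F [-0.2 -0.3 -1.2] T [0.58 1.1  0.02] g 0.574 q [-1.34  0.52 -0.2   1.76  1.3   1.96 -0.79]
top 1455 0.04168569199411058
red 304 0.239
amber 367 0.273
scene 349 0.0432389680767148
red 210 0.239
amber 165 0.273
```

View pics/t2_scene.png

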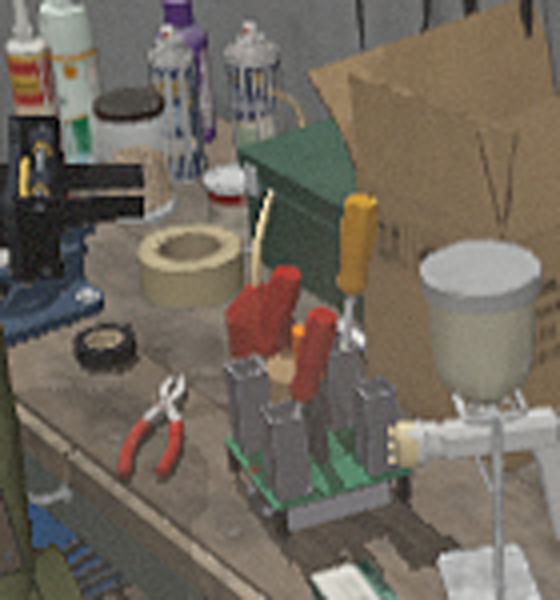

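View pics/t2_top.png

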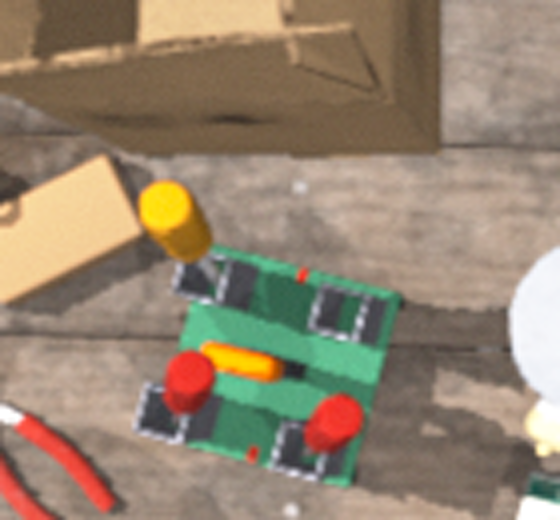

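View pics/t_top.png

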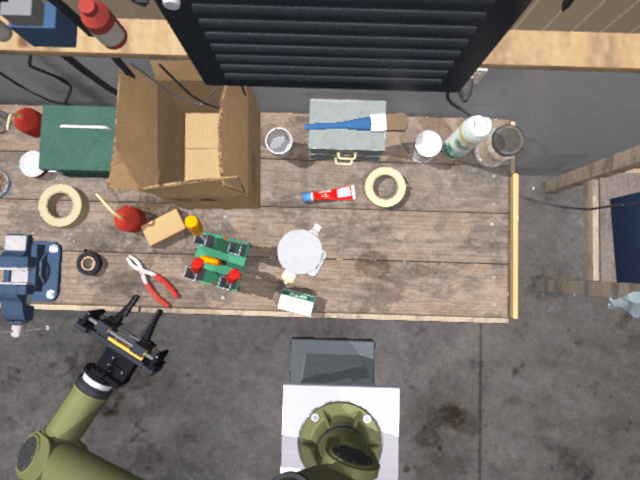

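```bash
python3 -c "
from bench import ctrl
print(ctrl.get_state()['time'],ctrl.close_job())"
```

```text
the job is handed in; nothing more can be done
74.025 None
```

The caddy is seated on the socket block, and all three screwdrivers stand tip down in their own pockets. I handed the job in at 74 s. No verdict is reported on hand-in.

- **Caddy:** I carried it by the orange handle over the spray gun and lowered it until the keys touched the block. I then turned it about 6 degrees, it dropped 12 mm, and it stayed there. At the end the top view measured its plate top at 0.042 m, which is where a flat-seated plate should be, and the scene view gave 0.043 m. I saw no sign that the caddy was knocked during the run.
- **Screwdrivers:** the amber driver and both red ones are in three different pockets. Their tops measured 0.273 m and 0.239 m, as expected with the tips on the pocket floors. Each leans roughly 10 degrees by eye within the play of its pocket.
- **Everything else:** the tube, box, pliers and sanding block look unmoved in the last top image. No wrist force I read was over about 6 N, though I read it only at the end of each move. The arm ended well clear of everything.
- **Checks that disagreed:** the scene camera's outlines of the block and caddy were about 5 mm off the top view because it also sees their sides. I used the top view, and for the block also the two red marks seen in both views, which agreed within 2 mm.

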